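# Strip the dust trap for cleaning and lay it out on the service tray

## Task

The dust trap is due for cleaning: release its vent first by lifting the flip tab on the black cap upright and unscrewing the cap, and put the cap, standing upright, in the tray's bay with the round rim. Then press in the snap latch of the filter cassette, lift the cassette out of the trap and, keeping it level so that no dust spills, stand it in the rectangular bay at the tray's far end, its long side along the bay's long side. Lay every cleaning tool that is out on the bench (spatula, brush, tweezers) flat in a long compartment of its own, and leave the other things where they are.

Things in the scene. Friction and masses are not known exactly. Their poses are not given: they have to be found in the camera images.
- trap: Dust trap, a fixed grey box 84 x 142 mm (own x by y), 60 mm high; origin on the bench under its middle, z up, x to its back, y to the end with the cap. Cap neck at own (0, 36) mm, 58 mm across, rim 80 mm up; two small posts in front of it (own x -40 to -33, y 24 to 48, 82 mm high) form the notch for the tab's nose. Cassette pocket at own (0, -34) mm, 44 x 60 mm.
- cap_mid (a point): Black round screw cap, 0.1 kg, flange 60 mm across and 6 mm thick; point in the middle of the flange, on the cap's axis, 21 mm above the cap's foot and 3 mm below the flange's top. Screwed home it is 83 mm above the bench and the cap's axes equal the trap's (z up). With the tab down, the tab's nose sits in the notch and blocks turning; unscrew it by the upright tab.
- cap_tab (a joint): Flip tab on the cap, rad: 0 folded flat, 1.6 upright stop. Stiff hinge (0.03 N m): it stays where it is left. The hinge axis runs along the cap's own y, across the cap's axis, 10 mm above cap_mid; hinge lugs reach 18 mm to either side and 4 mm above it.
- tab_grip (a point): Middle of the tab's thickness, 33 mm from its hinge. The tab is a grey plate 24 mm wide (along the cap's y), 8 mm thick, 44 mm long from the hinge; folded it points along the cap's -x, 3 mm above the flange, overhanging it by 14 mm. A nose 10 mm wide juts 14 mm from its underside near the free end. Pinch it across the 24 mm, folded or upright; it pivots between the pads as it is swung up.
- cassette_grip (a point): Grey filter cassette, 0.14 kg, 52 x 68 mm (own x by y), 63 mm high; point 51 mm above its underside, in the grip on top. Body below the flange 40 x 56 x 34 mm. Home in the trap: axes as the trap's, underside 26 mm above the bench, hooked down by its latch. Grip: 36.5 mm across along x, from the latch's face at -20 to the fixed face at +16.5; 30 mm wide; 38 to 63 mm above the underside.
- latch (a joint): Sprung snap latch of the cassette, m: 0 out (hooked), 0.007 fully in; takes about 8 N and springs back; the hook is clear from 0.0045 on. Its ribbed black push face is the grip's -x side, pressed towards +x. Pinching the grip along the cassette's x from above presses it in and holds the cassette at once.
- tray: Light grey service tray, fixed, 192 x 192 mm, floor 3 mm thick, outer walls 14 mm high, inner walls 12 mm high; origin on the bench under its middle, x along the three long compartments. Behind the bench space between trap and tray, from 0.57 m ahead of the robot, stands a 0.47 m high instrument column: carry things across in front of it.
- cap_bay (a point): Middle of the floor of the cap bay, 72 x 72 mm, with a round rim of 60 mm inner diameter, 4 mm high.
- cassette_bay (a point): Middle of the floor of the rectangular cassette bay at the tray's far end, 54 mm (tray x) by 72 mm (tray y). (The third, smaller pocket between the two bays stays empty.)
- slot0 (a point): Middle of the floor of the first long compartment, 184 mm along the tray's x and 34 mm wide; its dividers are missing over the middle 76 mm of its length, as finger room.
- slot1 (a point): The same of the second long compartment.
- slot2 (a point): The same of the third long compartment.
- spatula_mid (a point): Steel laboratory spatula, 166 mm long (own y), 12 mm wide at the blades, shaft 8 mm with a flat underside; point at its middle, half-way up (4 mm). May be absent.
- brush_mid (a point): Cleaning brush with wooden handle, 163 mm long (own y), 14 mm wide, 13 mm high; handle 11 mm thick at the middle; point at its middle, half-way up (6.5 mm). May be absent.
- tweezers_mid (a point): Steel tweezers lying flat, 126 mm long (own y), 12 mm wide, 8 mm high; point at their middle, half-way up (4 mm). May be absent.
- notebook: Bystander: black notebook 120 x 85 x 16 mm.
- pen: Bystander: ball pen 145 mm, not a cleaning tool.
- timer: Bystander: small bench timer 72 x 62 x 19 mm.
- fitting_near: Bystander: tube fitting 36 mm high.
- fitting_far: Bystander: tube fitting 34 mm high.
- beaker: Bystander: glass beaker 53 mm across, 70 mm high.
- jar: Bystander: screw jar 46 mm across, 78 mm high.
- neck (a point): Point on the neck's axis at rim height, 80 mm above the bench. The neck has a coarse two-start thread: with the tab up the cap unscrews anticlockwise seen from above, almost freely, rising 2.5 mm per rad; from 2.25 rad on it lifts straight out, and at 2.45 rad it meets a stop, so that two grips of 1.2 rad do it.
- pocket (a point): Middle of the cassette pocket's mouth, 60 mm above the bench.

How it is judged:
By the outcome, as a careful person would: the job done as asked, in the order asked, and still so for the second after the job is handed in, with the robot touching nothing.
Of spatula, brush, tweezers only 2 to 3 are there at a start; the rules pass over those that are not, and their reading is None.
At some moment in a run one of spatula, brush, tweezers may be knocked a few centimetres aside while the robot is not near it.
It also fails if it takes over 210 s, if anything falls off the work surface, if the arm or the gripper's body presses on something with over 40 N, if the wrist force passes 120 N, or if a joint passes its speed limit or range.

## Robot

A 6-joint arm with a two-finger parallel gripper is mounted at the origin on a cart in front of the work surface, level with it; the furniture and walls round the work are solid. World frame = base frame: x ahead of the robot, y to its left, z up, the work surface at z = 0. Lengths are in mm, angles in rad, forces in N, time in s.
With the tool pointing down it reaches from about 350 to 850 mm from the base axis. Payload 8.1 kg.
Tool frame: the origin (TCP) lies midway between the tips of the shut fingers; the grasp point (between the pads) lies 19 mm behind it (env.grip_point_offset is the x of the grasp point in the tool frame, in mm); x points along the fingers, y is the direction in which the jaws open and shut, and the axes are right-handed (so a half turn about x gives the same grasp; the last joint's range is limited). The gripper opens to 85 mm and grips with 20 to 120 N. Pads are 22 mm wide; open, the fingers measure 114 mm over their backs; the gripper's body (76 mm by 85 mm) begins 54 mm behind the grasp point. The pads swing forward as they close: fully open they stand 13 mm farther back than shut.
Start: joints at [1.176, 0.13, 1.488, -0, 1.523, -0.085], TCP at [182.899, 571.448, 231.292] pointing down, gripper open.
Joint ranges: [-2.96, 2.96], [-0.89, 2.26], [0.02, 2.5], [-1.34, 4.48], [0, 2.73], [-2.66, 2.66]. Speed limits (rad/s): [2.39, 2.39, 2.79, 3.14, 3.14, 3.14].

## Interface

Orientations are given as a unit quaternion [x, y, z, w].
In Python, from bench import env gives the robot as it stands.
- The arm moves only by the tool play_rows, never from a script. Its argument "moves" is a list of rows, each an object with "linear": the shift along the tool's x, y, z in cm, a list of three; "roll": the turn about the tool's x in degrees; "gripper": the opening, from 0 (shut) to 1 (fully open). A call has 1 to 5 rows; each row shifts and turns the pose as measured when the row begins, along the tool's axes as they then stand; what a row does not reach is not made up. A row lasts 1/8 s, in which the tool goes at most 62.5 mm and 10.7 degrees, less where a joint would pass 70% of its speed; a pose out of reach is approached as far as the arm can. A call with a gripper value outside its range is refused whole. The fingers move at their own pace and stop on an object; the grip force is fixed at half the most. Time passes only in rows, so rows that do not move let the fingers close. It gives the time, the measured TCP pose, the force and the opening at its end, in the units of the state.
- env.state(): the state, without advancing time (a new reading comes with each control period).
- env.grab_frame(name): name is "side" or "top" or "wrist"; returns (picture, depth): 480x640x3 uint8, red, green, blue; 480x640 float32, mm along the optical axis (not along the pixel's ray), 0 where there is no reading.
- env.camera_model(name): a dict with "mtx" (3x3 intrinsics, pixels), "rvec" (rotation vector, rad) and "tvec" (3), from world to camera coordinates, as OpenCV has them; the wrist camera has in their place "hand_eye" (4x4, takes a point from camera to tool coordinates, whose origin is the TCP and whose axes are the tool frame's). Camera axes: x right, y down, z forward; pixel columns grow to the right and rows downward; lengths in mm; the calibration is good to about 2 mm. A picture is of the moment at which its call begins: read the wrist's pose just before it. camera_model takes no time and is no camera call.
- env.finish_job(): hands the job in, once; it reports no verdict.
Trained networks look in the newest picture that a camera, given by its name, has taken for a name from the list of things; names that differ only in an ending like _2 or _b are one class to them, and where a whole thing is asked for, a point or a joint stands for the part that bears it (a point fixed in the world has none). Each returns a list of dicts, best first, with "score" (0 to 1); they miss things now and then, are a little off and sometimes report something else, mostly with a low value. They report only what shows in the picture. A call takes as long as a camera call.
- env.cut_out(camera, thing): "mask" (480x640 bool, what is visible of it) and "centre" ([row, column] in pixels, amid what is visible of it).
The state is a dict: "time": time; "joint_positions": joint angles; "dq": joint speeds; "joint_torque": joint torques, N m; "eef_pos": TCP position; "tool_rot": TCP orientation; "ft_force": force on the tool from outside, world axes, zero at the start; "ft_torque": the same for the moment, N m; "grip_width": finger opening in mm.
Only numpy, scipy, OpenCV 4.12 (cv2) and the standard library are available. Lean on these libraries where they do the work, as an engineer would, in place of code of your own. Each camera call takes 0.05 s, during which the arm holds its last target.

## Working session

There is one attempt and no reset: what is moved stays moved. The work goes in short steps, Python scripts to look and compute and a tool call to move; the robot and the scene stay as the last step left them, time stands still between calls to the robot, and variables do not carry over. Pictures are saved under pics/ and viewed, and the job is handed in when it is done.

Besides the shell and the picture viewer there is one more tool, called after "Emit:" in YAML: its name, and indented under it one key for each argument. play_rows: Moves the arm, as the interface text tells. Its arguments: {"type":"object","properties":{"moves":{"type":"array","items":{"type":"object","properties":{"linear":{"type":"array","items":{"type":"number"}},"roll":{"type":"number"},"gripper":{"type":"number"}}}}},"required":["moves"]}

```bash
ls -la; mkdir -p pics
cat > h.py <<'E'
import numpy as np, cv2
from bench import env
from scipy.spatial.transform import Rotation as R
def cam(n):
    m=env.camera_model(n); K=np.array(m['mtx'],float)
    if 'rvec' in m:
        Rm=cv2.Rodrigues(np.array(m['rvec'],float))[0]; t=np.array(m['tvec'],float).reshape(3)
        T=np.eye(4);T[:3,:3]=Rm.T;T[:3,3]=-Rm.T@t
    else:
        s=env.state(); W=np.eye(4);W[:3,:3]=R.from_quat(s['tool_rot']).as_matrix();W[:3,3]=s['eef_pos']
        T=W@np.array(m['hand_eye'])
    return K,T
def shot(n,fn=None):
    K,T=cam(n)
    p,d=env.grab_frame(n)
    if fn: cv2.imwrite('pics/'+fn,cv2.cvtColor(p,cv2.COLOR_RGB2BGR)); np.savez('pics/'+fn[:-4]+'.npz',p=p,d=d,K=K,T=T)
    return p,d,K,T
def back(d,K,T,mask=None):
    if mask is None: mask=d>0
    r,c=np.nonzero(mask&(d>0)); z=d[r,c]
    P=np.stack([(c-K[0,2])/K[0,0]*z,(r-K[1,2])/K[1,1]*z,z],1)
    return P@T[:3,:3].T+T[:3,3]
def ray(px,K,T,z):
    # px=(col,row) -> world at height z
    v=T[:3,:3]@np.linalg.inv(K)@np.array([px[0],px[1],1.]); o=T[:3,3]
    return o+v*(z-o[2])/v[2]
def proj(P,K,T):
    Q=(np.atleast_2d(P)-T[:3,3])@T[:3,:3]; q=Q@K.T; return q[:,:2]/q[:,2:]
E
python3 - <<'E'
from h import *
print(env.state()); print(env.grip_point_offset)
for n in ['top','side','wrist']:
    p,d,K,T=shot(n,n+'0.png'); print(n,K.tolist(),T.round(3).tolist())
E
```

```text
total 12
drwxr-xr-x  3 agent agent 4096 Dec  6 15:27 .
drwxr-xr-x 23 root  root  4096 Dec  6 15:27 ..
drwxr-xr-x  2 agent agent 4096 Dec  6 15:27 pics
{'time': 0.0, 'joint_positions': array([ 1.17559663e+00,  1.31187802e-01,  1.48930271e+00,  3.35580342e-05,
        1.52299135e+00, -8.54459323e-02]), 'dq': array([-7.11275630e-04, -7.23584836e-05, -2.81177510e-03, -2.19963577e-03,
        1.04508243e-04,  2.89014090e-03]), 'joint_torque': array([ 2.46249811e-04, -5.69390523e+01, -5.00553954e+01, -9.33630781e-05,
        1.43924533e-02, -2.69992336e-05]), 'eef_pos': array([182.67214893, 570.93047577, 230.21565687]), 'tool_rot': array([ 0.10843181,  0.69881318, -0.10972364,  0.6984722 ]), 'ft_force': array([ 0.23138671,  0.58536933, -0.08463084]), 'ft_torque': array([-0.05418648, -0.02148576,  0.01194386]), 'grip_width': 85.23244402230085}
-18.700000000000003
top [[525.6338932662467, 0.0, 312.83066107631623], [0.0, 525.6338932662467, 231.6667639202817], [0.0, 0.0, 1.0]] [[0.012, -0.985, 0.174, 292.118], [-1.0, -0.013, -0.008, 2.49], [0.011, -0.174, -0.985, 1674.48], [0.0, 0.0, 0.0, 1.0]]
side [[537.7523655279307, 0.0, 320.1307661531483], [0.0, 537.7523655279307, 238.95132014088034], [0.0, 0.0, 1.0]] [[0.884, -0.221, 0.412, 8.783], [-0.467, -0.376, 0.8, -1071.548], [-0.022, -0.9, -0.435, 684.304], [0.0, 0.0, 0.0, 1.0]]
wrist [[363.0979741445488, 0.0, 314.13965056310894], [0.0, 363.0979741445488, 241.5480632948072], [0.0, 0.0, 1.0]] [[0.306, 0.904, 0.299, 105.821], [0.952, -0.29, -0.099, 596.604], [-0.003, 0.315, -0.949, 371.656], [0.0, 0.0, 0.0, 1.0]]
```

View pics/top0.png

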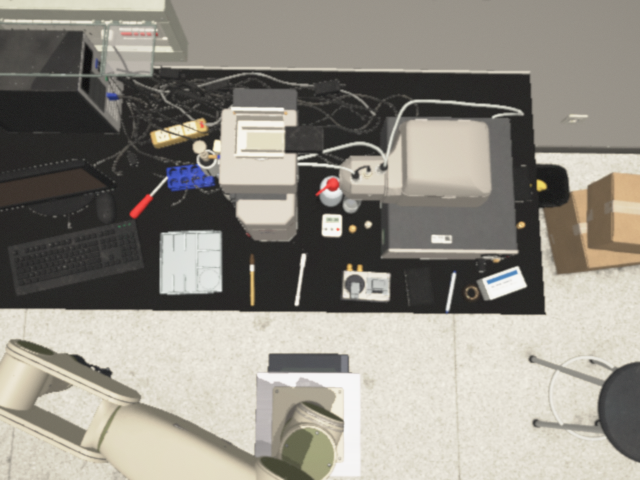

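View pics/side0.png

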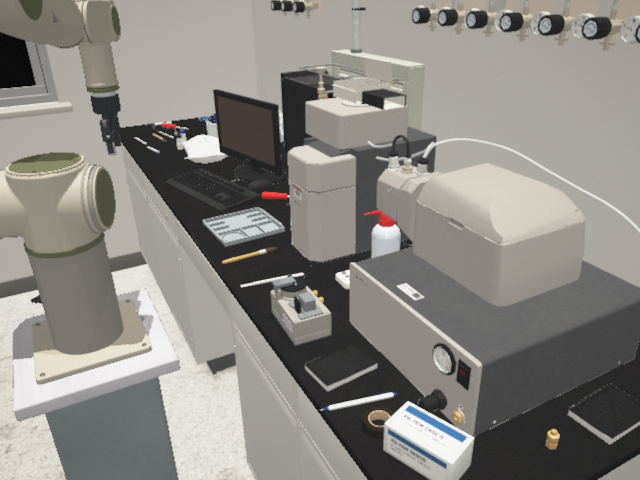

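View pics/wrist0.png

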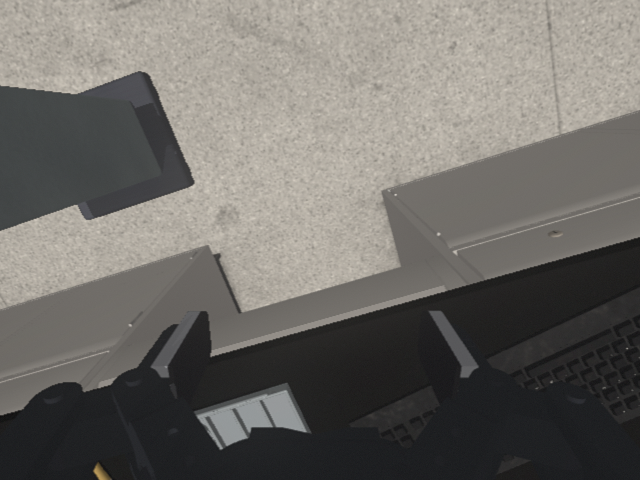

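Run:
```python
from h import *
import cv2
for n in ['top','side']:
    z=np.load(f'pics/{n}0.npz'); p,d,K,T=z['p'],z['d'],z['K'],z['T']
    if n=='side': env.grab_frame('side')
    else: env.grab_frame('top')
    for t in ['trap','cap_mid','cassette_grip','tray','spatula_mid','brush_mid','tweezers_mid','pen','timer','notebook','fitting_near','fitting_far','beaker','jar']:
        for r in env.cut_out(n,t)[:2]:
            P=back(d,K,T,r['mask'])
            if len(P)<3: print(n,t,r['score'],len(P));continue
            m=np.median(P,0); (c,(w,h),a)=cv2.minAreaRect(P[:,:2].astype(np.float32))
            print(n,t,round(r['score'],2),[int(v) for v in r['centre']],r['mask'].sum(),'med',m.round(),'rect',np.round(c),round(w),round(h),round(a),'z95',P[:,2].max().round())
p=cv2.imread('pics/top0.png')
cv2.imwrite('pics/top0z.png',cv2.resize(p[215:325,140:480],None,fx=2.35,fy=2.35,interpolation=cv2.INTER_CUBIC))
p=cv2.imread('pics/side0.png')
cv2.imwrite('pics/side0z.png',cv2.resize(p[190:430,190:430],None,fx=2.5,fy=2.5,interpolation=cv2.INTER_CUBIC))
```

```text
top trap 0.64 [290, 364] 817 med [ 410. -164.   59.] rect [ 423. -178.] 157 110 87 z95 97.0
top cap_mid 0.77 [284, 351] 330 med [ 411. -138.   92.] rect [ 410. -141.] 68 55 27 z95 110.0
top cassette_grip 0.76 [284, 376] 354 med [ 412. -206.   68.] rect [ 413. -208.] 67 50 87 z95 99.0
top tray 0.87 [261, 193] 3833 med [485. 379.   5.] rect [487. 380.] 203 201 3 z95 27.0
top spatula_mid 0.59 [262, 190] 3758 med [485. 379.   5.] rect [486. 377.] 200 195 3 z95 27.0
top spatula_mid 0.44 [267, 302] 89 med [470.  25.   7.] rect [437.  29.] 11 151 82 z95 16.0
top brush_mid 0.68 [286, 253] 141 med [417. 180.  11.] rect [432. 181.] 149 11 2 z95 20.0
top brush_mid 0.65 [210, 349] 193 med [ 676. -131.   10.] rect [ 676. -130.] 50 51 19 z95 214.0
top tweezers_mid 0.24 [265, 302] 80 med [483.  25.   7.] rect [437.  29.] 13 157 82 z95 14.0
top pen 0.7 [290, 361] 717 med [ 396. -164.   59.] rect [ 422. -174.] 147 106 87 z95 97.0
top pen 0.53 [261, 185] 3708 med [485. 378.   5.] rect [486. 376.] 199 192 3 z95 27.0
top timer 0.7 [288, 352] 129 med [ 396. -137.   98.] rect [ 396. -138.] 24 48 86 z95 11
[... 1544 characters left out ...]
 -227.   43.] rect [ 430. -138.] 247 129 69 z95 90.0
side timer 0.72 [284, 281] 190 med [ 396. -139.   98.] rect [413. -62.] 186 48 79 z95 102.0
side timer 0.59 [278, 345] 193 med [584. -68.  18.] rect [586. -65.] 68 33 59 z95 24.0
side notebook 0.72 [362, 343] 1922 med [ 416. -353.   14.] rect [ 421. -346.] 122 84 6 z95 19.0
side notebook 0.66 [225, 244] 1910 med [489. 368.   8.] rect [497. 380.] 218 209 2 z95 21.0
side fitting_near 0.65 [282, 284] 180 med [ 397. -141.   98.] rect [ 399. -136.] 29 49 89 z95 102.0
side jar 0.53 [283, 284] 175 med [ 397. -141.   98.] rect [ 399. -136.] 30 49 89 z95 102.0
side jar 0.25 [281, 291] 435 med [ 410. -146.   90.] rect [445. -69.] 207 71 64 z95 102.0
```

View pics/top0z.png

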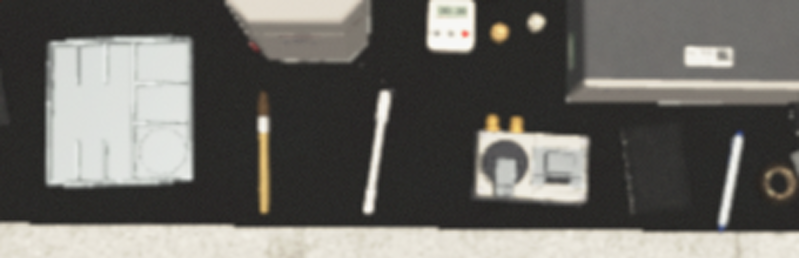

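View pics/side0z.png

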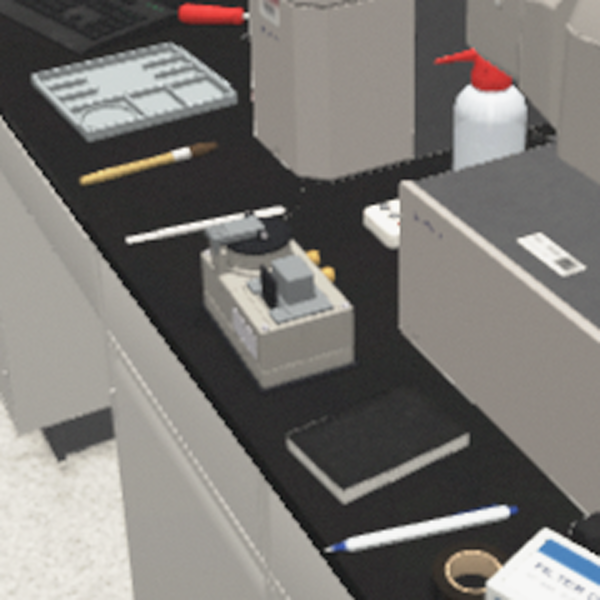

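```bash
cat >> h.py <<'E'
def go(P,yaw=None,z_up=None):
    """print tool-frame shift (cm) to world TCP P; yaw = desired world angle of tool y axis (mod pi)"""
    s=env.state(); Rm=R.from_quat(s['tool_rot']).as_matrix()
    v=Rm.T@(np.array(P,float)-s['eef_pos'])/10
    ya=np.arctan2(Rm[1,1],Rm[0,1])
    print('pos',s['eef_pos'].round(1),'yaw_y',round(np.degrees(ya),1),'xaxis',Rm[:,0].round(3),'grip',round(s['grip_width'],1),'j6',round(s['joint_positions'][5],2),'t',round(s['time'],2))
    print('shift cm',v.round(2),'len',np.linalg.norm(v).round(2))
    if yaw is not None:
        # roll about tool x (down): positive roll turns y toward z
        d=(yaw-np.degrees(ya)+90)%180-90
        # tool x down => world yaw decreases with roll
        sgn=np.sign(Rm[2,0]); print('roll deg',round(d*sgn,2),' alt',round(d*sgn-180*np.sign(d*sgn),2))
E
python3 - <<'E'
from h import *
print(np.array(env.camera_model('wrist')['hand_eye']).round(3))
go([400,-150,300],90)
for n in ['top','side']:
    z=np.load(f'pics/{n}0.npz'); P=back(z['d'],z['K'],z['T'])
    for x,y in [(420,100),(420,-280),(420,250)]:
        m=(abs(P[:,0]-x)<20)&(abs(P[:,1]-y)<15); print(n,x,y,np.median(P[m,2]),m.sum())
E
```

```text
[[ 1.00000e-03 -3.15000e-01  9.49000e-01 -1.41322e+02]
 [ 1.00000e+00 -1.00000e-03 -2.00000e-03  7.22000e-01]
 [ 1.00000e-03  9.49000e-01  3.15000e-01 -8.10590e+01]
 [ 0.00000e+00  0.00000e+00  0.00000e+00  1.00000e+00]]
pos [182.9 571.4 231.3] yaw_y 72.2 xaxis [ 0. -0. -1.] grip 85.1 j6 -0.09 t 1.65
shift cm [ -6.87 -62.09  42.67] len 75.65
roll deg -17.75  alt 162.25
top 420 100 0.6646605632806768 107
top 420 -280 1.0403862650869087 123
top 420 250 0.939420389128486 120
side 420 100 1.8860410572196997 85
side 420 -280 1.2030332078463175 154
side 420 250 2.1592571421378466 68
```

Emit:
play_rows:
  moves:
    - {"linear": [0,0,0],"roll": -9,"gripper": 1}
    - {"linear": [0,0,0],"roll": -9,"gripper": 1}
    - {"linear": [-0.5,-5.4,2],"roll": 0,"gripper": 1}
    - {"linear": [-0.5,-5.4,2],"roll": 0,"gripper": 1}
    - {"linear": [-0.5,-5.4,2],"roll": 0,"gripper": 1}

```text
time: 2.28
eef_pos: [245.0, 408.5, 244.1]
tool_rot: [-0.008, 0.708, 0.006, 0.706]
ft_force: [0.8, 0.4, 1.1]
grip_width: 85.7
```

Run:
```python
from h import *
go([370,-170,280],90)
```

```text
pos [245.  408.5 244.1] yaw_y 91.2 xaxis [-0.002 -0.003 -1.   ] grip 85.7 j6 -0.67 t 2.27
shift cm [ -3.43 -58.1   11.32] len 59.29
roll deg 1.16  alt -178.84
```

Emit:
play_rows:
  moves:
    - {"linear": [-0.4,-5.8,1.8],"roll": 1,"gripper": 1}
    - {"linear": [-0.4,-5.8,1.8],"roll": 0,"gripper": 1}
    - {"linear": [-0.4,-5.8,1.8],"roll": 0,"gripper": 1}
    - {"linear": [-0.4,-5.8,1.8],"roll": 0,"gripper": 1}
    - {"linear": [-0.4,-5.8,1.8],"roll": 0,"gripper": 1}

```text
time: 2.9
eef_pos: [338.4, 111.0, 266.6]
tool_rot: [-0.002, 0.706, 0.001, 0.709]
ft_force: [1.7, -0.6, -0.4]
grip_width: 85.6
```

Emit:
play_rows:
  moves:
    - {"linear": [-0.4,-6,0.6],"roll": 0,"gripper": 1}
    - {"linear": [-0.4,-6,0.6],"roll": 0,"gripper": 1}
    - {"linear": [-0.4,-6,0.6],"roll": 0,"gripper": 1}
    - {"linear": [-0.4,-6,0.6],"roll": 0,"gripper": 1}
    - {"linear": [-0.4,-5,0.6],"roll": 0,"gripper": 1}

```text
time: 3.52
eef_pos: [369.6, -189.5, 290.0]
tool_rot: [-0.003, 0.703, 0.0, 0.711]
ft_force: [1.2, 0.6, 0.3]
grip_width: 85.4
```

Run:
```python
from h import *
go([370,-170,280],90)
shot('wrist','w1.png')
go([370,-170,280],90)
```

```text
pos [ 369.6 -189.5  290. ] yaw_y 90.2 xaxis [ 0.012 -0.003 -1.   ] grip 85.4 j6 -2.18 t 3.52
shift cm [1.   1.95 0.04] len 2.19
roll deg 0.23  alt -179.77
pos [ 369.6 -194.4  290.1] yaw_y 90.1 xaxis [ 0.011 -0.007 -1.   ] grip 85.4 j6 -2.18 t 3.58
shift cm [0.99 2.44 0.03] len 2.64
roll deg 0.09  alt -179.91
```

View pics/w1.png

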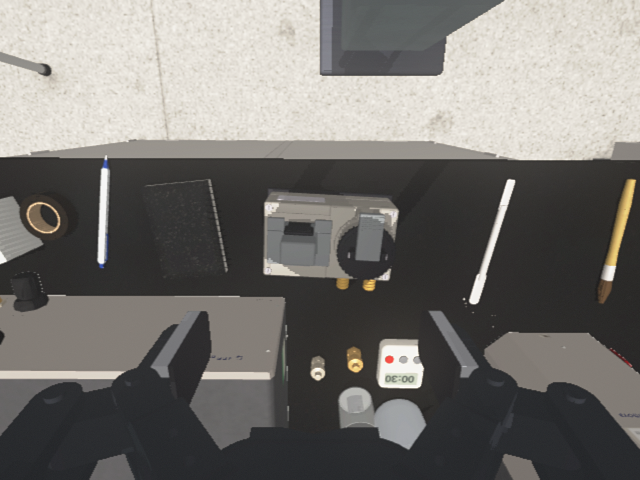

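Run:
```python
from h import *
p,d,K,T=shot('wrist','w2.png')
go([370,-170,280],90)
P=back(d,K,T)
def box(m,n):
    Q=P[m]; c,wh,a=cv2.minAreaRect(Q[:,:2].astype(np.float32)); print(n,len(Q),np.round(c,1),np.round(wh,1),round(a,2),'zmed',np.median(Q[:,2]).round(1), 'mean',Q.mean(0).round(1))
reg=(abs(P[:,0]-415)<80)&(abs(P[:,1]+170)<100)
for lo in range(0,110,3):
    m=reg&(P[:,2]>=lo)&(P[:,2]<lo+3); 
    if m.sum()>30: box(m,lo)
```

```text
pos [ 369.5 -191.4  289.8] yaw_y 90.0 xaxis [ 0.011 -0.004 -1.   ] grip 85.1 j6 -2.17 t 3.62
shift cm [0.97 2.14 0.04] len 2.35
roll deg 0.01  alt -179.99
0 608 [ 415.6 -170.1] [199.8 158.9] 89.47 zmed 0.5 mean [ 381.7 -180.3    0.9]
3 339 [ 373.4 -171.2] [147.9   9.8] 88.71 zmed 3.9 mean [ 373. -173.    4.]
6 58 [ 374.5 -170.8] [138.3   1.2] 86.62 zmed 7.6 mean [ 374.4 -172.4    7.5]
9 69 [ 374.3 -175.6] [130.4   1. ] 87.15 zmed 10.3 mean [ 374.3 -174.2   10.4]
12 64 [ 374.5 -170.7] [137.3   0.7] 86.78 zmed 13.6 mean [ 374.6 -170.    13.7]
15 78 [ 374.6 -171.4] [139.9   1.4] 86.81 zmed 17.1 mean [ 374.5 -172.4   16.9]
18 59 [ 374.4 -173.7] [132.5   0.9] 86.83 zmed 19.0 mean [ 374.9 -166.9   19.1]
21 46 [ 387.7 -171.8] [140.3  31. ] 89.14 zmed 22.6 mean [ 376.2 -164.9   22.8]
24 60 [ 388.9 -174.7] [132.8  31.2] 87.33 zmed 25.7 mean [ 375.8 -172.1   25.7]
27 73 [ 386.5 -168.6] [ 30.9 134. ] 0.21 zmed 28.8 mean [ 375.3 -168.5   28.7]
30 80 [ 425.  -178.8] [130.  103.2] 86.7 zmed 31.6 mean [ 383.6 -174.8   31.5]
33 100 [ 426.9 -175.9] [137.8 106.5] 86.64 zmed 34.6 mean [ 405.5 -163.5   
[... 985 characters left out ...]
-181.7] [28.4 82.5] 12.42 zmed 73.7 mean [ 399.7 -191.5   73.5]
75 65 [ 396.4 -182. ] [20.7 83.1] 12.61 zmed 76.5 mean [ 398.7 -195.6   76.4]
78 82 [ 404.1 -166.4] [ 41.9 111.8] 12.18 zmed 79.3 mean [ 399.5 -188.8   79.4]
81 257 [ 417.7 -165.4] [117.3  57.4] 84.54 zmed 83.4 mean [ 413.2 -155.5   83.1]
84 1668 [ 417.6 -165.9] [117.6  56.7] 84.45 zmed 85.5 mean [ 420.7 -151.3   85.5]
87 710 [ 416.2 -170.1] [ 67.1 111. ] 14.62 zmed 87.8 mean [ 415.6 -202.9   87.8]
90 59 [ 394.9 -163.5] [95.4 46.6] 85.3 zmed 91.7 mean [ 395.3 -141.1   91.6]
93 652 [ 398.6 -135.6] [37.7 49. ] 85.81 zmed 95.4 mean [ 404.1 -136.5   95.3]
96 621 [ 398.4 -135.4] [34.3 47.8] 85.36 zmed 96.6 mean [ 394.1 -135.6   96.6]
```

View pics/w2.png

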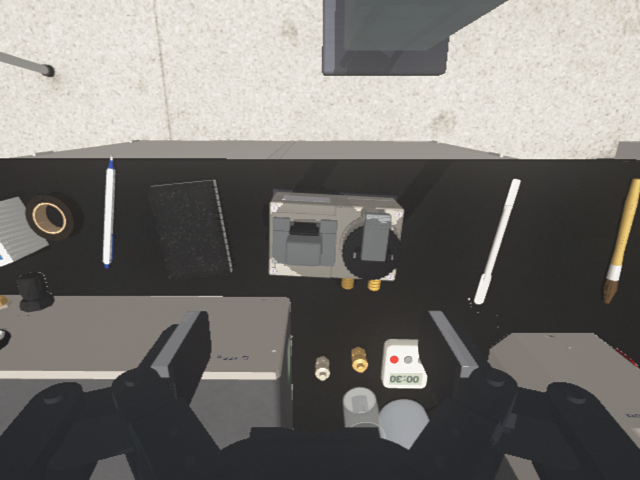

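Run:
```python
from h import *
z=np.load('pics/top0.npz'); P=back(z['d'],z['K'],z['T'])
for x in range(460,620,20):
    print(x,[int(P[(abs(P[:,0]-x)<10)&(abs(P[:,1]-y)<15)][:,2].max(initial=-1)) for y in range(500,-400,-30)])
print(list(range(500,-400,-30)))
```

```text
460 [6, 19, 12, 15, 11, 17, 14, 21, 9, 9, 15, 16, 8, 10, 11, 8, 11, 9, 12, 9, 66, 70, 67, 66, 67, 65, 8, 23, 22, 22]
480 [7, 18, 12, 12, 14, 14, 20, 18, 12, 8, 17, 18, 14, 9, 10, 10, 13, 8, 10, 8, 8, 46, 45, 6, 8, 9, 10, 21, 20, 21]
500 [10, 19, 11, 10, 13, 18, 15, 19, 12, 11, 14, 19, 12, 7, 12, 7, 13, 7, 7, 9, 10, 8, 11, 7, 162, 166, 161, 163, 163, 162]
520 [12, 21, 12, 13, 12, 20, 16, 20, 13, 11, 9, 11, 10, 12, 10, 12, 10, 8, 7, 7, 11, 8, 12, 8, 166, 163, 165, 165, 165, 165]
540 [5, 21, 20, 17, 11, 14, 11, 19, 12, 8, 12, 13, 10, 11, 7, 11, 9, 10, 12, 9, 6, 10, 8, 9, 157, 162, 163, 166, 163, 163]
560 [9, 20, 17, 15, 12, 19, 13, 19, 6, 10, 272, 287, 287, 289, 287, 282, 9, 9, 10, 11, 9, 10, 10, 7, 161, 163, 162, 164, 166, 164]
580 [8, 22, 19, 21, 21, 21, 24, 19, 11, 9, 287, 293, 291, 290, 292, 289, 12, 9, 25, 24, 24, 28, 12, 7, 162, 162, 162, 163, 166, 164]
600 [9, 9, 8, 10, 10, 10, 10, 8, 9, 10, 288, 292, 290, 289, 290, 291, 10, 9, 25, 29, 23, 43, 27, 38, 159, 164, 162, 163, 163, 164]
[500, 470, 440, 410, 380, 350, 320, 290, 260, 230, 200, 170, 140, 110, 80, 50, 20, -10, -40, -70, -100, -130, -160, -190, -220, -250, -280, -310, -340, -370]
```

Emit:
play_rows:
  moves:
    - {"linear": [0,0,0],"roll": 10.6,"gripper": 1}
    - {"linear": [0,0,0],"roll": 10.6,"gripper": 1}
    - {"linear": [0,0,0],"roll": 10.6,"gripper": 1}
    - {"linear": [0,0,0],"roll": 10.6,"gripper": 1}
    - {"linear": [0,0,0],"roll": 10.6,"gripper": 1}

```text
time: 4.25
eef_pos: [369.1, -190.4, 289.8]
tool_rot: [0.32, 0.627, -0.319, 0.635]
ft_force: [-0.2, -0.3, 0.3]
grip_width: 85.7
```

Emit:
play_rows:
  moves:
    - {"linear": [0,0,0],"roll": 10.6,"gripper": 1}
    - {"linear": [0,0,0],"roll": 10.6,"gripper": 1}
    - {"linear": [0,0,0],"roll": 10.6,"gripper": 1}
    - {"linear": [0,0,0],"roll": 10.6,"gripper": 1}
    - {"linear": [0,0,0],"roll": 10.6,"gripper": 1}

```text
time: 4.88
eef_pos: [369.4, -187.2, 290.4]
tool_rot: [0.573, 0.415, -0.567, 0.422]
ft_force: [-0.4, -0.9, -0.8]
grip_width: 85.2
```

Emit:
play_rows:
  moves:
    - {"linear": [0,0,0],"roll": 10.6,"gripper": 1}
    - {"linear": [0,0,0],"roll": 10.6,"gripper": 1}
    - {"linear": [0,0,0],"roll": 10.6,"gripper": 1}
    - {"linear": [0,0,0],"roll": 10.6,"gripper": 1}
    - {"linear": [0,0,0],"roll": 10.6,"gripper": 0.5}

```text
time: 5.5
eef_pos: [369.6, -184.0, 290.9]
tool_rot: [0.702, 0.114, -0.693, 0.117]
ft_force: [0.4, 0.5, 0.1]
grip_width: 69.8
```

Run:
```python
from h import *
go([383,-136,140],86.8)
```

```text
pos [ 369.6 -184.   290.9] yaw_y -71.2 xaxis [ 0.013 -0.002 -1.   ] grip 69.8 j6 0.65 t 5.5
shift cm [15.09 -4.21 -2.64] len 15.89
roll deg 22.05  alt -157.95
```

Emit:
play_rows:
  moves:
    - {"linear": [0,0,0],"roll": 10.6,"gripper": 0.5}
    - {"linear": [0,0,0],"roll": 10.6,"gripper": 0.5}
    - {"linear": [0,0,0],"roll": 1,"gripper": 0.5}
    - {"linear": [0,0,0],"roll": 0,"gripper": 0.5}

```text
time: 6.0
eef_pos: [369.8, -181.9, 291.2]
tool_rot: [0.712, -0.021, -0.702, -0.02]
ft_force: [0.0, 0.4, -0.3]
grip_width: 42.6
```

Run:
```python
from h import *
go([383,-136,140],86.8)
```

```text
pos [ 369.8 -181.9  291.2] yaw_y -93.4 xaxis [ 0.014 -0.002 -1.   ] grip 42.6 j6 1.04 t 6.0
shift cm [15.13 -4.68 -0.84] len 15.86
roll deg -0.18  alt 179.82
```

Emit:
play_rows:
  moves:
    - {"linear": [5,-1.6,-0.3],"roll": 0,"gripper": 0.5}
    - {"linear": [5,-1.6,-0.3],"roll": 0,"gripper": 0.5}
    - {"linear": [5,-1.5,-0.3],"roll": 0,"gripper": 0.5}
    - {"linear": [0,0,0],"roll": 0,"gripper": 0.5}

```text
time: 6.5
eef_pos: [384.5, -135.1, 139.1]
tool_rot: [0.713, -0.018, -0.701, -0.015]
ft_force: [0.6, 0.0, 0.0]
grip_width: 43.0
```

Run:
```python
from h import *
p,d,K,T=shot('wrist','w3.png')
go([382.5,-136,86],86.8)
P=back(d,K,T)
reg=(abs(P[:,0]-415)<80)&(abs(P[:,1]+170)<100)
for lo,hi in [(57,62),(82,88),(92.5,99)]:
    m=reg&(P[:,2]>=lo)&(P[:,2]<hi); Q=P[m]
    c,wh,a=cv2.minAreaRect(Q[:,:2].astype(np.float32)); print(lo,len(Q),np.round(c,1),np.round(wh,1),round(a,2))
```

```text
pos [ 386.2 -136.5  142.1] yaw_y -92.7 xaxis [ 0.021 -0.007 -1.   ] grip 43.1 j6 1.15 t 6.55
shift cm [ 5.6  -0.06  0.49] len 5.62
roll deg 0.53  alt -179.47
57 11348 [ 416.5 -174. ] [141.6  83.8] 86.87
82 8681 [ 418.6 -165.6] [117.8  57.6] 86.62
92.5 4120 [ 399.2 -135.8] [38.4 48.9] 87.24
```

View pics/w3.png

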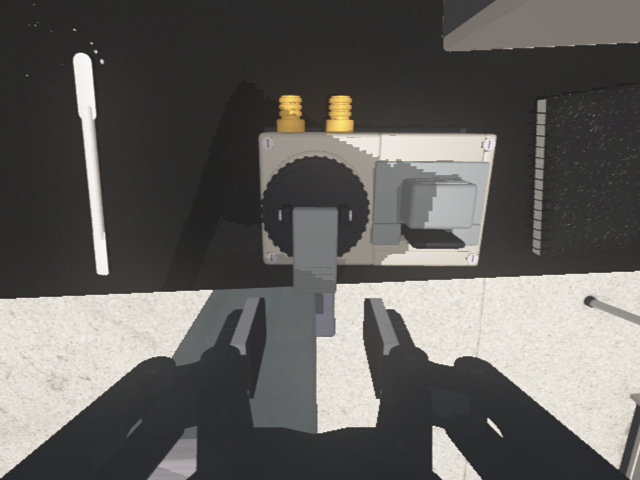

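Emit:
play_rows:
  moves:
    - {"linear": [2.8,0,0.2],"roll": 0.3,"gripper": 0.5}
    - {"linear": [2.8,0,0.2],"roll": 0.2,"gripper": 0.5}
    - {"linear": [0,0,0],"roll": 0,"gripper": 0.5}

```text
time: 6.92
eef_pos: [389.1, -141.3, 94.7]
tool_rot: [0.718, -0.023, -0.695, -0.014]
ft_force: [0.3, 0.1, 0.2]
grip_width: 42.8
```

Run:
```python
from h import *
go([383.5,-136,86],86.8)
```

```text
pos [ 389.1 -141.3   94.7] yaw_y -93.0 xaxis [ 0.033 -0.014 -0.999] grip 42.8 j6 1.15 t 6.92
shift cm [ 0.84 -0.51  0.61] len 1.16
roll deg 0.22  alt -179.78
```

```bash
cat >> h.py <<'E'
def settle(n=3):
    for _ in range(n): env.grab_frame('wrist')
E
python3 - <<'E'
from h import *
for i in range(4):
    settle(1); go([383.5,-136,86],86.8)
E
```

```text
pos [ 390.2 -141.8   96.3] yaw_y -93.0 xaxis [ 0.035 -0.015 -0.999] grip 42.5 j6 1.15 t 6.97
shift cm [ 0.99 -0.56  0.74] len 1.36
roll deg 0.21  alt -179.79
pos [ 390.6 -141.9   96.7] yaw_y -93.0 xaxis [ 0.036 -0.015 -0.999] grip 42.6 j6 1.15 t 7.03
shift cm [ 1.03 -0.57  0.78] len 1.41
roll deg 0.2  alt -179.8
pos [ 390.7 -141.8   96.5] yaw_y -93.0 xaxis [ 0.036 -0.015 -0.999] grip 42.7 j6 1.15 t 7.08
shift cm [ 1.02 -0.56  0.78] len 1.4
roll deg 0.19  alt -179.81
pos [ 390.5 -141.6   96.2] yaw_y -93.0 xaxis [ 0.036 -0.015 -0.999] grip 42.6 j6 1.15 t 7.12
shift cm [ 0.98 -0.54  0.76] len 1.35
roll deg 0.19  alt -179.81
```

Emit:
play_rows:
  moves:
    - {"linear": [-3,0,0],"roll": 0,"gripper": 0.5}
    - {"linear": [-3,0,0],"roll": 0,"gripper": 0.5}

```text
time: 7.38
eef_pos: [387.7, -140.6, 158.0]
tool_rot: [0.719, -0.023, -0.694, -0.014]
ft_force: [1.0, -0.2, -0.5]
grip_width: 42.8
```

Run:
```python
from h import *
settle(3); go([383.5,-136,86],86.8)
```

```text
pos [ 389.1 -141.2  159. ] yaw_y -93.0 xaxis [ 0.038 -0.016 -0.999] grip 42.3 j6 1.15 t 7.53
shift cm [ 7.26 -0.6   0.87] len 7.34
roll deg 0.21  alt -179.79
```

Emit:
play_rows:
  moves:
    - {"linear": [3,0,0],"roll": 0,"gripper": 0.5}
    - {"linear": [3,0,0],"roll": 0,"gripper": 0.5}

```text
time: 7.78
eef_pos: [393.8, -143.5, 100.8]
tool_rot: [0.723, -0.025, -0.691, -0.012]
ft_force: [0.5, -0.1, 0.3]
grip_width: 42.8
```

Run:
```python
from h import *
settle(3); go([383.5,-136,86],86.8)
```

```text
pos [ 391.9 -142.6   99.6] yaw_y -93.0 xaxis [ 0.04  -0.017 -0.999] grip 42.5 j6 1.15 t 7.92
shift cm [ 1.32 -0.63  0.93] len 1.73
roll deg 0.23  alt -179.77
```

Emit:
play_rows:
  moves:
    - {"linear": [-6,0,0],"roll": 0,"gripper": 0.5}

```text
time: 8.05
eef_pos: [386.4, -139.9, 156.4]
tool_rot: [0.718, -0.022, -0.696, -0.014]
ft_force: [0.8, -0.6, 0.7]
grip_width: 42.9
```

Run:
```python
from h import *
go([383.5,-136,86],86.8);settle(3); go([383.5,-136,86],86.8)
```

```text
pos [ 386.4 -139.9  156.4] yaw_y -93.0 xaxis [ 0.031 -0.013 -0.999] grip 42.9 j6 1.15 t 8.05
shift cm [ 7.03 -0.45  0.53] len 7.06
roll deg 0.24  alt -179.76
pos [ 392.1 -142.8  164.7] yaw_y -93.0 xaxis [ 0.047 -0.021 -0.999] grip 43.0 j6 1.15 t 8.2
shift cm [ 7.8  -0.78  1.27] len 7.94
roll deg 0.23  alt -179.77
```

Emit:
play_rows:
  moves:
    - {"linear": [0,0,5],"roll": 0,"gripper": 0.5}

```text
time: 8.32
eef_pos: [342.4, -140.1, 162.1]
tool_rot: [0.723, -0.024, -0.691, -0.011]
ft_force: [-0.6, 0.2, 1.6]
grip_width: 42.4
```

Run:
```python
from h import *
go([383.5,-136,86],86.8);settle(3); go([383.5,-136,86],86.8)
```

```text
pos [ 342.4 -140.1  162.1] yaw_y -92.9 xaxis [ 0.044 -0.019 -0.999] grip 42.4 j6 1.09 t 8.32
shift cm [ 7.78 -0.74 -3.74] len 8.66
roll deg 0.32  alt -179.68
pos [ 341.2 -140.2  162.6] yaw_y -93.0 xaxis [ 0.048 -0.022 -0.999] grip 42.8 j6 1.09 t 8.47
shift cm [ 7.84 -0.79 -3.82] len 8.76
roll deg 0.17  alt -179.83
```

Emit:
play_rows:
  moves:
    - {"linear": [0,0,-5],"roll": 0,"gripper": 0.5}

```text
time: 8.6
eef_pos: [390.8, -143.2, 166.0]
tool_rot: [0.725, -0.027, -0.689, -0.012]
ft_force: [0.5, -1.4, 2.3]
grip_width: 42.9
```

Run:
```python
from h import *
go([383.5,-136,86],86.8);settle(3); go([383.5,-136,86],86.8)
```

```text
pos [ 390.8 -143.2  166. ] yaw_y -93.2 xaxis [ 0.05  -0.023 -0.998] grip 42.9 j6 1.15 t 8.6
shift cm [ 7.93 -0.85  1.18] len 8.07
roll deg 0.05  alt -179.95
pos [ 392.3 -142.6  164.4] yaw_y -93.0 xaxis [ 0.046 -0.02  -0.999] grip 42.6 j6 1.15 t 8.75
shift cm [ 7.78 -0.76  1.28] len 7.92
roll deg 0.23  alt -179.77
```

Emit:
play_rows:
  moves:
    - {"linear": [-6,0,0],"roll": 0,"gripper": 0.5}
    - {"linear": [0,0,0],"roll": 0,"gripper": 0.5}

```text
time: 9.0
eef_pos: [389.1, -140.9, 225.3]
tool_rot: [0.722, -0.024, -0.691, -0.012]
ft_force: [0.1, 0.3, 0.4]
grip_width: 42.3
```

Run:
```python
from h import *
go([383.5,-136,86],86.8);settle(3); go([383.5,-136,86],86.8)
```

```text
pos [ 389.1 -140.9  225.3] yaw_y -92.9 xaxis [ 0.043 -0.019 -0.999] grip 42.3 j6 1.15 t 9.0
shift cm [13.88 -0.7   1.2 ] len 13.95
roll deg 0.29  alt -179.71
pos [ 386.3 -139.6  219.5] yaw_y -92.9 xaxis [ 0.035 -0.015 -0.999] grip 42.7 j6 1.15 t 9.15
shift cm [13.32 -0.52  0.78] len 13.35
roll deg 0.28  alt -179.72
```

Emit:
play_rows:
  moves:
    - {"linear": [-6,0,0],"roll": 0,"gripper": 0.5}
    - {"linear": [0,0,0],"roll": 0,"gripper": 0.5}

```text
time: 9.4
eef_pos: [382.2, -137.9, 277.3]
tool_rot: [0.717, -0.022, -0.696, -0.014]
ft_force: [-0.4, 0.4, -0.3]
grip_width: 42.9
```

Run:
```python
from h import *
settle(3); go([383.5,-136,86],86.8)
```

```text
pos [ 380.1 -136.8  271.8] yaw_y -92.9 xaxis [ 0.022 -0.008 -1.   ] grip 42.8 j6 1.15 t 9.55
shift cm [18.58 -0.22  0.08] len 18.58
roll deg 0.28  alt -179.72
```

Emit:
play_rows:
  moves:
    - {"linear": [-6,0,0],"roll": 0,"gripper": 0.5}
    - {"linear": [0,0,0],"roll": 0,"gripper": 0.5}

```text
time: 9.8
eef_pos: [376.7, -135.3, 327.8]
tool_rot: [0.712, -0.019, -0.702, -0.017]
ft_force: [0.3, 0.2, 0.5]
grip_width: 42.8
```

Run:
```python
from h import *
settle(3); go([383.5,-136,86],86.8)
```

```text
pos [ 375.  -134.4  322.6] yaw_y -92.9 xaxis [ 0.006  0.    -1.   ] grip 42.5 j6 1.15 t 9.95
shift cm [23.66  0.12 -0.71] len 23.67
roll deg 0.27  alt -179.73
```

Emit:
play_rows:
  moves:
    - {"linear": [2,0,0],"roll": 0,"gripper": 0.5}
    - {"linear": [2,0,0],"roll": 0,"gripper": 0.5}
    - {"linear": [2,0,0],"roll": 0,"gripper": 0.5}
    - {"linear": [2,0,0],"roll": 0,"gripper": 0.5}
    - {"linear": [2,0,0],"roll": 0,"gripper": 0.5}

```text
time: 10.58
eef_pos: [373.5, -133.3, 213.2]
tool_rot: [0.707, -0.017, -0.707, -0.019]
ft_force: [0.1, 0.9, 0.4]
grip_width: 42.7
```

Run:
```python
from h import *
settle(3); go([383.5,-136,86],86.8)
```

```text
pos [ 373.  -133.   213.3] yaw_y -92.9 xaxis [-0.001  0.004 -1.   ] grip 42.8 j6 1.15 t 10.72
shift cm [12.73  0.29 -1.08] len 12.78
roll deg 0.27  alt -179.73
```

Emit:
play_rows:
  moves:
    - {"linear": [2,0.1,-0.3],"roll": 0.3,"gripper": 0.5}
    - {"linear": [2,0.1,-0.3],"roll": 0,"gripper": 0.5}
    - {"linear": [2,0.1,-0.2],"roll": 0,"gripper": 0.5}
    - {"linear": [2,0,-0.2],"roll": 0,"gripper": 0.5}
    - {"linear": [2,0,-0.1],"roll": 0,"gripper": 0.5}

```text
time: 11.35
eef_pos: [387.8, -138.3, 116.5]
tool_rot: [0.71, -0.02, -0.704, -0.02]
ft_force: [-0.1, 0.2, 0.5]
grip_width: 42.4
```

Run:
```python
from h import *
settle(2); go([383.5,-136,86],86.8)
```

```text
pos [ 386.1 -137.5  114.8] yaw_y -93.2 xaxis [ 0.004  0.001 -1.   ] grip 42.5 j6 1.16 t 11.45
shift cm [ 2.87 -0.13  0.28] len 2.89
roll deg -0.04  alt 179.96
```

Emit:
play_rows:
  moves:
    - {"linear": [1.3,-0.1,0.2],"roll": 0,"gripper": 0.5}
    - {"linear": [1.2,0,0.1],"roll": 0,"gripper": 0.5}

```text
time: 11.7
eef_pos: [384.9, -137.1, 91.2]
tool_rot: [0.709, -0.02, -0.704, -0.02]
ft_force: [0.1, -0.5, 0.6]
grip_width: 42.5
```

Run:
```python
from h import *
settle(2); go([383.5,-136,86],86.8); print(env.state()['ft_force'])
```

```text
pos [ 383.9 -136.7   90.2] yaw_y -93.2 xaxis [ 0.005  0.001 -1.   ] grip 42.6 j6 1.16 t 11.8
shift cm [ 0.42 -0.06  0.05] len 0.42
roll deg -0.04  alt 179.96
[-0.73761929 -0.29315962 -0.30835748]
```

Emit:
play_rows:
  moves:
    - {"linear": [0.3,0,0],"roll": 0,"gripper": 0.5}
    - {"linear": [0,0,0],"roll": 0,"gripper": 0.1}
    - {"linear": [0,0,0],"roll": 0,"gripper": 0.1}
    - {"linear": [0,0,0],"roll": 0,"gripper": 0.1}

```text
time: 12.3
eef_pos: [384.5, -136.8, 88.0]
tool_rot: [0.709, -0.02, -0.705, -0.02]
ft_force: [-0.2, 0.9, -0.8]
grip_width: 22.6
```

Run:
```python
from h import *
p,d,K,T=shot('wrist','w4.png'); go([383.5,-136,86],86.8); s=env.state();print(s['ft_force'],s['ft_torque'],s['grip_width'])
```

```text
pos [ 384.5 -136.8   88. ] yaw_y -93.2 xaxis [ 0.006  0.    -1.   ] grip 22.1 j6 1.16 t 12.35
shift cm [ 0.2  -0.08  0.11] len 0.24
roll deg -0.04  alt 179.96
[-0.75733809  0.62901989  0.21828221] [0.10381874 0.04492378 0.08605874] 22.14337794114609
```

View pics/w4.png

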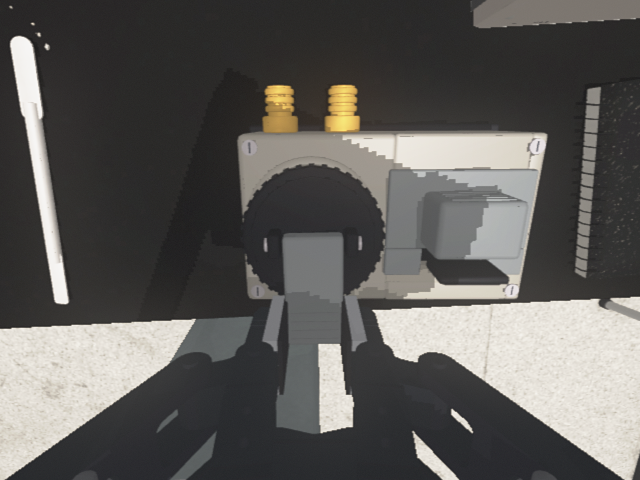

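Emit:
play_rows:
  moves:
    - {"linear": [0,0,0],"roll": 0,"gripper": 0.1}

```text
time: 12.48
eef_pos: [384.5, -136.8, 88.0]
tool_rot: [0.709, -0.02, -0.705, -0.02]
ft_force: [-0.4, 1.9, -0.3]
grip_width: 22.0
```

Emit:
play_rows:
  moves:
    - {"linear": [-0.9,0,-0.1],"roll": 0,"gripper": 0.1}
    - {"linear": [-0.8,0,-0.3],"roll": 0,"gripper": 0.1}

```text
time: 12.72
eef_pos: [386.1, -135.7, 102.6]
tool_rot: [0.707, -0.019, -0.707, -0.021]
ft_force: [4.3, -3.0, -16.2]
grip_width: 21.7
```

```bash
cat >> h.py <<'E'
def arc():
    s=env.state(); hx,hy=418.4,-138.
    v=np.array([s['eef_pos'][0]-hx,s['eef_pos'][1]-hy]); a=np.radians(-3.2)
    xt=v@[np.cos(a),np.sin(a)]; yt=v@[-np.sin(a),np.cos(a)]; zt=s['eef_pos'][2]-88
    print('trap x,y',xt.round(1),yt.round(1),'z',zt.round(1),'L',np.hypot(xt,zt).round(1),'th',np.degrees(np.arctan2(zt,-xt)).round(1),'F',s['ft_force'].round(1),'w',round(s['grip_width'],1))
E
python3 - <<'E'
from h import *
settle(2); arc()
E
```

```text
trap x,y -31.7 0.2 z 15.6 L 35.3 th 26.2 F [-1.1  0.7 -9.4] w 21.6
```

Emit:
play_rows:
  moves:
    - {"linear": [-0.5,0,-0.35],"roll": 0,"gripper": 0.1}
    - {"linear": [-0.5,0,-0.45],"roll": 0,"gripper": 0.1}

```text
time: 13.08
eef_pos: [393.3, -136.0, 112.6]
tool_rot: [-0.706, 0.019, 0.708, 0.021]
ft_force: [-2.6, -0.8, -11.2]
grip_width: 21.5
```

Run:
```python
from h import *
settle(2); arc()
```

```text
trap x,y -24.3 0.6 z 25.4 L 35.1 th 46.2 F [-2.6  1.7 -6.4] w 20.8
```

Emit:
play_rows:
  moves:
    - {"linear": [-0.4,0,-0.5],"roll": 0,"gripper": 0.1}
    - {"linear": [-0.25,0,-0.5],"roll": 0,"gripper": 0.1}
    - {"linear": [-0.15,0,-0.5],"roll": 0,"gripper": 0.1}

```text
time: 13.55
eef_pos: [409.7, -137.6, 122.6]
tool_rot: [-0.706, 0.019, 0.707, 0.021]
ft_force: [-3.6, 0.9, -7.5]
grip_width: 20.0
```

Run:
```python
from h import *
shot('wrist','w5.png');settle(1); arc()
```

```text
trap x,y -7.8 -0.1 z 34.9 L 35.8 th 77.4 F [-2.  -0.1 -4.7] w 19.9
```

View pics/w5.png

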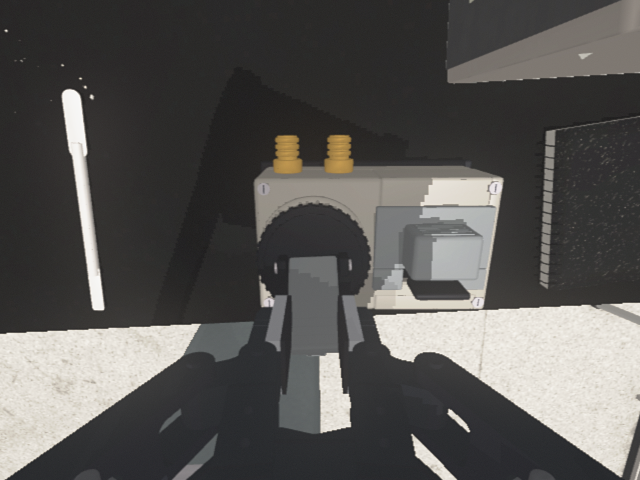

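Emit:
play_rows:
  moves:
    - {"linear": [-0.1,0,-0.5],"roll": 0,"gripper": 0.1}
    - {"linear": [0,0,-0.4],"roll": 0,"gripper": 0.1}
    - {"linear": [0,0,-0.3],"roll": 0,"gripper": 0.1}

```text
time: 14.02
eef_pos: [423.6, -139.0, 126.3]
tool_rot: [0.707, -0.02, -0.706, -0.02]
ft_force: [0.4, 0.3, 0.5]
grip_width: 13.4
```

Run:
```python
from h import *
settle(2); arc();go([418,-138,115],86.8)
```

```text
trap x,y 6.3 -0.8 z 39.0 L 39.5 th 99.1 F [0.8 0.1 0.9] w 8.7
pos [ 424.6 -139.1  127. ] yaw_y -93.2 xaxis [ 0.004  0.001 -1.   ] grip 8.7 j6 1.19 t 14.12
shift cm [ 1.2  -0.07  0.67] len 1.38
roll deg -0.03  alt 179.97
```

Emit:
play_rows:
  moves:
    - {"linear": [-2,0,0],"roll": 0,"gripper": 0.55}
    - {"linear": [-2,0,0],"roll": 0,"gripper": 0.55}
    - {"linear": [-1,0,0],"roll": 0,"gripper": 0.55}

```text
time: 14.5
eef_pos: [427.4, -140.0, 181.0]
tool_rot: [0.711, -0.02, -0.703, -0.019]
ft_force: [-0.7, -1.2, 0.5]
grip_width: 46.9
```

Run:
```python
from h import *
settle(2)
p,d,K,T=shot('wrist','w6.png'); go([418,-138,107],86.8)
P=back(d,K,T); m=(P[:,2]>99)&(abs(P[:,0]-410)<50)&(abs(P[:,1]+138)<25)&(P[:,2]<150); Q=P[m]
a=np.radians(-3.2); v=Q[:,:2]-[418.4,-138]; X=v@[np.cos(a),np.sin(a)];Y=v@[-np.sin(a),np.cos(a)]
for lo in range(99,150,4):
    k=(Q[:,2]>=lo)&(Q[:,2]<lo+4)
    if k.sum(): print(lo,k.sum(),np.percentile(X[k],[0,10,50,90,100]).round(1),np.percentile(Y[k],[2,98]).round(1))
```

```text
pos [ 426.7 -139.7  179.6] yaw_y -93.2 xaxis [ 0.01  -0.001 -1.   ] grip 47.0 j6 1.19 t 14.65
shift cm [ 7.25 -0.13  0.95] len 7.31
roll deg -0.03  alt 179.97
99 157 [-1.8  0.6  1.4  2.3  3. ] [-9.4 13.5]
103 170 [-2.6 -1.1 -0.2  0.8  1.5] [-9.3 13.3]
107 164 [-3.7 -2.5 -1.6 -0.8  0. ] [-9.7 13.5]
111 178 [-4.9 -3.9 -3.1 -2.1 -1.4] [-9.1 13.2]
115 190 [-6.8 -5.5 -4.5 -3.7 -3.1] [-9.5 13.3]
119 204 [-30.3  -7.3  -6.1  -5.1  -4.4] [-9.4 13.2]
123 343 [-29.4 -26.7  -8.2  -6.7  -5.5] [-9.3 12.9]
127 212 [-21.4  -9.9  -9.   -8.   -6.7] [-9.6 13.3]
131 519 [-18.  -16.5 -12.3  -9.8  -8.4] [-9.5 13.1]
135 2 [-11.8 -11.8 -11.5 -11.2 -11.1] [-5.4 -4.3]
```

View pics/w6.png

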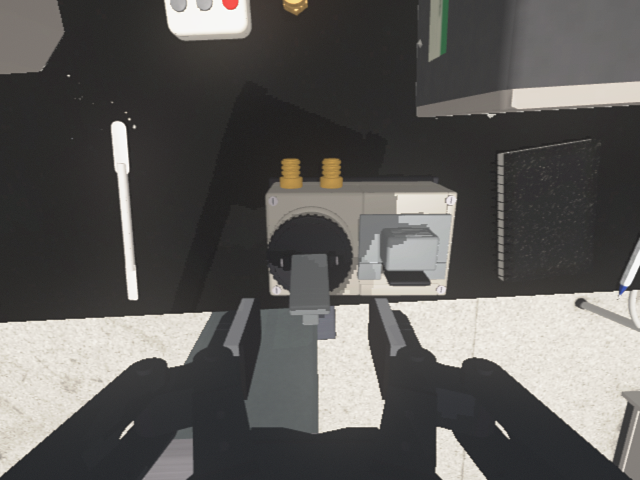

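Run:
```python
from h import *
go([408,-136.2,111],86.8)
```

```text
pos [ 426.7 -139.7  179.6] yaw_y -93.2 xaxis [ 0.01  -0.001 -1.   ] grip 47.0 j6 1.19 t 14.65
shift cm [ 6.84 -0.25  1.96] len 7.12
roll deg -0.03  alt 179.97
```

Emit:
play_rows:
  moves:
    - {"linear": [1,-0.1,1],"roll": 0,"gripper": 0.55}
    - {"linear": [1.5,-0.1,0.9],"roll": 0,"gripper": 0.55}
    - {"linear": [1.5,0,0],"roll": 0,"gripper": 0.55}
    - {"linear": [1.5,0,0],"roll": 0,"gripper": 0.55}

```text
time: 15.15
eef_pos: [405.7, -135.8, 118.8]
tool_rot: [0.71, -0.02, -0.704, -0.02]
ft_force: [0.3, -0.1, 0.7]
grip_width: 47.0
```

Run:
```python
from h import *
settle(2); go([408,-136.2,111],86.8)
```

```text
pos [ 404.5 -135.2  117.6] yaw_y -93.2 xaxis [ 0.004  0.002 -1.   ] grip 46.6 j6 1.18 t 15.25
shift cm [ 0.66  0.08 -0.35] len 0.75
roll deg -0.02  alt 179.98
```

Emit:
play_rows:
  moves:
    - {"linear": [0.7,0.1,-0.35],"roll": 0,"gripper": 0.5}
    - {"linear": [0,0,0],"roll": 0,"gripper": 0.05}
    - {"linear": [0,0,0],"roll": 0,"gripper": 0.05}
    - {"linear": [0,0,0],"roll": 0,"gripper": 0.05}
    - {"linear": [0,0,0],"roll": 0,"gripper": 0.05}

```text
time: 15.88
eef_pos: [409.2, -136.9, 111.1]
tool_rot: [0.709, -0.019, -0.705, -0.02]
ft_force: [-0.4, -0.3, -0.8]
grip_width: 22.4
```

Emit:
play_rows:
  moves:
    - {"linear": [-0.1,0,-0.4],"roll": 0,"gripper": 0.05}
    - {"linear": [-0.1,0,-0.4],"roll": 0,"gripper": 0.05}
    - {"linear": [0,0,-0.4],"roll": 0,"gripper": 0.05}

```text
time: 16.25
eef_pos: [412.4, -137.1, 111.8]
tool_rot: [-0.701, 0.019, 0.713, 0.021]
ft_force: [-26.9, 1.6, 22.9]
grip_width: 22.3
```

Run:
```python
from h import *
settle(2); arc();go([408,-136.2,111],86.8)
```

```text
trap x,y -6.0 0.6 z 23.9 L 24.6 th 75.9 F [-23.9   0.7  18. ] w 22.7
pos [ 412.4 -137.   111.9] yaw_y -93.2 xaxis [-0.017  0.004 -1.   ] grip 22.7 j6 1.19 t 16.35
shift cm [ 0.1  -0.06  0.45] len 0.46
roll deg -0.01  alt 179.99
```

Emit:
play_rows:
  moves:
    - {"linear": [0,0,0],"roll": 0,"gripper": 0.5}
    - {"linear": [0,0,0],"roll": 0,"gripper": 0.5}
    - {"linear": [0,0,0],"roll": 0,"gripper": 0.5}

```text
time: 16.73
eef_pos: [413.2, -137.3, 112.6]
tool_rot: [-0.701, 0.019, 0.712, 0.021]
ft_force: [-0.1, 0.0, -0.1]
grip_width: 42.7
```

```bash
cat > tab.py <<'E'
from h import *
import sys
settle(2)
p,d,K,T=shot('wrist',sys.argv[1]); go([418,-138,111],86.8)
P=back(d,K,T); m=(P[:,2]>99)&(abs(P[:,0]-410)<50)&(abs(P[:,1]+138)<25)&(P[:,2]<150); Q=P[m]
a=np.radians(-3.2); v=Q[:,:2]-[418.4,-138]; X=v@[np.cos(a),np.sin(a)];Y=v@[-np.sin(a),np.cos(a)]
for lo in range(99,150,4):
    k=(Q[:,2]>=lo)&(Q[:,2]<lo+4)
    if k.sum(): print(lo,k.sum(),np.percentile(X[k],[0,10,50,90,100]).round(1),np.percentile(Y[k],[2,98]).round(1))
arc()
E
python3 tab.py w7.png
```

```text
pos [ 413.  -137.3  112.5] yaw_y -93.2 xaxis [-0.016  0.003 -1.   ] grip 42.9 j6 1.19 t 16.88
shift cm [ 0.14  0.04 -0.5 ] len 0.52
roll deg -0.02  alt 179.98
99 334 [-0.2  1.   2.   2.9  3.9] [-10.1  12.7]
103 374 [-1.4 -0.4  0.6  1.5  2.5] [-10.2  12.6]
107 389 [-3.3 -1.8 -0.9 -0.   1.2] [-10.1  12.7]
111 464 [-15.6  -3.5  -2.4  -1.3   1.8] [-20.5  22.3]
115 605 [-16.6  -5.6  -3.8   1.6   6.2] [-22.1  23. ]
119 671 [-29.2  -6.8  -4.9   5.7   6.7] [-23.6  24.1]
123 964 [-28.7 -25.6  -6.8   4.7   7. ] [-23.2  23.9]
127 791 [-20.9  -9.2  -7.7   5.7   6.8] [-23.4  23.7]
131 1390 [-17.6 -15.  -10.2   2.4   6.7] [-22.6  23.5]
135 322 [-15.9 -12.2   2.1   6.3   6.9] [-24.2  24.9]
139 337 [-16.5 -12.1   2.4   6.4   7. ] [-24.3  25.3]
143 361 [-15.8 -12.1   1.6   6.5   7.3] [-24.1  24.9]
147 376 [-15.6 -12.3   1.3   6.5   7. ] [-24.2  24.9]
trap x,y -5.4 0.4 z 24.5 L 25.1 th 77.5 F [0.3 0.3 0. ] w 42.9
```

View pics/w7.png

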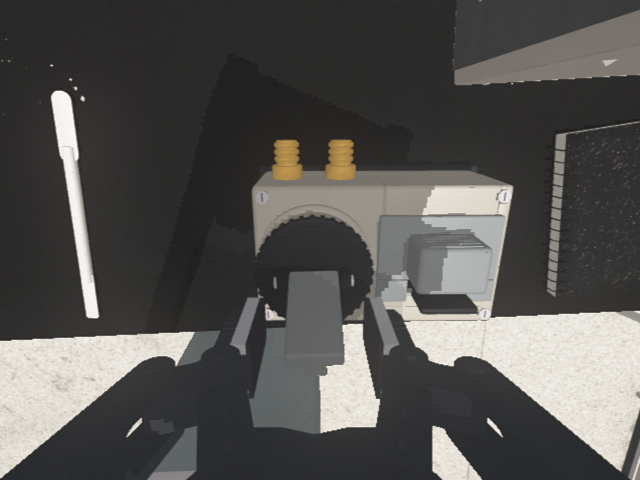

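Emit:
play_rows:
  moves:
    - {"linear": [-2,0,0],"roll": 0,"gripper": 0.5}
    - {"linear": [-2,0,0],"roll": 0,"gripper": 0.5}
    - {"linear": [-0.5,0,1.5],"roll": 0,"gripper": 0.0}
    - {"linear": [0,0,2.5],"roll": 0,"gripper": 0.0}
    - {"linear": [0,0,0.2],"roll": 0,"gripper": 0.0}

```text
time: 17.5
eef_pos: [371.5, -134.9, 159.6]
tool_rot: [-0.702, 0.019, 0.712, 0.021]
ft_force: [-0.3, -0.2, -0.5]
grip_width: -0.1
```

Run:
```python
from h import *
settle(2); arc();go([418.4-46,-138+46*.056+1,110],86.8)
```

```text
trap x,y -46.1 0.4 z 71.8 L 85.3 th 57.3 F [ 0.4 -0.6  0. ] w 0.2
pos [ 372.4 -135.   159.8] yaw_y -93.2 xaxis [-0.014  0.003 -1.   ] grip 0.2 j6 1.15 t 17.6
shift cm [ 4.98 -0.05 -0.07] len 4.98
roll deg 0.02  alt -179.98
```

Emit:
play_rows:
  moves:
    - {"linear": [1.5,0,0],"roll": 0,"gripper": 0.0}
    - {"linear": [1.5,0,0],"roll": 0,"gripper": 0.0}
    - {"linear": [1.3,0,0],"roll": 0,"gripper": 0.0}

```text
time: 17.98
eef_pos: [373.0, -135.0, 114.1]
tool_rot: [-0.702, 0.019, 0.712, 0.02]
ft_force: [-0.0, 0.6, -0.0]
grip_width: -0.3
```

Run:
```python
from h import *
settle(2); arc();go([418.4-46,-138+46*.056+1,110],86.8)
```

```text
trap x,y -46.7 0.9 z 25.2 L 53.1 th 28.3 F [-0.  -0.3 -0.2] w -0.3
pos [ 371.8 -134.5  113.2] yaw_y -93.2 xaxis [-0.016  0.004 -1.   ] grip -0.3 j6 1.15 t 18.07
shift cm [ 0.31 -0.01 -0.06] len 0.32
roll deg 0.04  alt -179.96
```

Now push in +x (tool −z), about 18 mm in small rows.

Emit:
play_rows:
  moves:
    - {"linear": [0,0,-0.5],"roll": 0,"gripper": 0.0}
    - {"linear": [0,0,-0.4],"roll": 0,"gripper": 0.0}
    - {"linear": [0,0,-0.3],"roll": 0,"gripper": 0.0}
    - {"linear": [0,0,-0.3],"roll": 0,"gripper": 0.0}

```text
time: 18.58
eef_pos: [387.9, -135.6, 113.8]
tool_rot: [-0.701, 0.018, 0.713, 0.021]
ft_force: [-1.0, 0.9, 1.3]
grip_width: -0.1
```

```bash
python3 tab.py w8.png
```

```text
pos [ 387.9 -135.6  113.6] yaw_y -93.2 xaxis [-0.016  0.004 -1.   ] grip 0.1 j6 1.17 t 18.73
shift cm [ 0.21  0.08 -3.03] len 3.04
roll deg 0.05  alt -179.95
99 174 [2.8 4.4 4.7 5.1 5.5] [-9.7 12.7]
103 196 [3.2 4.  4.5 4.8 5.2] [-10.1  12.3]
107 189 [2.4 3.7 4.2 4.7 4.9] [-9.7 12.5]
111 214 [-20.2   3.5   4.    4.5   4.8] [-9.9 12.5]
115 256 [-23.8   2.8   3.7   4.1   4.7] [-9.9 12.5]
119 382 [-24.1 -23.5   3.2   4.    4.5] [-10.6  13.1]
123 482 [-24.1 -23.4   3.    3.8   4.4] [-11.6  14. ]
127 881 [-24.  -23.1 -13.4   3.4   4.3] [-10.9  13.6]
131 1249 [-24.4 -23.   -9.4   3.1   4.2] [-10.9  13.2]
135 1505 [-23.9 -22.8  -2.1   1.8   3.6] [-10.5  12.8]
139 453 [-23.8 -23.3 -22.2 -18.7 -17.6] [-11.9  14.4]
143 319 [-23.4 -22.8 -19.  -18.4 -18. ] [-11.9  14.1]
147 531 [-40.9 -35.8 -21.5 -18.7 -18. ] [-4.4  7.1]
trap x,y -30.6 0.7 z 25.6 L 39.9 th 39.9 F [0.  0.1 0.9] w 0.1
```

View pics/w8.png

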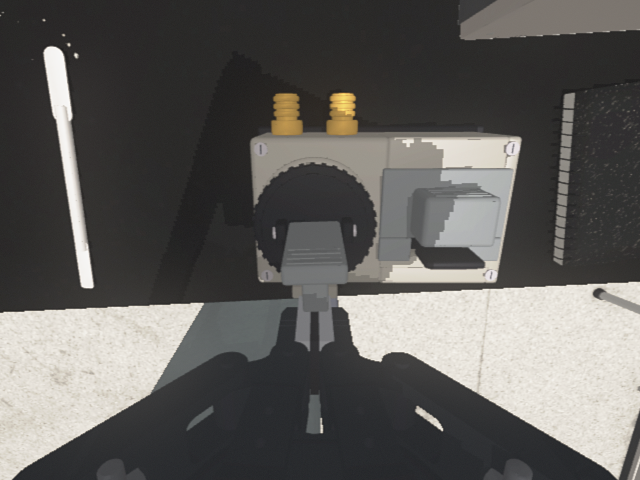

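Emit:
play_rows:
  moves:
    - {"linear": [0,0,-0.25],"roll": 0,"gripper": 0.0}
    - {"linear": [0,0,-0.2],"roll": 0,"gripper": 0.0}

```text
time: 18.98
eef_pos: [392.5, -135.8, 113.6]
tool_rot: [-0.701, 0.018, 0.713, 0.021]
ft_force: [-1.4, 0.7, 1.3]
grip_width: 0.2
```

```bash
python3 tab.py w9.png
```

```text
pos [ 392.4 -135.8  113.5] yaw_y -93.2 xaxis [-0.016  0.004 -1.   ] grip 0.3 j6 1.17 t 19.12
shift cm [ 0.21  0.08 -2.57] len 2.58
roll deg 0.05  alt -179.95
99 125 [5.2 5.6 6.  6.3 6.6] [-9.9 12.3]
103 138 [5.4 5.8 6.2 6.6 6.9] [-9.8 12.4]
107 149 [4.7 6.  6.4 6.7 7. ] [-9.9 12.7]
111 158 [-15.8   6.1   6.6   6.9   7.3] [-10.   12.5]
115 186 [-19.4 -14.7   6.7   7.1   7.6] [-9.8 12.6]
119 339 [-19.5 -19.    6.7   7.5   8.1] [-10.9  13.2]
123 401 [-19.4 -18.9 -13.9   7.8   8.5] [-11.6  14.1]
127 444 [-19.5 -19.   -4.1   7.9   8.4] [-11.8  14.2]
131 1473 [-19.9 -18.4  -7.7   7.7   8.7] [-10.4  13.1]
135 1690 [-19.5 -18.2   2.9   6.8   8.7] [-10.4  13.1]
139 456 [-19.3 -18.7 -16.5 -14.2 -13.5] [-12.   14.2]
143 302 [-19.  -18.3 -14.5 -14.  -13.4] [-11.8  14.3]
147 584 [-36.8 -32.3 -17.6 -14.1 -13.3] [-4.5  6.9]
trap x,y -26.1 0.7 z 25.5 L 36.5 th 44.4 F [-1.2 -0.5  0.1] w 0.3
```

Emit:
play_rows:
  moves:
    - {"linear": [0,0,1],"roll": 0,"gripper": 0.0}
    - {"linear": [-1.5,0,0.5],"roll": 0,"gripper": 0.0}
    - {"linear": [-2,0,0],"roll": 0,"gripper": 0.5}
    - {"linear": [-1.5,0,0],"roll": 0,"gripper": 0.5}
    - {"linear": [0,0,0],"roll": 0,"gripper": 0.5}

```text
time: 19.75
eef_pos: [376.9, -135.3, 167.8]
tool_rot: [-0.702, 0.019, 0.712, 0.02]
ft_force: [0.9, -0.3, 0.2]
grip_width: 42.5
```

```bash
python3 tab.py w10.png
python3 - <<'E'
from h import *
go([419.2,-137.2,109],86.8)
E
```

```text
pos [ 375.8 -134.7  165.5] yaw_y -93.2 xaxis [-0.018  0.005 -1.   ] grip 42.5 j6 1.16 t 19.9
shift cm [ 5.37  0.12 -4.32] len 6.9
roll deg 0.03  alt -179.97
99 39 [4.7 5.1 5.4 5.7 5.8] [-9.8 11.9]
103 48 [4.7 5.2 5.5 5.8 6. ] [-9.4 12.2]
107 44 [5.  5.3 5.6 5.9 6. ] [-8.9 12. ]
111 43 [5.4 5.5 5.8 6.1 6.2] [-9.7 11.7]
115 30 [5.3 5.6 5.8 6.2 6.3] [-9.9 12.5]
119 54 [5.3 5.9 6.3 6.7 6.9] [-9.1 12.3]
123 60 [5.1 6.1 6.5 6.8 7. ] [-9.8 11.9]
127 96 [-16.1 -13.7   6.3   6.8   7.1] [-8.9 11.8]
131 730 [-15.7 -13.1  -5.    6.4   7.3] [-9.5 12.5]
135 623 [-1.3 -0.4  2.4  5.3  7. ] [-9.9 12.1]
trap x,y -42.7 0.9 z 77.5 L 88.5 th 61.2 F [ 0.5 -1.1 -0.8] w 42.5
pos [ 375.8 -134.7  165.5] yaw_y -93.2 xaxis [-0.018  0.005 -1.   ] grip 42.5 j6 1.16 t 19.9
shift cm [ 5.57  0.03 -4.44] len 7.13
roll deg 0.03  alt -179.97
```

View pics/w10.png

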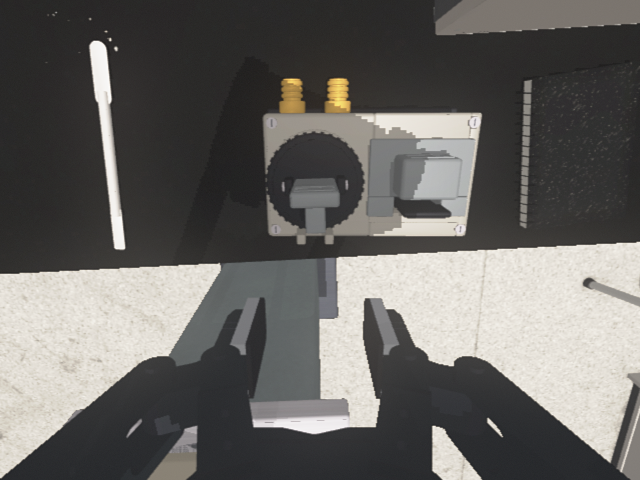

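Emit:
play_rows:
  moves:
    - {"linear": [0,0,-2.2],"roll": 0,"gripper": 0.5}
    - {"linear": [0,0,-2.2],"roll": 0,"gripper": 0.5}
    - {"linear": [1.5,0,-0.1],"roll": 0,"gripper": 0.5}
    - {"linear": [1.5,0,0],"roll": 0,"gripper": 0.5}

```text
time: 20.4
eef_pos: [419.3, -136.4, 130.5]
tool_rot: [-0.699, 0.018, 0.714, 0.021]
ft_force: [0.2, -0.3, 0.4]
grip_width: 42.6
```

Run:
```python
from h import *
settle(2);go([420.0,-136.9,109],86.8)
```

```text
pos [ 418.  -135.9  129.3] yaw_y -93.2 xaxis [-0.024  0.007 -1.   ] grip 42.6 j6 1.2 t 20.5
shift cm [ 2.02  0.11 -0.26] len 2.04
roll deg 0.02  alt -179.98
```

Emit:
play_rows:
  moves:
    - {"linear": [1.2,0.1,-0.2],"roll": 0,"gripper": 0.5}
    - {"linear": [0.7,0,-0.1],"roll": 0,"gripper": 0.5}

```text
time: 20.75
eef_pos: [420.1, -137.1, 109.2]
tool_rot: [-0.698, 0.017, 0.715, 0.022]
ft_force: [0.4, 0.1, -0.5]
grip_width: 43.0
```

Run:
```python
from h import *
settle(2);go([420.0,-136.9,109],86.8)
```

```text
pos [ 420.1 -137.   109.3] yaw_y -93.2 xaxis [-0.024  0.007 -1.   ] grip 42.7 j6 1.2 t 20.85
shift cm [ 0.03 -0.01  0.01] len 0.03
roll deg -0.0  alt 180.0
```

Emit:
play_rows:
  moves:
    - {"linear": [0,0,0],"roll": 0,"gripper": 0.1}
    - {"linear": [0,0,0],"roll": 0,"gripper": 0.1}
    - {"linear": [0,0,0],"roll": 0,"gripper": 0.1}
    - {"linear": [0,0,0],"roll": 0,"gripper": 0.1}

```text
time: 21.35
eef_pos: [420.3, -137.2, 110.1]
tool_rot: [-0.698, 0.018, 0.715, 0.022]
ft_force: [-0.3, 0.3, -1.0]
grip_width: 22.4
```

Run:
```python
from h import *
shot('wrist','w11.png');go([420.0,-136.9,109],86.8);arc()
```

```text
pos [ 420.3 -137.2  110.1] yaw_y -93.2 xaxis [-0.023  0.007 -1.   ] grip 22.5 j6 1.2 t 21.4
shift cm [ 0.11 -0.03  0.03] len 0.12
roll deg -0.0  alt 180.0
trap x,y 1.9 0.9 z 22.1 L 22.2 th 94.9 F [-0.2 -0.  -0.4] w 22.5
```

View pics/w11.png

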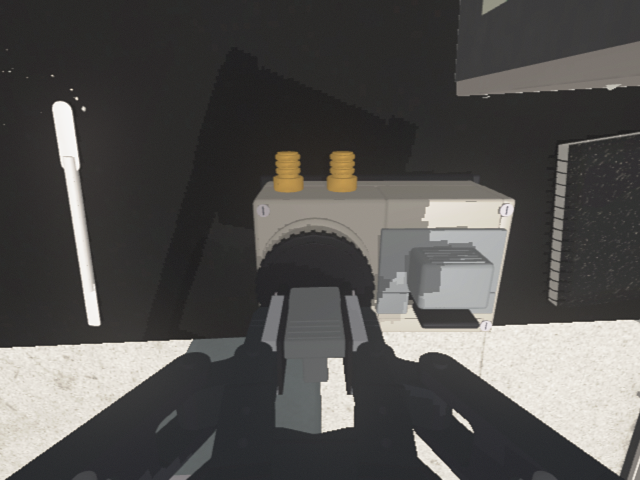

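Emit:
play_rows:
  moves:
    - {"linear": [-0.04,0,0],"roll": -10,"gripper": 0.1}
    - {"linear": [-0.04,0,0],"roll": -10,"gripper": 0.1}
    - {"linear": [-0.04,0,0],"roll": -10,"gripper": 0.1}

```text
time: 21.78
eef_pos: [420.4, -137.3, 111.4]
tool_rot: [-0.679, -0.173, 0.694, -0.165]
ft_force: [-1.3, -0.8, -0.8]
grip_width: 22.4
```

Run:
```python
from h import *
settle(2);go([420.0,-136.9,109],86.8);arc(); print(env.state()['ft_torque'])
```

```text
pos [ 420.4 -137.2  111.4] yaw_y -62.6 xaxis [-0.023  0.007 -1.   ] grip 22.8 j6 0.66 t 21.88
shift cm [ 0.24 -0.04  0.01] len 0.24
roll deg 30.64  alt -149.36
trap x,y 1.9 0.9 z 23.4 L 23.5 th 94.7 F [-1.3  0.2 -0.5] w 22.8
[0.03496305 0.19300192 0.01138902]
```

Turning freely. Continue to ~2.35 rad (135°): 104° more.

Emit:
play_rows:
  moves:
    - {"linear": [-0.05,0,0],"roll": -10,"gripper": 0.1}
    - {"linear": [-0.05,0,0],"roll": -10,"gripper": 0.1}
    - {"linear": [-0.05,0,0],"roll": -10,"gripper": 0.1}
    - {"linear": [-0.05,0,0],"roll": -10,"gripper": 0.1}
    - {"linear": [-0.05,0,0],"roll": -10,"gripper": 0.1}

```text
time: 22.5
eef_pos: [421.0, -137.4, 114.1]
tool_rot: [-0.547, -0.449, 0.556, -0.436]
ft_force: [0.4, -0.7, -1.1]
grip_width: 22.6
```

Run:
```python
from h import *
settle(2);go([420.0,-136.9,109],86.8);arc(); print(env.state()['ft_torque'])
```

```text
pos [ 421.  -137.4  114.1] yaw_y -12.7 xaxis [-0.022  0.006 -1.   ] grip 22.6 j6 -0.21 t 22.6
shift cm [ 0.52 -0.09 -0.03] len 0.53
roll deg 80.55  alt -99.45
trap x,y 2.5 0.7 z 26.1 L 26.3 th 95.5 F [-1.   0.5 -0.8] w 22.6
[ 0.0511225  -0.01163229 -0.02190149]
```

Emit:
play_rows:
  moves:
    - {"linear": [-0.05,0,0],"roll": -10,"gripper": 0.1}
    - {"linear": [-0.05,0,0],"roll": -10,"gripper": 0.1}
    - {"linear": [-0.05,0,0],"roll": -10,"gripper": 0.1}
    - {"linear": [-0.05,0,0],"roll": -10,"gripper": 0.1}
    - {"linear": [-0.05,0,0],"roll": -10,"gripper": 0.1}

```text
time: 23.22
eef_pos: [421.3, -137.2, 116.2]
tool_rot: [0.317, 0.639, -0.319, 0.624]
ft_force: [-0.2, -0.1, -0.1]
grip_width: 23.0
```

Run:
```python
from h import *
shot('wrist','w12.png');settle(1);go([420.0,-136.9,109],86.8);arc(); print(env.state()['ft_torque'])
```

```text
pos [ 421.3 -137.2  116.3] yaw_y 36.4 xaxis [-0.021  0.007 -1.   ] grip 22.5 j6 -1.06 t 23.32
shift cm [ 0.74 -0.08 -0.09] len 0.74
roll deg -50.39  alt 129.61
trap x,y 2.8 1.0 z 28.3 L 28.5 th 95.7 F [-0.6 -0.3 -0.5] w 22.5
[0.01096686 0.05977204 0.02370345]
```

View pics/w12.png

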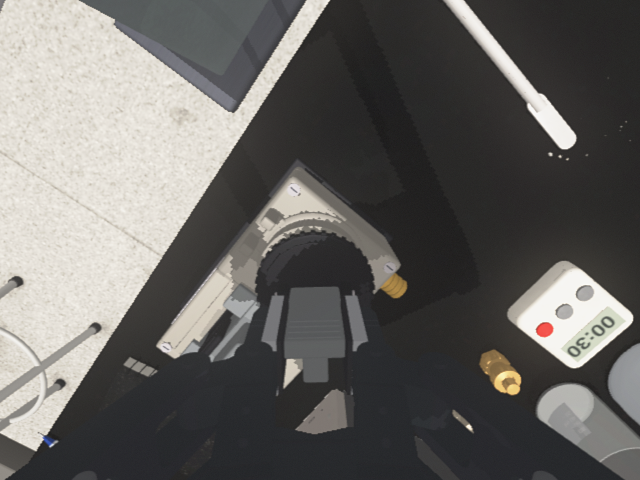

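Emit:
play_rows:
  moves:
    - {"linear": [-0.03,0,0],"roll": -5,"gripper": 0.1}
    - {"linear": [-0.4,0,0],"roll": 0,"gripper": 0.1}
    - {"linear": [-0.6,0,0],"roll": 0,"gripper": 0.1}

```text
time: 23.7
eef_pos: [421.0, -137.2, 126.6]
tool_rot: [0.297, 0.649, -0.299, 0.633]
ft_force: [-0.4, -0.4, -1.3]
grip_width: 22.4
```

Run:
```python
from h import *
settle(2);go([420.0,-136.9,109],86.8);arc(); print(env.state()['ft_torque'])
```

```text
pos [ 421.8 -137.5  127.4] yaw_y 40.3 xaxis [-0.021  0.006 -1.   ] grip 22.7 j6 -1.13 t 23.8
shift cm [ 1.85 -0.08 -0.12] len 1.85
roll deg -46.52  alt 133.48
trap x,y 3.3 0.7 z 39.4 L 39.6 th 94.9 F [ 0.9 -0.3 -0.9] w 22.7
[ 0.07375932 -0.00846154  0.02947802]
```

Emit:
play_rows:
  moves:
    - {"linear": [-1.5,0,0],"roll": 0,"gripper": 0.1}
    - {"linear": [-3,0,0],"roll": 0,"gripper": 0.1}
    - {"linear": [-3,0,0],"roll": 0,"gripper": 0.1}

```text
time: 24.18
eef_pos: [422.1, -137.2, 204.1]
tool_rot: [0.298, 0.65, -0.3, 0.632]
ft_force: [0.8, -0.0, -0.3]
grip_width: 23.0
```

Run:
```python
from h import *
settle(2);shot('side','s1.png');go([420.0,20,200],90); 
p=cv2.imread('pics/s1.png');cv2.imwrite('pics/s1z.png',cv2.resize(p[120:400,150:450],None,fx=2,fy=2))
```

```text
pos [ 423.5 -137.9  205. ] yaw_y 40.1 xaxis [-0.02   0.006 -1.   ] grip 22.8 j6 -1.13 t 24.32
shift cm [  0.6    9.89 -12.3 ] len 15.8
roll deg -49.94  alt 130.06
```

View pics/s1z.png

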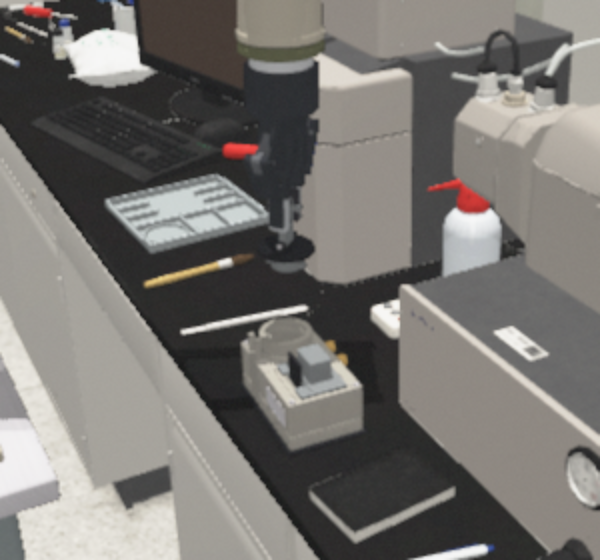

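Emit:
play_rows:
  moves:
    - {"linear": [0,1.5,-1.6],"roll": 0,"gripper": 0.1}
    - {"linear": [0,2.7,-2.9],"roll": 0,"gripper": 0.1}
    - {"linear": [0,2.7,-2.9],"roll": 0,"gripper": 0.1}
    - {"linear": [0,2.7,-2.9],"roll": 0,"gripper": 0.1}
    - {"linear": [0,2.7,-2.9],"roll": 0,"gripper": 0.1}

```text
time: 24.95
eef_pos: [431.1, 45.3, 201.6]
tool_rot: [0.3, 0.649, -0.303, 0.63]
ft_force: [0.6, 0.7, -0.2]
grip_width: 22.6
```

Run:
```python
from h import *
settle(1);go([440.0,180,205],40)
```

```text
pos [430.9  49.3 201.5] yaw_y 39.6 xaxis [-0.026  0.01  -1.   ] grip 22.4 j6 -0.7 t 25.0
shift cm [-0.24  9.03 -9.49] len 13.1
roll deg -0.39  alt 179.61
```

Emit:
play_rows:
  moves:
    - {"linear": [-0.2,2.7,-2.9],"roll": 0,"gripper": 0.1}
    - {"linear": [-0.2,2.7,-2.9],"roll": 0,"gripper": 0.1}
    - {"linear": [0,2.4,-2.5],"roll": 0,"gripper": 0.1}

```text
time: 25.38
eef_pos: [436.6, 165.2, 203.5]
tool_rot: [0.3, 0.65, -0.304, 0.629]
ft_force: [1.2, -0.1, -1.0]
grip_width: 22.7
```

Run:
```python
from h import *
settle(2)
p,d,K,T=shot('wrist','w13.png');go([440.0,180,205],40)
P=back(d,K,T);r=env.cut_out('wrist','tray')
print([ (x['score'],x['centre'],x['mask'].sum()) for x in r])
Q=back(d,K,T,r[0]['mask']); 
for lo,hi in [(-2,6),(6,10),(10,13),(13,17)]:
    q=Q[(Q[:,2]>=lo)&(Q[:,2]<hi)]; 
    if len(q)>10:
        c,wh,a=cv2.minAreaRect(q[:,:2].astype(np.float32)); print(lo,len(q),np.round(c,1),np.round(wh,1),round(a,2))
```

```text
pos [436.4 165.  203.2] yaw_y 39.6 xaxis [-0.03   0.009 -1.   ] grip 22.8 j6 -0.45 t 25.52
shift cm [-0.18  1.23 -0.93] len 1.55
roll deg -0.4  alt 179.6
[(0.98, [83.7, 515.6], np.int64(41945))]
-2 34457 [492.8 376.1] [208.5 188.5] 2.36
6 2437 [488.2 359.3] [190.3 154.4] 2.65
10 3673 [489.1 359. ] [199.  153.6] 2.62
13 1173 [489.3 348.8] [198.3 132.5] 2.68
```

View pics/w13.png

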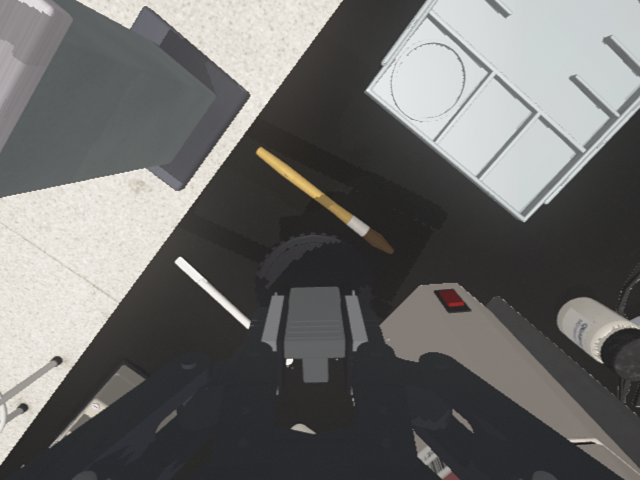

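Run:
```python
from h import *
z=np.load('pics/w13.npz'); p,d,K,T=z['p'],z['d'],z['K'],z['T']
A=ray((367,91),K,T,14);B=ray((526,221),K,T,14);print(A.round(1),B.round(1),np.linalg.norm(A-B),np.degrees(np.arctan2(*(B-A)[1::-1])))
print('ring',ray((429,83),K,T,6).round(1))
g=cv2.resize(p[0:240,350:640],None,fx=2.6,fy=2.5,interpolation=cv2.INTER_CUBIC)
cv2.imwrite('pics/w13z.png',cv2.cvtColor(g,cv2.COLOR_RGB2BGR))
```

```text
[398.2 278.2  14. ] [587.4 288.4  14. ] 189.50132802092668 3.07000566855192
ring [435.3 318.    6. ]
```

View pics/w13z.png

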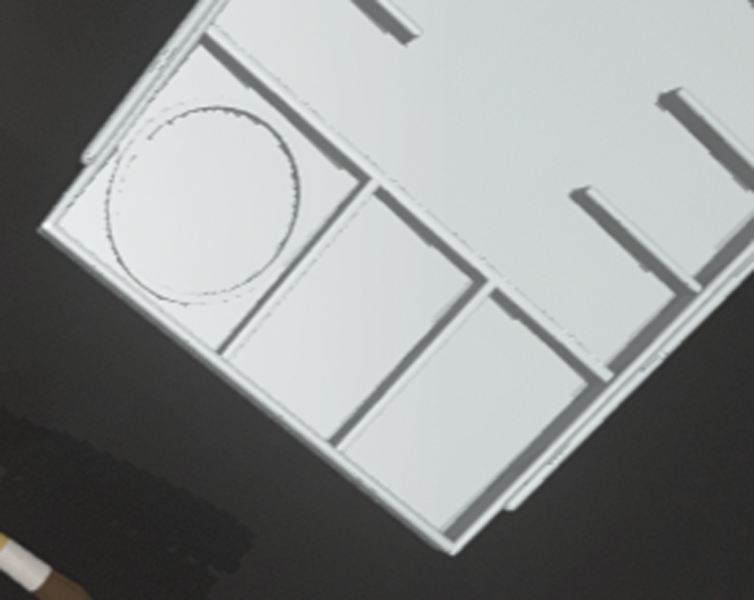

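Run:
```python
from h import *
go([435.8,319,140])
```

```text
pos [436.5 164.1 203.3] yaw_y 39.5 xaxis [-0.03   0.008 -1.   ] grip 22.6 j6 -0.45 t 25.57
shift cm [  6.45   9.92 -11.83] len 16.74
```

Emit:
play_rows:
  moves:
    - {"linear": [0,2.5,-3],"roll": 0,"gripper": 0.1}
    - {"linear": [0,2.5,-3],"roll": 0,"gripper": 0.1}
    - {"linear": [0.5,2.5,-3],"roll": 0,"gripper": 0.1}
    - {"linear": [3,1.5,-1.7],"roll": 0,"gripper": 0.1}

```text
time: 26.08
eef_pos: [440.0, 302.3, 169.9]
tool_rot: [0.303, 0.648, -0.306, 0.628]
ft_force: [-0.5, -0.3, -1.1]
grip_width: 22.8
```

Run:
```python
from h import *
settle(2)
p,d,K,T=shot('wrist','w14.png');go([435.8,319,60])
```

```text
pos [437.1 300.  166. ] yaw_y 39.1 xaxis [-0.034  0.004 -0.999] grip 22.7 j6 -0.19 t 26.23
shift cm [10.6   1.36 -1.3 ] len 10.77
```

View pics/w14.png

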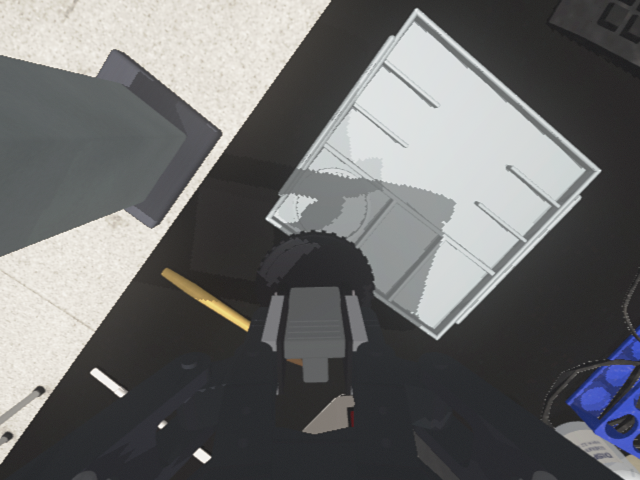

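```bash
cat > tray.py <<'E'
from h import *
z=np.load('pics/w14.npz'); p,d,K,T=z['p'],z['d'],z['K'],z['T']
g=cv2.cvtColor(p,cv2.COLOR_RGB2GRAY)
m=((g>150)).astype(np.uint8)
C=[ray(c,K,T,14) for c in [(267,219),(417,10),(600,170),(437,338)]]
C=np.array(C); print(C.round(1), C.mean(0).round(1))
for i in range(4): v=C[(i+1)%4]-C[i]; print(np.linalg.norm(v).round(1),np.degrees(np.arctan2(v[1],v[0])).round(2))
P=back(d,K,T); 
q=P[(P[:,2]>11.5)&(P[:,2]<18)&(abs(P[:,0]-488)<115)&(abs(P[:,1]-380)<115)]
print(cv2.minAreaRect(q[:,:2].astype(np.float32)),len(q))
E
python3 tray.py
```

```text
[[398.2 279.6  14. ]
 [389.6 467.6  14. ]
 [576.7 476.8  14. ]
 [585.1 289.   14. ]] [487.4 378.3  14. ]
188.2 92.61
187.3 2.8
187.9 -87.43
187.2 -177.1
((488.1168212890625, 378.3818664550781), (199.15057373046875, 191.60133361816406), 2.661928653717041) 5649
```

Emit:
play_rows:
  moves:
    - {"linear": [1,0.7,-0.7],"roll": 0,"gripper": 0.1}
    - {"linear": [2.5,0.7,-0.6],"roll": 0,"gripper": 0.1}
    - {"linear": [2.5,0,0],"roll": 0,"gripper": 0.1}
    - {"linear": [2.5,0,0],"roll": 0,"gripper": 0.1}

```text
time: 26.72
eef_pos: [442.3, 318.6, 83.6]
tool_rot: [0.305, 0.647, -0.307, 0.628]
ft_force: [-0.3, 0.4, -0.4]
grip_width: 22.4
```

Run:
```python
from h import *
settle(2);go([436,319.3,52])
```

```text
pos [439.9 317.2  80.9] yaw_y 38.7 xaxis [-0.031  0.005 -1.   ] grip 22.3 j6 -0.16 t 26.82
shift cm [ 2.9  -0.11 -0.34] len 2.93
```

Emit:
play_rows:
  moves:
    - {"linear": [1,-0.1,-0.3],"roll": 0,"gripper": 0.1}
    - {"linear": [1,0,0],"roll": 0,"gripper": 0.1}

```text
time: 27.08
eef_pos: [438.5, 319.5, 62.8]
tool_rot: [0.304, 0.647, -0.308, 0.628]
ft_force: [-0.8, 0.3, -0.9]
grip_width: 22.7
```

Run:
```python
from h import *
settle(2);go([436,319.3,52]);print(env.state()['ft_force'])
```

```text
pos [437.9 319.1  62. ] yaw_y 38.7 xaxis [-0.029  0.006 -1.   ] grip 22.3 j6 -0.16 t 27.18
shift cm [ 1.   -0.12 -0.11] len 1.02
[-0.76884028 -0.09199576 -1.31509814]
```

Emit:
play_rows:
  moves:
    - {"linear": [0.5,-0.1,-0.1],"roll": 0,"gripper": 0.1}
    - {"linear": [0.3,0,0],"roll": 0,"gripper": 0.1}
    - {"linear": [0.15,0,0],"roll": 0,"gripper": 0.1}

```text
time: 27.55
eef_pos: [437.0, 319.8, 53.2]
tool_rot: [0.304, 0.647, -0.308, 0.628]
ft_force: [0.2, 0.2, -1.3]
grip_width: 22.4
```

Run:
```python
from h import *
settle(2);go([436,319.3,52]);print(env.state()['ft_force']);shot('wrist','w15.png')
```

```text
pos [436.9 319.7  53.1] yaw_y 38.7 xaxis [-0.027  0.007 -1.   ] grip 22.9 j6 -0.16 t 27.65
shift cm [ 0.11 -0.09 -0.02] len 0.15
[ 0.39724894  0.07032716 -1.16969362]
```

View pics/w15.png

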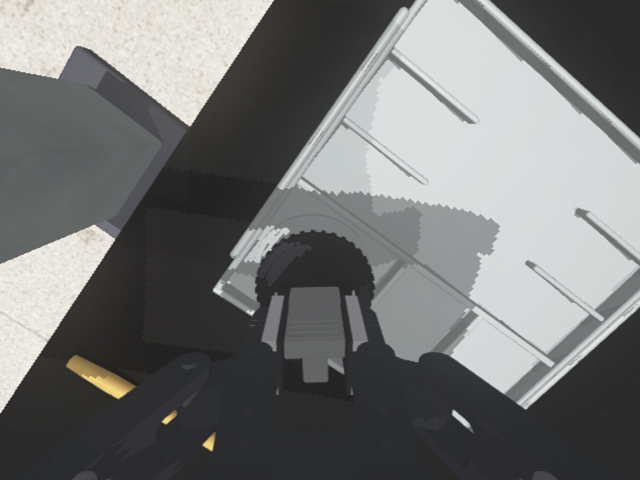

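Emit:
play_rows:
  moves:
    - {"linear": [0.15,0,0],"roll": 0,"gripper": 0.1}
    - {"linear": [0.15,0,0],"roll": 0,"gripper": 0.1}

```text
time: 27.95
eef_pos: [437.2, 320.3, 51.1]
tool_rot: [0.305, 0.647, -0.308, 0.628]
ft_force: [-5.7, -0.8, 11.2]
grip_width: 22.2
```

Emit:
play_rows:
  moves:
    - {"linear": [0.15,0,0],"roll": 0,"gripper": 0.1}
    - {"linear": [0.1,0,0],"roll": 0,"gripper": 0.1}

```text
time: 28.2
eef_pos: [436.8, 320.8, 51.0]
tool_rot: [0.305, 0.647, -0.308, 0.627]
ft_force: [-4.8, -3.2, 8.7]
grip_width: 22.4
```

Emit:
play_rows:
  moves:
    - {"linear": [0,0,0],"roll": 0,"gripper": 0.5}
    - {"linear": [0,0,0],"roll": 0,"gripper": 0.5}
    - {"linear": [0,0,0],"roll": 0,"gripper": 0.5}

```text
time: 28.58
eef_pos: [437.2, 321.1, 51.3]
tool_rot: [0.305, 0.647, -0.307, 0.628]
ft_force: [1.6, 0.7, 0.5]
grip_width: 42.9
```

Emit:
play_rows:
  moves:
    - {"linear": [-1,0,0],"roll": 0,"gripper": 0.5}
    - {"linear": [-2,0,0],"roll": 0,"gripper": 0.5}
    - {"linear": [-3,0,0],"roll": 0,"gripper": 0.5}
    - {"linear": [-4,0,0],"roll": 0,"gripper": 0.5}

```text
time: 29.08
eef_pos: [437.5, 318.7, 151.3]
tool_rot: [0.303, 0.648, -0.31, 0.626]
ft_force: [0.2, 0.7, 0.5]
grip_width: 42.7
```

Run:
```python
from h import *
settle(2);p,d,K,T=shot('wrist','w16.png');go([436,319.3,52]);P=back(d,K,T)
q=P[(P[:,2]>21)&(P[:,2]<31)&(abs(P[:,0]-435)<50)&(abs(P[:,1]-319)<50)]
print(cv2.minAreaRect(q[:,:2].astype(np.float32)),len(q),np.median(q[:,2]))
c,r=cv2.minEnclosingCircle(q[:,:2].astype(np.float32));print(c,r)
q=P[(P[:,2]>55)&(P[:,2]<85)&(abs(P[:,0]-435)<50)&(abs(P[:,1]-319)<50)]
print(np.percentile(q,[1,50,99],axis=0).round(1))
```

```text
pos [440.2 320.2 154.5] yaw_y 38.7 xaxis [-0.026  0.009 -1.   ] grip 42.9 j6 -0.16 t 29.23
shift cm [10.25 -0.24  0.05] len 10.26
((435.8363037109375, 321.79937744140625), (60.48589324951172, 59.81843948364258), 33.96529006958008) 3132 26.39617317033762
(436.18829345703125, 321.40228271484375) 30.576183319091797
[[425.6 306.7  56.3]
 [438.2 320.   73.4]
 [449.5 331.1  77.9]]
```

View pics/w16.png

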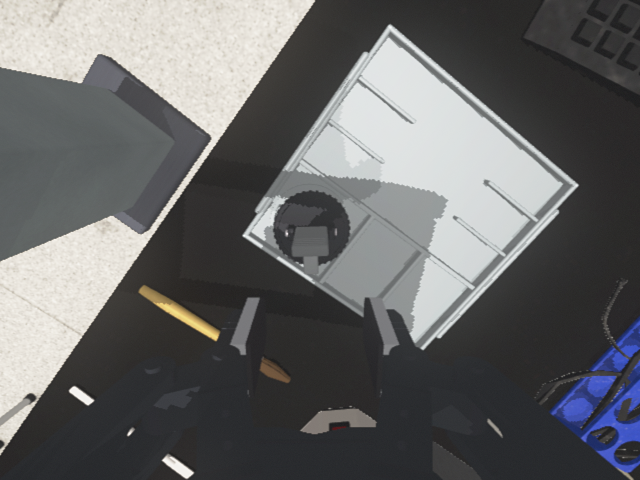

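Emit:
play_rows:
  moves:
    - {"linear": [-6,0,0],"roll": 8,"gripper": 0.8}

```text
time: 29.35
eef_pos: [438.1, 317.6, 207.6]
tool_rot: [0.345, 0.625, -0.356, 0.602]
ft_force: [1.3, 0.2, -0.8]
grip_width: 59.5
```

Run:
```python
from h import *
settle(3);go([414,-207,200],-3.2)
```

```text
pos [443.6 320.7 216.8] yaw_y 30.6 xaxis [-0.02   0.012 -1.   ] grip 68.6 j6 -0.02 t 29.5
shift cm [  1.09 -29.41  43.93] len 52.88
roll deg 33.84  alt -146.16
```

Emit:
play_rows:
  moves:
    - {"linear": [6,0,0],"roll": 10,"gripper": 0.8}
    - {"linear": [0,0,0],"roll": 10,"gripper": 0.8}

```text
time: 29.75
eef_pos: [441.6, 321.1, 153.4]
tool_rot: [0.452, 0.551, -0.455, 0.534]
ft_force: [-0.1, -1.1, -0.4]
grip_width: 68.5
```

Run:
```python
from h import *
settle(3);go([414,-207,200],-3.2)
```

```text
pos [445.1 323.  159.6] yaw_y 10.7 xaxis [-0.013  0.016 -1.   ] grip 68.4 j6 0.33 t 29.9
shift cm [ -4.88 -12.94  51.42] len 53.25
roll deg 13.91  alt -166.09
```

Emit:
play_rows:
  moves:
    - {"linear": [-6,0,0],"roll": 8,"gripper": 0.8}

```text
time: 30.02
eef_pos: [442.8, 320.3, 214.4]
tool_rot: [0.485, 0.521, -0.49, 0.504]
ft_force: [0.8, 0.5, 0.3]
grip_width: 68.5
```

Run:
```python
from h import *
settle(3);go([414,-207,220],-3.2)
```

```text
pos [448.2 323.3 224.2] yaw_y 2.9 xaxis [-0.006  0.021 -1.   ] grip 68.3 j6 0.47 t 30.18
shift cm [-0.65 -6.14 52.78] len 53.14
roll deg 6.15  alt -173.85
```

Emit:
play_rows:
  moves:
    - {"linear": [0,-0.8,2.5],"roll": 3,"gripper": 0.8}
    - {"linear": [0,-0.8,5],"roll": 3,"gripper": 0.8}
    - {"linear": [0,-0.8,5],"roll": 0,"gripper": 0.8}
    - {"linear": [0,-0.8,5],"roll": 0,"gripper": 0.8}
    - {"linear": [0,-0.5,5],"roll": 0,"gripper": 0.8}

```text
time: 30.8
eef_pos: [405.2, 95.9, 217.6]
tool_rot: [0.51, 0.5, -0.503, 0.487]
ft_force: [0.0, -1.7, 0.4]
grip_width: 68.2
```

Run:
```python
from h import *
settle(2);go([414,-207,220],-3.2)
```

```text
pos [405.3  93.5 217.5] yaw_y -1.8 xaxis [-0.005  0.019 -1.   ] grip 68.5 j6 0.12 t 30.9
shift cm [-0.84  1.81 29.99] len 30.06
roll deg 1.39  alt -178.61
```

Emit:
play_rows:
  moves:
    - {"linear": [0,0.2,3],"roll": 1,"gripper": 0.8}
    - {"linear": [0,0.2,5],"roll": 0.3,"gripper": 0.8}
    - {"linear": [0,0.2,5],"roll": 0,"gripper": 0.8}
    - {"linear": [0,0.2,5],"roll": 0,"gripper": 0.8}
    - {"linear": [0,0.2,5],"roll": 0,"gripper": 0.8}

```text
time: 31.52
eef_pos: [406.3, -139.7, 211.1]
tool_rot: [0.512, 0.499, -0.503, 0.487]
ft_force: [0.3, 0.0, 0.7]
grip_width: 68.5
```

Run:
```python
from h import *
settle(2);go([414,-207,220],-3.2)
```

```text
pos [ 405.9 -142.2  210.8] yaw_y -1.9 xaxis [-0.004  0.02  -1.   ] grip 68.3 j6 -0.44 t 31.62
shift cm [-1.05  1.03  6.43] len 6.6
roll deg 1.25  alt -178.75
```

Emit:
play_rows:
  moves:
    - {"linear": [0,0.4,2.5],"roll": 1.2,"gripper": 0.8}
    - {"linear": [0,0.4,2.5],"roll": 0,"gripper": 0.8}
    - {"linear": [1,0.3,1],"roll": 0,"gripper": 0.8}
    - {"linear": [2,0,0],"roll": 0,"gripper": 0.8}
    - {"linear": [2,0,0],"roll": 0,"gripper": 0.8}

```text
time: 32.25
eef_pos: [416.1, -200.6, 156.6]
tool_rot: [0.515, 0.495, -0.506, 0.483]
ft_force: [0.0, 0.3, 0.4]
grip_width: 68.3
```

```bash
cat > cas.py <<'E'
from h import *
import sys
settle(2);p,d,K,T=shot('wrist',sys.argv[1]); P=back(d,K,T)
c0=np.array([416.5,-174]);a=np.radians(-3.2)
v=P[:,:2]-c0; X=v@[np.cos(a),np.sin(a)];Y=v@[-np.sin(a),np.cos(a)]
for lo,hi in [(57,60.3),(61,65),(70,75),(75,80),(80,84),(85,91)]:
    k=(P[:,2]>lo)&(P[:,2]<hi)&(abs(X)<45)&(Y<-0)&(Y>-72)
    if k.sum(): print(lo,hi,k.sum(),'X',np.percentile(X[k],[0,2,50,98,100]).round(1),'Y',np.percentile(Y[k],[2,50,98]).round(1))
go(np.r_[c0+(-1.75)*np.array([np.cos(a),np.sin(a)])-34*np.array([-np.sin(a),np.cos(a)]),68],-3.2)
E
python3 cas.py w17.png
```

```text
57 60.3 4363 X [-41.7 -40.7 -23.5  41.2  42.2] Y [-69.2 -33.8  -1.4]
61 65 3253 X [-33.3 -24.5   3.1  25.6  37.3] Y [-65.5 -14.6  -0.5]
70 75 139 X [-20.4 -18.4  -3.4  15.3  15.9] Y [-43.1 -14.9 -14.4]
75 80 106 X [-20.6 -19.7   1.4  15.7  17.2] Y [-20.8 -14.7 -14.3]
80 84 125 X [-19.  -18.2  -3.8  15.2  16.1] Y [-42.2 -14.9 -14.3]
85 91 2517 X [-20.5 -19.3   2.2  16.5  17.4] Y [-48.8 -31.1 -15.1]
pos [ 415.2 -200.1  156.3] yaw_y -2.4 xaxis [-0.005  0.023 -1.   ] grip 68.5 j6 -0.53 t 32.4
shift cm [ 8.81 -0.15  0.99] len 8.87
roll deg 0.78  alt -179.22
```

View pics/w17.png

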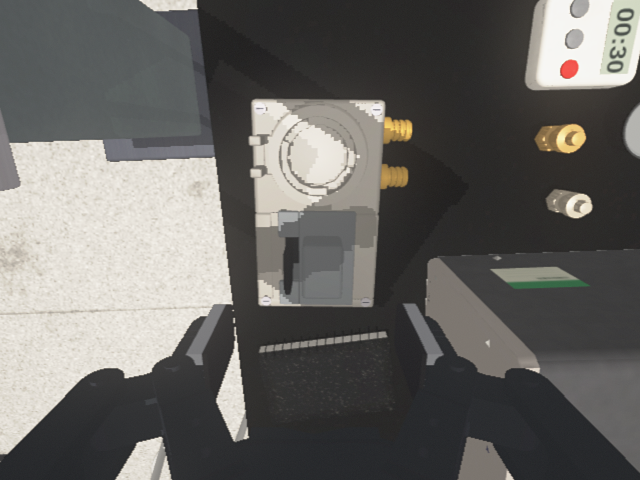

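Emit:
play_rows:
  moves:
    - {"linear": [2,0.1,0.4],"roll": 0.8,"gripper": 0.8}
    - {"linear": [2,0.1,0.4],"roll": 0,"gripper": 0.8}
    - {"linear": [2,0,0.1],"roll": 0,"gripper": 0.8}
    - {"linear": [1.2,0,0],"roll": 0,"gripper": 0.8}

```text
time: 32.9
eef_pos: [420.4, -207.5, 87.0]
tool_rot: [0.518, 0.492, -0.507, 0.483]
ft_force: [-1.0, -0.9, 0.1]
grip_width: 68.3
```

```bash
cat > tgt.py <<'E'
from h import *
settle(2)
c0=np.array([416.5,-174]);a=np.radians(-3.2)
go(np.r_[c0+(1.75)*np.array([np.cos(a),np.sin(a)])-33*np.array([-np.sin(a),np.cos(a)]),66],-3.2)
s=env.state(); print(s['ft_force'].round(1),s['ft_torque'].round(2))
E
python3 tgt.py
```

```text
pos [ 419.7 -207.1   86.5] yaw_y -2.9 xaxis [ 0.001  0.02  -1.   ] grip 68.5 j6 -0.54 t 33.0
shift cm [ 2.05 -0.33  0.05] len 2.07
roll deg 0.27  alt -179.73
[-0.5 -0.2  0.1] [ 0.    0.03 -0.06]
```

Emit:
play_rows:
  moves:
    - {"linear": [1.1,-0.2,0],"roll": 0.3,"gripper": 0.8}
    - {"linear": [0.9,-0.1,0],"roll": 0,"gripper": 0.8}

```text
time: 33.25
eef_pos: [418.2, -207.2, 67.6]
tool_rot: [0.519, 0.49, -0.508, 0.482]
ft_force: [0.5, 0.4, -0.5]
grip_width: 68.2
```

```bash
python3 tgt.py
```

```text
pos [ 417.5 -206.8   66.9] yaw_y -3.2 xaxis [ 0.002  0.019 -1.   ] grip 68.0 j6 -0.53 t 33.35
shift cm [ 0.09 -0.11  0.03] len 0.14
roll deg -0.02  alt 179.98
[-0.1  1.  -1. ] [-0.02  0.07  0.03]
```

Emit:
play_rows:
  moves:
    - {"linear": [0,-0.1,0],"roll": 0,"gripper": 0.2}
    - {"linear": [0,0,0],"roll": 0,"gripper": 0.2}
    - {"linear": [0,0,0],"roll": 0,"gripper": 0.2}
    - {"linear": [0,0,0],"roll": 0,"gripper": 0.2}
    - {"linear": [0,0,0],"roll": 0,"gripper": 0.2}

```text
time: 33.98
eef_pos: [418.4, -207.6, 70.0]
tool_rot: [0.52, 0.489, -0.508, 0.483]
ft_force: [-1.0, 0.4, -0.4]
grip_width: 24.6
```

```bash
python3 tgt.py
```

```text
pos [ 418.4 -207.5   69.9] yaw_y -3.2 xaxis [ 0.006  0.018 -1.   ] grip 24.6 j6 -0.54 t 34.08
shift cm [ 0.39 -0.2  -0.03] len 0.44
roll deg -0.02  alt 179.98
[-0.5  0.4 -0.4] [-0.    0.02  0.03]
```

```bash
python3 cas.py w18.png; python3 -c "
from h import *
print(env.state()['grip_width'])"
```

```text
57 60.3 6343 X [-41.7 -40.8 -27.5  41.2  42.1] Y [-54.8 -22.9  -1. ]
61 65 4319 X [-25.3 -23.9   1.4  26.   29.9] Y [-24.7  -8.7  -0.3]
70 75 351 X [-20.  -13.3   4.   21.5  25.6] Y [-22.4 -15.2 -14.6]
75 80 585 X [-22.2 -20.2   3.9  27.7  29.3] Y [-26.3 -15.6 -14.6]
80 84 534 X [-22.4 -21.6   4.5  28.7  29.6] Y [-26.5 -18.  -14.6]
85 91 5860 X [-22.2 -16.8   3.5  24.   29.6] Y [-48.9 -28.4 -15.2]
pos [ 418.3 -207.5   69.9] yaw_y -3.2 xaxis [ 0.006  0.018 -1.   ] grip 24.5 j6 -0.54 t 34.23
shift cm [ 0.18 -0.55  0.07] len 0.58
roll deg -0.02  alt 179.98
24.52378254647168
```

View pics/w18.png

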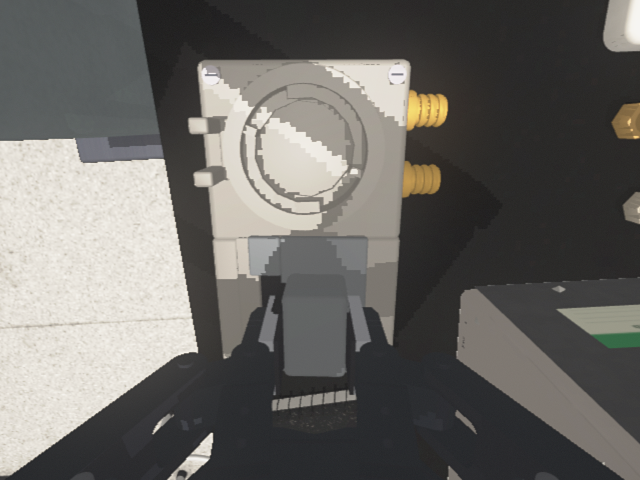

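Emit:
play_rows:
  moves:
    - {"linear": [-0.4,0,0],"roll": 0,"gripper": 0.2}
    - {"linear": [-0.5,0,0],"roll": 0,"gripper": 0.2}
    - {"linear": [-0.6,0,0],"roll": 0,"gripper": 0.2}

```text
time: 34.6
eef_pos: [418.0, -207.6, 85.3]
tool_rot: [0.52, 0.489, -0.508, 0.482]
ft_force: [0.3, 0.2, -0.8]
grip_width: 24.3
```

```bash
python3 tgt.py
```

```text
pos [ 418.3 -207.9   85.9] yaw_y -3.2 xaxis [ 0.006  0.018 -1.   ] grip 24.9 j6 -0.54 t 34.7
shift cm [ 1.99 -0.21 -0.04] len 2.0
roll deg -0.02  alt 179.98
[ 1.3 -0.2 -0. ] [ 0.02  0.07 -0.01]
```

```bash
python3 cas.py w19.png
python3 - <<'E'
from h import *
shot('side','s2.png')
p=cv2.imread('pics/s2.png');cv2.imwrite('pics/s2z.png',cv2.resize(p[150:390,220:400],None,fx=2.5,fy=2.5,interpolation=cv2.INTER_CUBIC))
E
```

```text
57 60.3 5706 X [-41.7 -40.8 -26.2  41.2  42.1] Y [-59.9 -24.5  -0.4]
75 80 3969 X [-25.4 -24.2  -1.3  25.7  26.7] Y [-24.5  -8.8  -0.3]
80 84 900 X [-15.4  -7.8  18.   26.   26.3] Y [-26.9 -13.1  -0.6]
85 91 438 X [-20.2 -14.7   3.4  22.2  27.7] Y [-26.4 -15.4 -14.8]
pos [ 418.  -207.6   84.9] yaw_y -3.2 xaxis [ 0.006  0.018 -1.   ] grip 24.1 j6 -0.54 t 34.85
shift cm [ 1.69 -0.52  0.08] len 1.77
roll deg -0.02  alt 179.98
```

View pics/s2z.png

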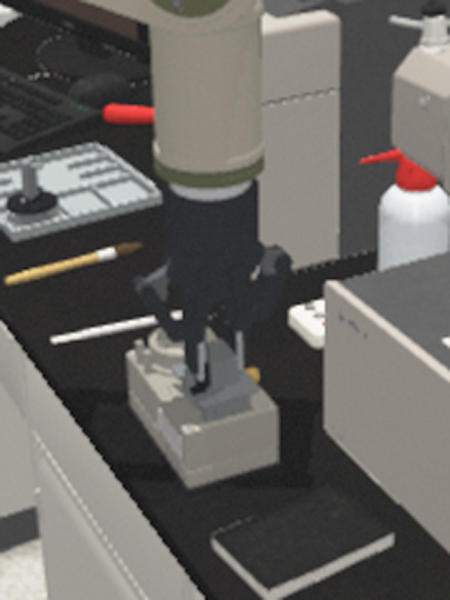

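View pics/w19.png

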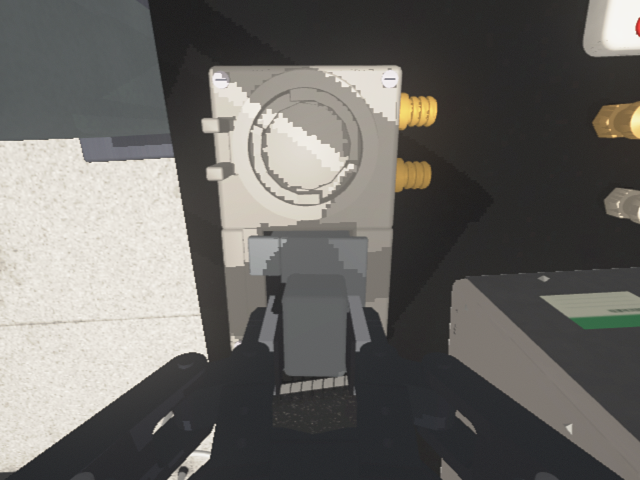

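```bash
cat > lev.py <<'E'
from h import *
import sys
z=np.load('pics/'+sys.argv[1]); P=back(z['d'],z['K'],z['T']); zl,zh=float(sys.argv[2]),float(sys.argv[3])
c=env.state()['eef_pos']; a=np.radians(float(sys.argv[4]) if len(sys.argv)>4 else -3.2)
v=P[:,:2]-c[:2]; X=v@[np.cos(a),np.sin(a)];Y=v@[-np.sin(a),np.cos(a)]
k=(P[:,2]>zl)&(P[:,2]<zh)&(abs(X)<27)&(Y>18)&(Y<34)
for i in range(3):
    A=np.c_[X[k],Y[k],np.ones(k.sum())]; co,*_=np.linalg.lstsq(A,P[k,2],rcond=None); r=P[:,2]-(co[0]*X+co[1]*Y+co[2]); k&=abs(r)<1.5
print('tilt about: dz/dx',co[0].round(3),'dz/dy',co[1].round(3),'z0',co[2].round(1),k.sum())
E
python3 lev.py w19.npz 70 86; python3 lev.py w17.npz 58 70
```

```text
tilt about: dz/dx 0.038 dz/dy -0.013 z0 79.5 3882
tilt about: dz/dx -0.005 dz/dy -0.006 z0 62.9 1609
```

Emit:
play_rows:
  moves:
    - {"linear": [-1,0,0],"roll": 0,"gripper": 0.2}
    - {"linear": [-1.5,0,0],"roll": 0,"gripper": 0.2}
    - {"linear": [-2,0,0],"roll": 0,"gripper": 0.2}
    - {"linear": [-2,0,0],"roll": 0,"gripper": 0.2}
    - {"linear": [-1,0,0],"roll": 0,"gripper": 0.2}

```text
time: 35.52
eef_pos: [417.5, -209.0, 164.8]
tool_rot: [0.52, 0.489, -0.508, 0.482]
ft_force: [1.3, 0.4, -0.9]
grip_width: 24.4
```

```bash
python3 - <<'E'
from h import *
settle(2);p,d,K,T=shot('wrist','w20.png');go([440,100,170],2.7);print(env.state()['ft_force'])
E
python3 lev.py w20.npz 145 172
```

```text
pos [ 417.1 -208.8  163.3] yaw_y -3.2 xaxis [ 0.005  0.019 -1.   ] grip 24.7 j6 -0.54 t 35.67
shift cm [ -0.07   0.55 -30.97] len 30.97
roll deg -5.93  alt 174.07
[-0.09766753  0.3012586  -1.70816454]
tilt about: dz/dx 0.038 dz/dy -0.044 z0 159.8 3494
```

View pics/w20.png

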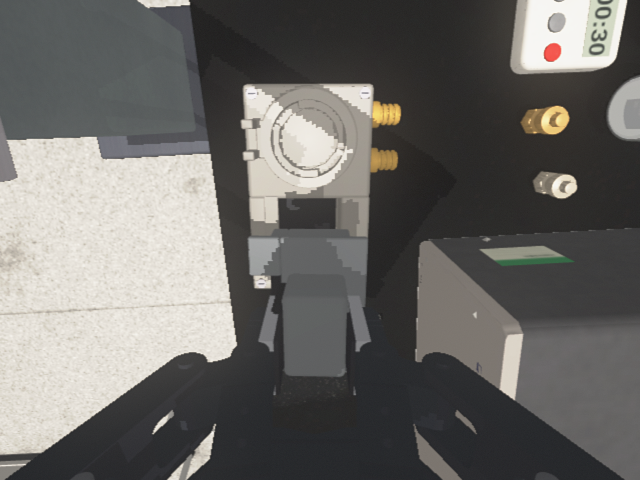

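Emit:
play_rows:
  moves:
    - {"linear": [0,0,-1.5],"roll": -2,"gripper": 0.2}
    - {"linear": [0,0,-3],"roll": -2,"gripper": 0.2}
    - {"linear": [0,0.1,-4],"roll": -2,"gripper": 0.2}
    - {"linear": [0,0.1,-4],"roll": 0,"gripper": 0.2}
    - {"linear": [0,0.1,-4],"roll": 0,"gripper": 0.2}

```text
time: 36.3
eef_pos: [413.1, -36.8, 161.8]
tool_rot: [0.492, 0.52, -0.481, 0.507]
ft_force: [0.1, 0.4, -1.4]
grip_width: 24.5
```

Emit:
play_rows:
  moves:
    - {"linear": [0,0.1,-4],"roll": 0,"gripper": 0.2}
    - {"linear": [0,0.1,-4],"roll": 0,"gripper": 0.2}
    - {"linear": [0,0.1,-4],"roll": 0,"gripper": 0.2}
    - {"linear": [0,0.1,-4],"roll": 0,"gripper": 0.2}
    - {"linear": [0,0.1,-4],"roll": 0,"gripper": 0.2}

```text
time: 36.92
eef_pos: [400.0, 173.3, 162.0]
tool_rot: [0.488, 0.524, -0.48, 0.507]
ft_force: [-0.0, 0.1, -1.2]
grip_width: 24.3
```

Run:
```python
from h import *
settle(1);go([450,328,165],2.7);print(env.state()['ft_force'])
```

```text
pos [399.4 177.4 162.1] yaw_y 3.7 xaxis [-0.011  0.028 -1.   ] grip 24.6 j6 0.21 t 36.98
shift cm [  0.08   6.02 -14.71] len 15.9
roll deg 1.01  alt -178.99
[-3.50298711  3.52589259 -0.98017911]
```

Emit:
play_rows:
  moves:
    - {"linear": [0,0.5,-3],"roll": 1,"gripper": 0.2}
    - {"linear": [0,1,-4],"roll": 0,"gripper": 0.2}
    - {"linear": [0,1,-4],"roll": 0,"gripper": 0.2}
    - {"linear": [0,2.5,-2.3],"roll": 0,"gripper": 0.2}
    - {"linear": [0,3,-0.5],"roll": 0,"gripper": 0.2}

```text
time: 37.6
eef_pos: [464.5, 327.7, 159.6]
tool_rot: [0.486, 0.526, -0.483, 0.504]
ft_force: [1.1, 0.4, -1.2]
grip_width: 24.6
```

```bash
python3 - <<'E'
from h import *
settle(2);shot('wrist','w21.png');go([557.3,328,165],2.7);print(env.state()['ft_force'])
E
python3 lev.py w21.npz 140 180 2.7
```

```text
pos [465.1 325.9 159.3] yaw_y 3.3 xaxis [-0.02   0.024 -1.   ] grip 24.8 j6 0.44 t 37.75
shift cm [-0.75  9.21  0.31] len 9.24
roll deg 0.59  alt -179.41
[ 0.36382341 -0.5333164  -1.64908605]
tilt about: dz/dx 0.046 dz/dy -0.707 z0 174.0 1080
```

View pics/w21.png

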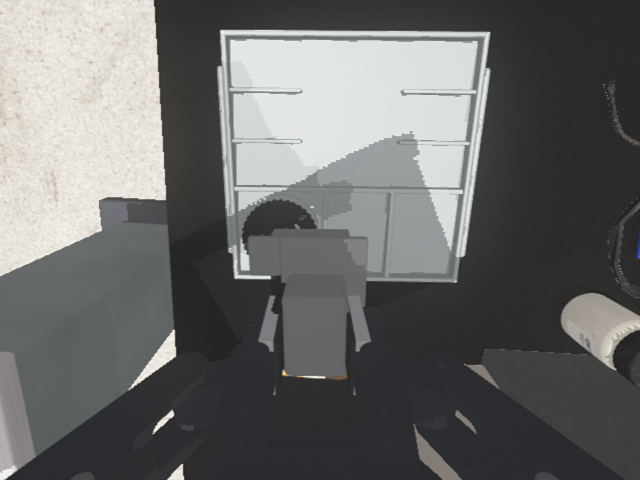

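Emit:
play_rows:
  moves:
    - {"linear": [-0.2,2,0.1],"roll": 0.6,"gripper": 0.2}
    - {"linear": [-0.2,3,0.1],"roll": 0,"gripper": 0.2}
    - {"linear": [-0.2,2.5,0.1],"roll": 0,"gripper": 0.2}
    - {"linear": [0,1.5,0],"roll": 0,"gripper": 0.2}

```text
time: 38.25
eef_pos: [550.3, 327.0, 160.9]
tool_rot: [0.486, 0.525, -0.488, 0.5]
ft_force: [0.4, 0.2, -1.9]
grip_width: 24.5
```

Run:
```python
from h import *
settle(2);p,d,K,T=shot('wrist','w22.png');go([557.3,328,60],2.7);print(env.state()['ft_force'])
P=back(d,K,T);c,s=np.cos(np.radians(2.7)),np.sin(np.radians(2.7))
e=env.state()['eef_pos'];v=P[:,:2]-e[:2];X=v@[c,s];Y=v@[-s,c]
k=(P[:,2]>148)&(P[:,2]<170)&(abs(X)<40)&(Y>20)&(Y<45)
print('flange X',np.percentile(X[k],[1,50,99]).round(1),'Y',np.percentile(Y[k],[1,50,99]).round(1))
k&=(Y>22)
A=np.c_[X[k],Y[k],np.ones(k.sum())];
for i in range(4):
    co,*_=np.linalg.lstsq(A,P[k,2],rcond=None); r=abs(A@co-P[k,2])<1.5; kk=np.nonzero(k)[0][r]; k[:]=False;k[kk]=True;A=A[r]
print(co.round(3),k.sum())
```

```text
pos [549.8 327.  160.6] yaw_y 2.9 xaxis [-0.028  0.021 -0.999] grip 24.4 j6 0.38 t 38.4
shift cm [10.03  1.03  0.17] len 10.09
roll deg 0.21  alt -179.79
[-0.06526659  0.59667078 -1.61696358]
flange X [-27.6  -2.2  22.9] Y [20.1 27.6 34.2]
[ 5.00000e-03 -2.50000e-02  1.55284e+02] 3174
```

View pics/w22.png

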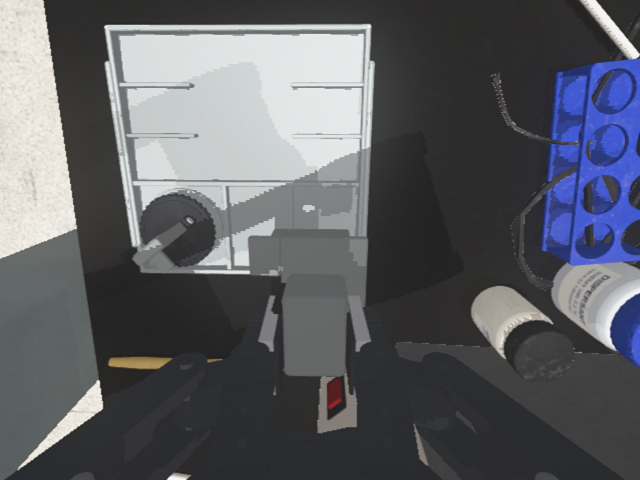

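Run:
```python
from h import *
z=np.load('pics/w21.npz'); K,T=z['K'],z['T']
for c in [(220,31),(489,33),(457,281),(235,279)]: print(ray(c,K,T,14).round(1))
print(np.mean([ray(c,K,T,14) for c in [(220,31),(489,33),(457,281),(235,279)]],0))
p=cv2.imread('pics/w21.png');cv2.imwrite('pics/w21z.png',cv2.resize(p[170:300,370:500],None,fx=4.5,fy=4.5,interpolation=cv2.INTER_CUBIC))
```

```text
[388.5 468.   14. ]
[577.8 476.7  14. ]
[587.6 288.8  14. ]
[397.9 278.5  14. ]
[487.96253261 378.01954412  14.        ]
```

View pics/w21z.png

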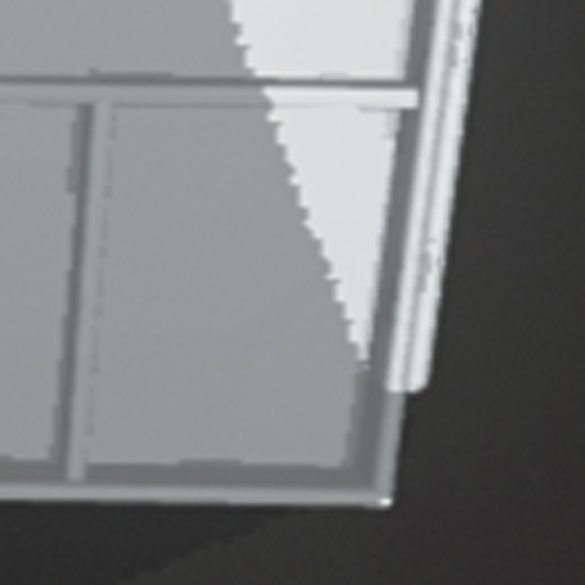

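Run:
```python
from h import *
z=np.load('pics/w21.npz'); K,T=z['K'],z['T']
print(ray((422.4,232.2),K,T,3).round(1))
for c in [(108,100),(395,105),(345,465),(88,465)]: print(ray((370+c[0]/4.5,170+c[1]/4.5),K,T,3).round(1))
go([557.7,327,60],2.7)
```

```text
[555.5 327.1   3. ]
[527.4 359.6   3. ]
[579.7 361.8   3. ]
[582.1 291.1   3. ]
[532.1 287.9   3. ]
pos [549.8 327.  160.6] yaw_y 2.9 xaxis [-0.028  0.021 -0.999] grip 24.4 j6 0.38 t 38.4
shift cm [10.03  1.06  0.27] len 10.09
roll deg 0.21  alt -179.79
```

Emit:
play_rows:
  moves:
    - {"linear": [1.5,0.5,0.1],"roll": 0.2,"gripper": 0.2}
    - {"linear": [2,0.4,0.1],"roll": 0,"gripper": 0.2}
    - {"linear": [2,0.1,0],"roll": 0,"gripper": 0.2}
    - {"linear": [1.8,0,0],"roll": 0,"gripper": 0.2}

```text
time: 38.9
eef_pos: [555.6, 327.3, 82.6]
tool_rot: [0.486, 0.524, -0.489, 0.499]
ft_force: [0.5, 0.1, -0.7]
grip_width: 24.5
```

Run:
```python
from h import *
settle(2);go([557.7,327,60],2.7);print(env.state()['ft_force']);shot('wrist','w23.png')
```

```text
pos [553.9 326.5  80.6] yaw_y 2.8 xaxis [-0.033  0.019 -0.999] grip 24.4 j6 0.38 t 39.0
shift cm [2.04 0.45 0.01] len 2.09
roll deg 0.07  alt -179.93
[-0.79895177 -0.39814789 -1.57589793]
```

View pics/w23.png

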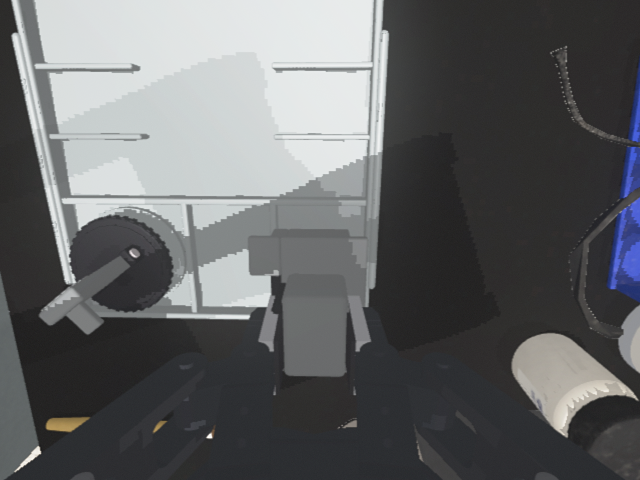

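Emit:
play_rows:
  moves:
    - {"linear": [1,0.3,0],"roll": 0,"gripper": 0.2}
    - {"linear": [1,0.15,0],"roll": 0,"gripper": 0.2}
    - {"linear": [0.7,0,0],"roll": 0,"gripper": 0.2}

```text
time: 39.42
eef_pos: [560.8, 328.7, 56.5]
tool_rot: [0.487, 0.524, -0.489, 0.5]
ft_force: [-0.1, -0.1, -1.1]
grip_width: 24.7
```

Run:
```python
from h import *
settle(2);go([557.7,327,46],2.7);print(env.state()['ft_force'])
```

```text
pos [560.  328.3  55.7] yaw_y 2.8 xaxis [-0.028  0.021 -0.999] grip 24.8 j6 0.38 t 39.52
shift cm [ 0.97 -0.21  0.14] len 1.0
roll deg 0.08  alt -179.92
[-0.88946132 -0.5092259  -1.43229747]
```

Emit:
play_rows:
  moves:
    - {"linear": [0.4,-0.2,0.1],"roll": 0,"gripper": 0.2}
    - {"linear": [0.3,0,0],"roll": 0,"gripper": 0.2}

```text
time: 39.78
eef_pos: [558.1, 327.5, 49.0]
tool_rot: [0.487, 0.524, -0.489, 0.499]
ft_force: [-0.1, -0.6, -1.3]
grip_width: 24.6
```

Run:
```python
from h import *
settle(2);go([557.7,327,46],2.7);print(env.state()['ft_force'])
```

```text
pos [558.1 327.5  49. ] yaw_y 2.8 xaxis [-0.028  0.022 -0.999] grip 24.5 j6 0.37 t 39.88
shift cm [ 0.3  -0.03  0.06] len 0.31
roll deg 0.08  alt -179.92
[ 0.18938076 -0.19597272 -1.4114471 ]
```

Emit:
play_rows:
  moves:
    - {"linear": [0.15,0,0],"roll": 0,"gripper": 0.2}
    - {"linear": [0.15,0,0],"roll": 0,"gripper": 0.2}

```text
time: 40.12
eef_pos: [558.4, 327.8, 46.4]
tool_rot: [0.487, 0.524, -0.489, 0.5]
ft_force: [0.6, -0.7, -1.0]
grip_width: 24.6
```

Emit:
play_rows:
  moves:
    - {"linear": [0.15,0,0],"roll": 0,"gripper": 0.2}
    - {"linear": [0.1,0,0],"roll": 0,"gripper": 0.2}

```text
time: 40.38
eef_pos: [558.7, 328.0, 45.7]
tool_rot: [0.487, 0.524, -0.488, 0.5]
ft_force: [-4.5, -2.8, 8.3]
grip_width: 24.9
```

Emit:
play_rows:
  moves:
    - {"linear": [0.15,0,0],"roll": 0,"gripper": 0.2}
    - {"linear": [0.1,0,0],"roll": 0,"gripper": 0.2}

```text
time: 40.62
eef_pos: [558.7, 328.0, 45.7]
tool_rot: [0.487, 0.524, -0.488, 0.5]
ft_force: [-4.1, -1.5, 5.0]
grip_width: 24.6
```

Emit:
play_rows:
  moves:
    - {"linear": [0,0,0],"roll": 0,"gripper": 0.5}
    - {"linear": [0,0,0],"roll": 0,"gripper": 0.6}
    - {"linear": [0,0,0],"roll": 0,"gripper": 0.7}
    - {"linear": [0,0,0],"roll": 0,"gripper": 0.7}

```text
time: 41.12
eef_pos: [559.2, 328.2, 46.0]
tool_rot: [0.487, 0.524, -0.488, 0.5]
ft_force: [0.2, 0.5, 0.2]
grip_width: 59.5
```

Emit:
play_rows:
  moves:
    - {"linear": [-1,0,0],"roll": 0,"gripper": 0.7}
    - {"linear": [-2,0,0],"roll": 0,"gripper": 0.7}
    - {"linear": [-3,0,0],"roll": 0,"gripper": 0.7}
    - {"linear": [-4,0,0],"roll": 0,"gripper": 0.7}

```text
time: 41.62
eef_pos: [559.8, 325.0, 148.0]
tool_rot: [0.485, 0.525, -0.49, 0.499]
ft_force: [0.2, 0.2, -0.1]
grip_width: 59.5
```

Run:
```python
from h import *
settle(2);p,d,K,T=shot('wrist','w24.png');go([437,180,160],90)
P=back(d,K,T);c,s=np.cos(np.radians(2.7)),np.sin(np.radians(2.7))
v=P[:,:2]-[555.4,325.7];X=v@[c,s];Y=v@[-s,c]
for lo,hi in [(36,46),(59,70)]:
    k=(P[:,2]>lo)&(P[:,2]<hi)&(abs(X)<40)&(abs(Y)<50)
    print(lo,k.sum(),'X',np.percentile(X[k],[1,50,99]).round(1),'Y',np.percentile(Y[k],[1,50,99]).round(1),'z',np.percentile(P[k,2],[2,50,98]).round(1),cv2.minAreaRect(P[k][:,:2].astype(np.float32)))
```

```text
pos [562.9 326.3 152.2] yaw_y 2.8 xaxis [-0.022  0.024 -0.999] grip 59.7 j6 0.38 t 41.77
shift cm [ -0.85 -13.3   13.99] len 19.32
roll deg -87.21  alt 92.79
36 3218 X [-19.6   8.6  31.4] Y [-31.1  20.4  36.2] z [38.2 39.8 41.4] ((561.1170654296875, 328.3813171386719), (51.838829040527344, 68.31819915771484), 2.9773006439208984)
59 2239 X [-14.5   7.5  22.3] Y [-14.5   4.   20.5] z [61.1 64.6 66. ] ((558.9989624023438, 328.6433410644531), (37.52492141723633, 36.17378234863281), 3.5460972785949707)
```

View pics/w24.png

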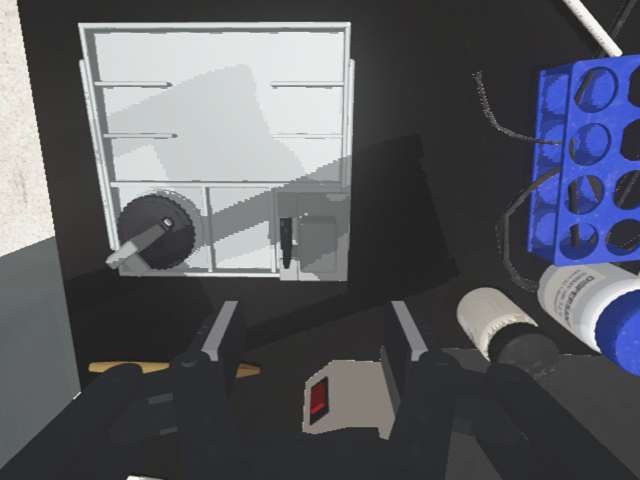

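Run:
```python
from h import *
z=np.load('pics/w24.npz'); K,T=z['K'],z['T']; P=back(z['d'],K,T)
def plane(cx,cy,lo,hi,w):
    k=(P[:,2]>lo)&(P[:,2]<hi)&(abs(P[:,0]-cx)<w)&(abs(P[:,1]-cy)<w)
    A=np.c_[P[k][:,:2]-[cx,cy],np.ones(k.sum())];b=P[k,2]
    for i in range(3):
        co,*_=np.linalg.lstsq(A,b,rcond=None);r=abs(A@co-b)<1;A,b=A[r],b[r]
    return co.round(3),len(b)
print('flange',plane(561,328,36,46,40)); print('top',plane(561,328,60,70,25)); print('cap',plane(436,321,22,31,35))
print('slots',plane(487,420,0,6,70))
C=[ray(c,K,T,14) for c in [(79,24),(350,23),(122,277)]];print(np.round(C,1))
```

```text
flange (array([-1.0000e-03, -0.0000e+00,  3.9778e+01]), 2722)
top (array([ 1.1000e-02, -9.0000e-03,  6.4566e+01]), 1619)
cap (array([-8.0000e-03, -8.0000e-03,  2.6586e+01]), 2551)
slots (array([-1.000e-03, -1.000e-03,  1.755e+00]), 22240)
[[389.8 468.3  14. ]
 [578.9 477.   14. ]
 [399.6 277.8  14. ]]
```

Run:
```python
from h import *
for f in ['w24','w2']:
    z=np.load(f'pics/{f}.npz'); H=np.array(env.camera_model('wrist')['hand_eye'])
    P=back(z['d'],z['K'],H)
    k=(P[:,0]>-60)&(P[:,0]<5)&(abs(P[:,1])<70)&(abs(P[:,2])<30); Q=P[k]; print(f,len(Q))
    for lo in range(-60,5,5):
        q=Q[(Q[:,0]>=lo)&(Q[:,0]<lo+5)]
        for sg in (-1,1):
            w=q[q[:,1]*sg>0]
            if len(w)>3: print(lo,sg,'y',np.percentile(w[:,1],[2,98]).round(1),'z',np.percentile(w[:,2],[2,98]).round(1))
```

```text
w24 16765
-60 -1 y [-61.  -28.6] z [-14.1   9.1]
-60 1 y [28.8 61.3] z [-14.    9.3]
-55 -1 y [-60.1 -29.7] z [-14.4  -7. ]
-55 1 y [29.7 60.5] z [-14.3  -6.9]
-50 -1 y [-55.5 -31.5] z [-14.5  -7. ]
-50 1 y [31.6 55.7] z [-14.5  -6.8]
-45 -1 y [-40.6 -29.6] z [-12.9   4.5]
-45 1 y [29.9 40.7] z [-12.8   4. ]
-40 -1 y [-40.9 -29.5] z [-12.2   9.3]
-40 1 y [29.8 42.1] z [-12.2   9.6]
-35 -1 y [-43.  -29.5] z [-12.2   9.1]
-35 1 y [29.8 43.1] z [-12.1   9.5]
-30 -1 y [-42.9 -29.6] z [-12.1   9.1]
-30 1 y [29.8 43.2] z [-12.1   9.4]
-25 -1 y [-43.  -29.6] z [-12.1   9.1]
-25 1 y [29.8 43.2] z [-12.    9.1]
-20 -1 y [-43.  -29.5] z [-12.    9.6]
-20 1 y [29.9 43.3] z [-11.9   9.5]
-15 -1 y [-42.  -29.5] z [-12.    9.2]
-15 1 y [29.8 42.3] z [-12.1   9. ]
-10 -1 y [-36.  -29.5] z [-11.7   9.9]
-10 1 y [29.8 36.1] z [-11.8   9.6]
-5 -1 y [-30.1 -29.6] z [-9.2  4.8]
-5 1 y [29.9 30.3] z [-9.2  4.9]
w2 10494
-60 -1 y [-68.5 -41.9] z [-14.7  -7. ]
-60 1 y [42.  68.5] z [-14.4  -6.9]
-55 -1 y [-62.7 -42.4] z [-13.7  -3.8]
-55 1 y [42.7 62.3] z [-13.6  -2.9]
-50 -1 y [-48.8 -42.2] z [-12.2   1.3]
-50 1 y [42.5 49.2] z [-12.1   1.3]
-45 -1 y [-55.8 -42.1] z [-12.2   8.3]
-45 1 y [42.4 55.8] z [-12.1   8.3]
-40 -1 y [-55.8 -42.2] z [-12.1   9.4]
-40 1 y [42.4 55.9] z [-12.    9.6]
-35 -1 y [-55.6 -42.2] z [-12.2   9.6]
-35 1 y [42.5 56. ] z [-12.1   9.8]
-30 -1 y [-55.8 -42.2] z [-12.1   9.1]
-30 1 y [42.5 56. ] z [-12.    9.6]
-25 -1 y [-55.3 -42.2] z [-12.2   9.6]
-25 1 y [42.5 55.5] z [-11.9   9.6]
-20 -1 y [-53.4 -42.3] z [-12.    9.7]
-20 1 y [42.5 53.3] z [-12.    9.9]
-15 -1 y [-42.9 -42.3] z [-10.4   8.3]
-15 1 y [42.5 43.2] z [-10.   9.]
```

Emit:
play_rows:
  moves:
    - {"linear": [-1,-3,0],"roll": 0,"gripper": 0.7}
    - {"linear": [-0.5,-4,0],"roll": 0,"gripper": 0.7}
    - {"linear": [0,-4,0],"roll": 0,"gripper": 0.7}
    - {"linear": [0,-2,0],"roll": -8,"gripper": 0.7}
    - {"linear": [0,0,0],"roll": -10,"gripper": 0.7}

```text
time: 42.4
eef_pos: [428.7, 318.6, 170.6]
tool_rot: [0.402, 0.595, -0.397, 0.572]
ft_force: [0.2, -0.3, 0.6]
grip_width: 59.8
```

Emit:
play_rows:
  moves:
    - {"linear": [0,0,0],"roll": -10,"gripper": 0.7}
    - {"linear": [0,0,0],"roll": -10,"gripper": 0.7}
    - {"linear": [0,0,0],"roll": -10,"gripper": 0.7}
    - {"linear": [0,0,0],"roll": -10,"gripper": 0.6}
    - {"linear": [0,0,0],"roll": -10,"gripper": 0.6}

```text
time: 43.02
eef_pos: [426.5, 317.8, 170.6]
tool_rot: [0.112, 0.709, -0.098, 0.689]
ft_force: [-0.1, -0.4, 0.4]
grip_width: 50.9
```

Emit:
play_rows:
  moves:
    - {"linear": [0,0,0],"roll": -10,"gripper": 0.6}
    - {"linear": [0,0,0],"roll": -8,"gripper": 0.6}

```text
time: 43.28
eef_pos: [425.9, 317.4, 170.4]
tool_rot: [-0.002, 0.716, 0.018, 0.698]
ft_force: [0.5, -0.2, 0.2]
grip_width: 51.3
```

Run:
```python
from h import *
settle(2);p,d,K,T=shot('wrist','w25.png');go([437,180,160],90)
```

```text
pos [426.  317.5 170.4] yaw_y 91.1 xaxis [-0.026  0.022 -0.999] grip 50.9 j6 -1.07 t 43.42
shift cm [  0.71 -13.79   0.85] len 13.83
roll deg 1.11  alt -178.89
```

View pics/w25.png

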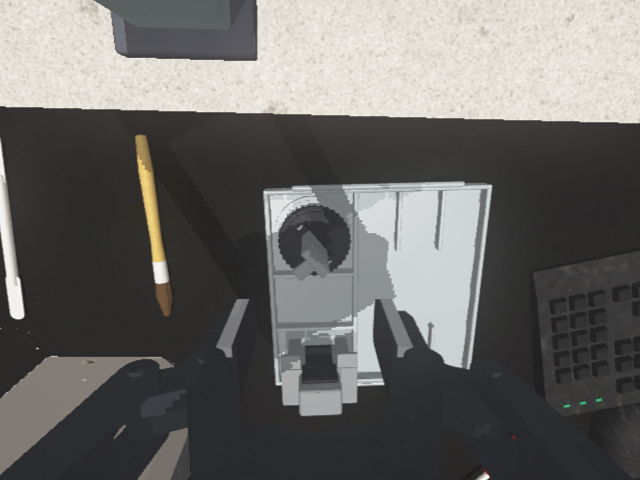

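```bash
cat > tool.py <<'E'
from h import *
import sys
f,thing,h=sys.argv[1],sys.argv[2],float(sys.argv[3])
z=np.load(f'pics/{f}.npz'); K,T=z['K'],z['T']
for r in env.cut_out('wrist',thing)[:2]:
    m=r['mask']; rr,cc=np.nonzero(m)
    o=np.array([ray((c,q),K,T,h)[:2] for c,q in list(zip(cc,rr))[::3]],np.float32)
    (c,wh,a)=cv2.minAreaRect(o); b=cv2.boxPoints((c,wh,a))
    e=[(b[0]-b[1]),(b[1]-b[2])]; v=max(e,key=np.linalg.norm); ang=np.degrees(np.arctan2(v[1],v[0]))%180
    print(thing,round(r['score'],2),'ctr',np.round(c,1),'size',np.round(wh,1),'ang',round(ang,1),m.sum())
E
python3 tool.py w25 brush_mid 7
python3 - <<'E'
from h import *
z=np.load('pics/w25.npz'); K,T=z['K'],z['T']
print(ray((141,135),K,T,6),ray((167,315),K,T,5))
E
```

```text
brush_mid 0.92 ctr [434.5 184.1] size [161.7  14.7] ang 1.5 2353
brush_mid 0.37 ctr [441.5 321.7] size [64.  64.8] ang 126.8 4154
[354.52088921 180.26426616   6.        ] [516.38302251 185.41991551   5.        ]
```

Emit:
play_rows:
  moves:
    - {"linear": [0,-3,0.2],"roll": -0.5,"gripper": 0.6}
    - {"linear": [0,-4,0.3],"roll": 0,"gripper": 0.5}
    - {"linear": [1,-4,0.3],"roll": 0,"gripper": 0.5}
    - {"linear": [2,-2,0.2],"roll": 0,"gripper": 0.5}
    - {"linear": [2,0,0],"roll": 0,"gripper": 0.5}

```text
time: 44.1
eef_pos: [439.1, 185.9, 118.3]
tool_rot: [0.004, 0.714, 0.012, 0.7]
ft_force: [0.8, 0.6, -0.3]
grip_width: 42.7
```

```bash
python3 - <<'E'
from h import *
settle(2);p,d,K,T=shot('wrist','w26.png');go([435,183,40],91.7)
E
python3 tool.py w26 brush_mid 7
```

```text
pos [437.8 186.9 117.8] yaw_y 90.8 xaxis [-0.024  0.023 -0.999] grip 42.8 j6 -1.32 t 44.25
shift cm [ 7.77 -0.57 -0.1 ] len 7.79
roll deg -0.87  alt 179.13
brush_mid 0.83 ctr [435.  182.8] size [160.8  11.8] ang 1.8 2961
```

View pics/w26.png

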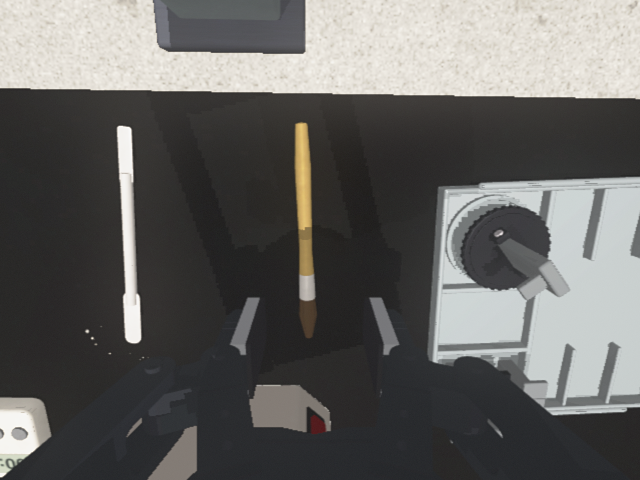

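Emit:
play_rows:
  moves:
    - {"linear": [2,-0.3,-0.1],"roll": -0.9,"gripper": 0.5}
    - {"linear": [2,-0.2,0],"roll": 0,"gripper": 0.5}
    - {"linear": [2,0,0],"roll": 0,"gripper": 0.4}
    - {"linear": [1.5,0,0],"roll": 0,"gripper": 0.4}

```text
time: 44.8
eef_pos: [441.2, 187.2, 48.8]
tool_rot: [-0.001, 0.711, 0.02, 0.703]
ft_force: [-1.0, -0.8, -0.1]
grip_width: 34.1
```

Run:
```python
from h import *
settle(2);go([435,183,4],91.7)
```

```text
pos [439.9 186.8  47.6] yaw_y 91.8 xaxis [-0.015  0.026 -1.   ] grip 34.0 j6 -1.34 t 44.9
shift cm [ 4.35 -0.47 -0.44] len 4.4
roll deg 0.06  alt -179.94
```

Emit:
play_rows:
  moves:
    - {"linear": [1.5,-0.2,-0.2],"roll": 0,"gripper": 0.4}
    - {"linear": [1.3,-0.2,-0.2],"roll": 0,"gripper": 0.4}
    - {"linear": [0.7,0,0],"roll": 0,"gripper": 0.4}

```text
time: 45.28
eef_pos: [436.8, 184.0, 12.4]
tool_rot: [-0.001, 0.711, 0.02, 0.703]
ft_force: [-1.4, -0.5, 0.0]
grip_width: 34.2
```

Run:
```python
from h import *
settle(2);go([435,183,4],91.7);print(env.state()['ft_force'])
```

```text
pos [436.5 183.9  12.2] yaw_y 91.8 xaxis [-0.013  0.026 -1.   ] grip 34.4 j6 -1.35 t 45.38
shift cm [ 0.82 -0.11 -0.14] len 0.84
roll deg 0.07  alt -179.93
[-0.05731698 -0.63986537 -0.25746024]
```

Emit:
play_rows:
  moves:
    - {"linear": [0.75,-0.1,-0.1],"roll": 0,"gripper": 0.4}

```text
time: 45.5
eef_pos: [436.4, 183.3, 5.3]
tool_rot: [-0.001, 0.711, 0.021, 0.703]
ft_force: [-0.2, 1.0, -0.2]
grip_width: 34.0
```

Run:
```python
from h import *
settle(2);go([435,183,4],91.7);print(env.state()['ft_force'])
```

```text
pos [434.7 182.8   3.9] yaw_y 91.8 xaxis [-0.014  0.026 -1.   ] grip 34.1 j6 -1.35 t 45.6
shift cm [-0.01  0.02  0.03] len 0.04
roll deg 0.06  alt -179.94
[-0.28187813 -0.73874196  0.07272763]
```

Emit:
play_rows:
  moves:
    - {"linear": [0,0,0],"roll": 0,"gripper": 0.0}
    - {"linear": [0,0,0],"roll": 0,"gripper": 0.0}
    - {"linear": [0,0,0],"roll": 0,"gripper": 0.0}
    - {"linear": [0,0,0],"roll": 0,"gripper": 0.0}

```text
time: 46.1
eef_pos: [435.4, 183.0, 4.7]
tool_rot: [-0.002, 0.711, 0.02, 0.703]
ft_force: [0.3, -0.4, -0.0]
grip_width: 7.9
```

Emit:
play_rows:
  moves:
    - {"linear": [-1,0,0],"roll": 0,"gripper": 0.0}
    - {"linear": [-2,0,0],"roll": 0,"gripper": 0.0}
    - {"linear": [-2,0,0],"roll": 0,"gripper": 0.0}
    - {"linear": [-2,0,0],"roll": 0,"gripper": 0.0}
    - {"linear": [-2,0,0],"roll": 0,"gripper": 0.0}

```text
time: 46.72
eef_pos: [435.5, 180.3, 98.3]
tool_rot: [-0.002, 0.712, 0.02, 0.702]
ft_force: [-0.5, 0.8, -0.3]
grip_width: 8.0
```

Run:
```python
from h import *
settle(2);p,d,K,T=shot('wrist','w27.png');go([486,416.4,100],92.7);print(env.state()['ft_force'])
```

```text
pos [436.6 180.6  98.5] yaw_y 91.8 xaxis [-0.012  0.026 -1.   ] grip 8.2 j6 -1.35 t 46.88
shift cm [ 0.41 23.41  5.67] len 24.09
roll deg -0.93  alt 179.07
[ 0.21367236 -0.7824083  -0.95406711]
```

View pics/w27.png

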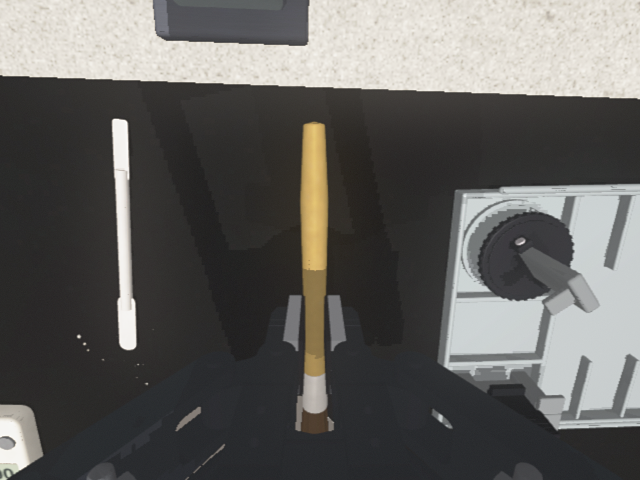

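Emit:
play_rows:
  moves:
    - {"linear": [-1.5,2,0.3],"roll": -0.9,"gripper": 0}
    - {"linear": [-1,4,0.8],"roll": 0,"gripper": 0}
    - {"linear": [0,4,0.9],"roll": 0,"gripper": 0}
    - {"linear": [0,4,0.9],"roll": 0,"gripper": 0}
    - {"linear": [0,4,0.9],"roll": 0,"gripper": 0}

```text
time: 47.5
eef_pos: [465.3, 362.8, 122.8]
tool_rot: [-0.007, 0.713, 0.023, 0.701]
ft_force: [-0.2, -0.2, -0.2]
grip_width: 8.3
```

Run:
```python
from h import *
settle(1);go([486.2,416.4,100],92.7);print(env.state()['ft_force'])
```

```text
pos [465.2 367.1 122.7] yaw_y 92.5 xaxis [-0.017  0.026 -1.   ] grip 8.0 j6 -1.06 t 47.55
shift cm [2.36 4.77 2.35] len 5.82
roll deg -0.21  alt 179.79
[-4.10535961 -0.96834102  0.9684568 ]
```

Emit:
play_rows:
  moves:
    - {"linear": [0,2.5,1.2],"roll": -0.2,"gripper": 0}
    - {"linear": [1,2,1.1],"roll": 0,"gripper": 0}
    - {"linear": [1.5,0,0],"roll": 0,"gripper": 0}

```text
time: 47.92
eef_pos: [484.7, 415.9, 94.4]
tool_rot: [-0.009, 0.714, 0.026, 0.7]
ft_force: [-0.4, 0.2, -0.8]
grip_width: 8.0
```

Run:
```python
from h import *
settle(2);p,d,K,T=shot('wrist','w28.png');go([486.2,416.4,60],92.7);print(env.state()['ft_force'])
```

```text
pos [483.1 413.4  93.2] yaw_y 92.7 xaxis [-0.023  0.021 -0.999] grip 7.9 j6 -1.02 t 48.08
shift cm [3.32 0.21 0.4 ] len 3.35
roll deg 0.05  alt -179.95
[ 0.67639294 -0.22022123 -0.97602323]
```

View pics/w28.png

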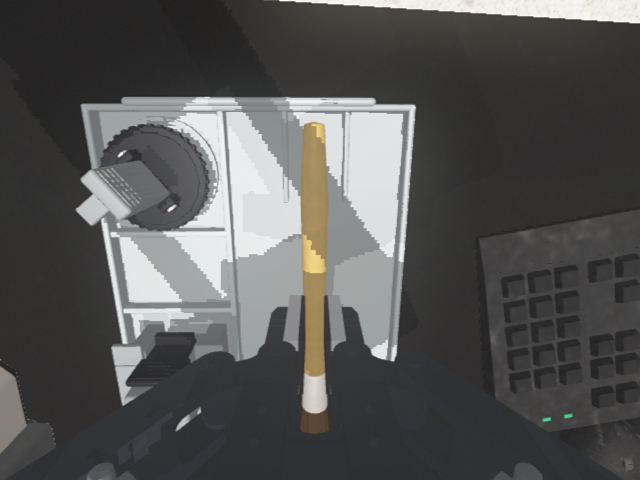

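Emit:
play_rows:
  moves:
    - {"linear": [1.5,0.1,0.2],"roll": 0,"gripper": 0}
    - {"linear": [1.5,0.1,0.2],"roll": 0,"gripper": 0}
    - {"linear": [1.5,0,0],"roll": 0,"gripper": 0}
    - {"linear": [1.5,0,0],"roll": 0,"gripper": 0}

```text
time: 48.58
eef_pos: [486.7, 415.8, 31.2]
tool_rot: [-0.008, 0.714, 0.025, 0.7]
ft_force: [0.4, 0.8, -0.5]
grip_width: 7.8
```

Run:
```python
from h import *
settle(2);p,d,K,T=shot('wrist','w29.png');go([486.2,416.4,9],92.7);print(env.state()['ft_force'])
```

```text
pos [485.8 415.4  30.7] yaw_y 92.7 xaxis [-0.023  0.021 -1.   ] grip 8.1 j6 -1.02 t 48.73
shift cm [2.17 0.05 0.09] len 2.18
roll deg -0.04  alt 179.96
[0.31693348 0.15910355 0.28487841]
```

View pics/w29.png

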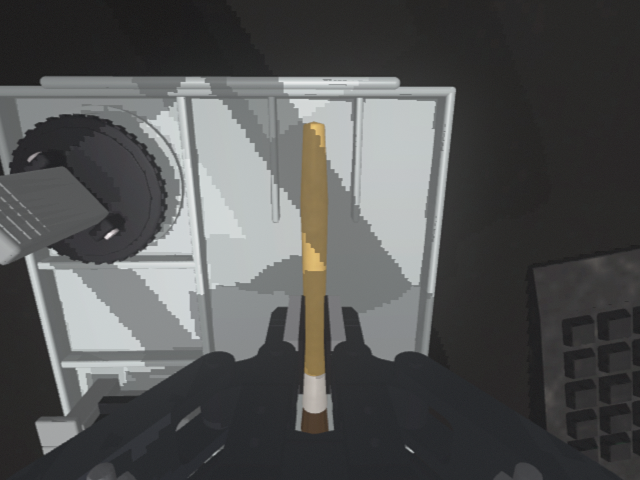

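Emit:
play_rows:
  moves:
    - {"linear": [1.1,0,0.1],"roll": 0,"gripper": 0}
    - {"linear": [0.8,0,0],"roll": 0,"gripper": 0}

```text
time: 48.98
eef_pos: [487.6, 416.8, 12.5]
tool_rot: [-0.008, 0.714, 0.025, 0.7]
ft_force: [0.0, -0.4, -0.4]
grip_width: 7.9
```

Run:
```python
from h import *
settle(2);go([486.2,416.4,8],92.7);print(env.state()['ft_force'])
```

```text
pos [487.2 416.5  12. ] yaw_y 92.7 xaxis [-0.022  0.022 -1.   ] grip 8.1 j6 -1.02 t 49.08
shift cm [ 0.4  -0.02 -0.09] len 0.41
roll deg -0.03  alt 179.97
[ 0.48648313  0.62429396 -0.59328221]
```

Emit:
play_rows:
  moves:
    - {"linear": [0.3,0,-0.1],"roll": 0,"gripper": 0}
    - {"linear": [0.1,0,0],"roll": 0,"gripper": 0}

```text
time: 49.32
eef_pos: [486.3, 416.8, 8.3]
tool_rot: [-0.008, 0.714, 0.025, 0.7]
ft_force: [-0.1, -0.5, 0.1]
grip_width: 8.2
```

Emit:
play_rows:
  moves:
    - {"linear": [0,0,0],"roll": 0,"gripper": 0.32}
    - {"linear": [0,0,0],"roll": 0,"gripper": 0.32}
    - {"linear": [0,0,0],"roll": 0,"gripper": 0.32}

```text
time: 49.7
eef_pos: [486.7, 417.2, 9.0]
tool_rot: [-0.008, 0.714, 0.025, 0.7]
ft_force: [0.0, 0.7, -0.2]
grip_width: 27.4
```

Emit:
play_rows:
  moves:
    - {"linear": [-1,0,0],"roll": 0,"gripper": 0.32}
    - {"linear": [-2,0,0],"roll": 0,"gripper": 0.32}
    - {"linear": [-3,0,0],"roll": 0,"gripper": 0.4}
    - {"linear": [-4,0,0],"roll": 0,"gripper": 0.5}

```text
time: 50.2
eef_pos: [487.1, 413.5, 111.5]
tool_rot: [-0.009, 0.715, 0.024, 0.698]
ft_force: [0.1, -0.1, -0.1]
grip_width: 42.9
```

```bash
python3 - <<'E'
from h import *
settle(2);p,d,K,T=shot('wrist','w30.png');go([440,29,120],82)
E
python3 tool.py w30 brush_mid 9
```

```text
pos [490.  415.5 115.5] yaw_y 92.7 xaxis [-0.017  0.026 -1.   ] grip 42.6 j6 -1.02 t 50.35
shift cm [ -1.36 -38.35  -6.83] len 38.97
roll deg 10.68  alt -169.32
brush_mid 0.94 ctr [486.9 417. ] size [161.4  11.6] ang 2.8 3036
```

View pics/w30.png

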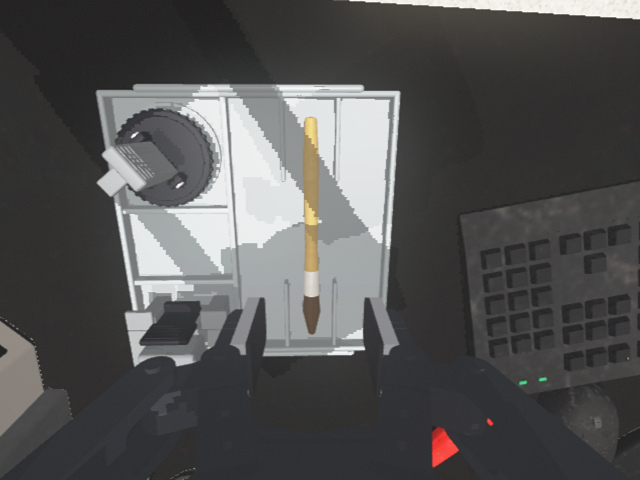

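Emit:
play_rows:
  moves:
    - {"linear": [-1,-3,-1.5],"roll": 3,"gripper": 0.5}
    - {"linear": [-1,-4.5,-1.5],"roll": 3,"gripper": 0.5}
    - {"linear": [0,-5,-1],"roll": 3,"gripper": 0.5}
    - {"linear": [0,-5,0.5],"roll": 0,"gripper": 0.5}
    - {"linear": [0,-5,0.7],"roll": 0,"gripper": 0.5}

```text
time: 51.02
eef_pos: [442.9, 184.1, 125.4]
tool_rot: [0.046, 0.716, -0.032, 0.696]
ft_force: [1.0, -0.4, 0.9]
grip_width: 42.7
```

Run:
```python
from h import *
settle(1);go([440,29,120],82)
```

```text
pos [442.8 178.9 124.6] yaw_y 83.6 xaxis [-0.028  0.017 -0.999] grip 43.1 j6 -1.21 t 51.08
shift cm [  0.22 -14.94   1.41] len 15.0
roll deg 1.59  alt -178.41
```

Emit:
play_rows:
  moves:
    - {"linear": [0,-2.5,0.3],"roll": 1.6,"gripper": 0.5}
    - {"linear": [0,-4,0.4],"roll": 0,"gripper": 0.5}
    - {"linear": [0,-4,0.4],"roll": 0,"gripper": 0.5}
    - {"linear": [0,-2.5,0.2],"roll": 0,"gripper": 0.5}

```text
time: 51.58
eef_pos: [434.8, 43.9, 119.9]
tool_rot: [0.055, 0.717, -0.045, 0.693]
ft_force: [0.1, 0.4, 0.5]
grip_width: 42.6
```

```bash
python3 - <<'E'
from h import *
settle(2);p,d,K,T=shot('wrist','w31.png');go([440,29,60],82)
E
python3 tool.py w31 spatula_mid 4
```

```text
pos [435.1  44.7 120. ] yaw_y 81.8 xaxis [-0.033  0.017 -0.999] grip 42.7 j6 -1.46 t 51.73
shift cm [ 5.96 -1.55  0.92] len 6.23
roll deg -0.19  alt 179.81
spatula_mid 0.76 ctr [440.1  54.5] size [ 11.  163.4] ang 174.4 2334
```

View pics/w31.png

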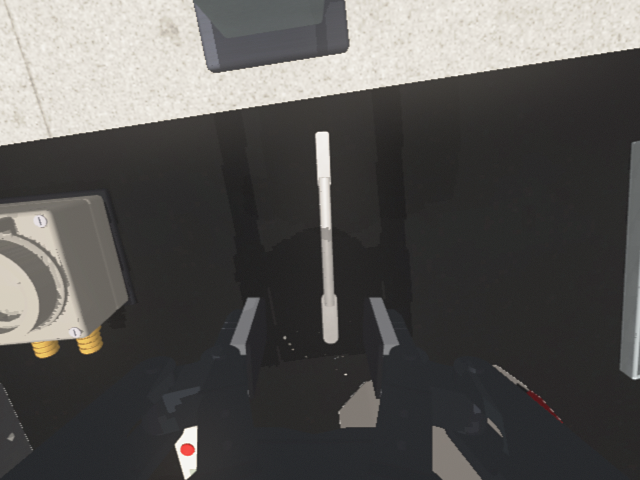

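Run:
```python
from h import *
z=np.load('pics/w31.npz'); K,T=z['K'],z['T']
a,b=ray((322,132),K,T,5),ray((331,342),K,T,5); print(a.round(1),b.round(1),((a+b)/2).round(1),np.degrees(np.arctan2((b-a)[1],(b-a)[0])))
go([440,54.5,45],84.4)
```

```text
[358.7  61.5   5. ] [520.9  46.3   5. ] [439.8  53.9   5. ] -5.368232597875745
pos [435.3  45.4 120.2] yaw_y 81.9 xaxis [-0.032  0.017 -0.999] grip 42.7 j6 -1.46 t 51.77
shift cm [7.52 0.87 0.6 ] len 7.59
roll deg -2.53  alt 177.47
```

Emit:
play_rows:
  moves:
    - {"linear": [1.5,0.5,0.3],"roll": -2.5,"gripper": 0.5}
    - {"linear": [2,0.4,0.2],"roll": 0,"gripper": 0.4}
    - {"linear": [2,0,0],"roll": 0,"gripper": 0.4}
    - {"linear": [1.3,0,0],"roll": 0,"gripper": 0.4}

```text
time: 52.28
eef_pos: [439.4, 59.7, 48.0]
tool_rot: [0.036, 0.718, -0.024, 0.695]
ft_force: [-0.1, -0.2, 0.7]
grip_width: 33.8
```

```bash
python3 - <<'E'
from h import *
settle(2);p,d,K,T=shot('wrist','w32.png');go([440,54.3,2.5],84.5)
E
python3 tool.py w32 spatula_mid 4
```

```text
pos [439.5  59.1  48.9] yaw_y 85.0 xaxis [-0.032  0.018 -0.999] grip 34.3 j6 -1.49 t 52.42
shift cm [ 4.63 -0.55  0.25] len 4.67
roll deg 0.5  alt -179.5
spatula_mid 0.84 ctr [439.9  53.7] size [ 13.  164.2] ang 174.9 4577
```

Emit:
play_rows:
  moves:
    - {"linear": [1.5,-0.3,0.1],"roll": 0.4,"gripper": 0.4}
    - {"linear": [1.5,-0.2,0.1],"roll": 0,"gripper": 0.4}
    - {"linear": [0.8,0,0],"roll": 0,"gripper": 0.4}

```text
time: 52.85
eef_pos: [442.9, 54.0, 11.4]
tool_rot: [0.039, 0.716, -0.028, 0.697]
ft_force: [-0.6, 0.2, -0.1]
grip_width: 34.2
```

Run:
```python
from h import *
settle(2);go([440,54,3],84.8);print(env.state()['ft_force'])
```

```text
pos [442.2  54.2  11.2] yaw_y 84.6 xaxis [-0.028  0.018 -0.999] grip 33.8 j6 -1.49 t 52.95
shift cm [ 0.82 -0.05 -0.19] len 0.85
roll deg -0.24  alt 179.76
[ 0.39517073  0.94227037 -1.1248347 ]
```

Emit:
play_rows:
  moves:
    - {"linear": [0.8,-0.1,-0.1],"roll": 0,"gripper": 0.4}

```text
time: 53.08
eef_pos: [441.7, 53.4, 3.6]
tool_rot: [0.039, 0.716, -0.028, 0.697]
ft_force: [1.1, 0.7, 1.1]
grip_width: 34.5
```

Run:
```python
from h import *
settle(2);go([440,54,3],84.8);print(env.state()['ft_force'])
```

```text
pos [440.   53.3   2.3] yaw_y 84.6 xaxis [-0.029  0.018 -0.999] grip 34.4 j6 -1.5 t 53.17
shift cm [-0.07  0.07 -0.  ] len 0.1
roll deg -0.24  alt 179.76
[-0.07968184 -0.77780467  0.45064744]
```

Emit:
play_rows:
  moves:
    - {"linear": [0,0,0],"roll": 0,"gripper": 0.0}
    - {"linear": [0,0,0],"roll": 0,"gripper": 0.0}
    - {"linear": [0,0,0],"roll": 0,"gripper": 0.0}
    - {"linear": [0,0,0],"roll": 0,"gripper": 0.0}

```text
time: 53.68
eef_pos: [440.6, 53.4, 3.1]
tool_rot: [0.039, 0.716, -0.028, 0.696]
ft_force: [-0.5, 0.5, 0.0]
grip_width: 5.0
```

Emit:
play_rows:
  moves:
    - {"linear": [-1,0,0],"roll": 0,"gripper": 0.0}
    - {"linear": [-2,0,0],"roll": 0,"gripper": 0.0}
    - {"linear": [-3,0,0],"roll": 0,"gripper": 0.0}
    - {"linear": [-3,0,0],"roll": 0,"gripper": 0.0}
    - {"linear": [-2,0,0],"roll": -3,"gripper": 0.0}

```text
time: 54.3
eef_pos: [442.5, 51.4, 117.3]
tool_rot: [0.021, 0.718, -0.009, 0.696]
ft_force: [0.3, 0.1, -0.4]
grip_width: 4.3
```

Run:
```python
from h import *
settle(2);p,d,K,T=shot('wrist','w33.png');go([484.5,452,120],92.7);print(env.state()['ft_force'])
```

```text
pos [443.1  51.4 116.5] yaw_y 87.5 xaxis [-0.029  0.018 -0.999] grip 4.5 j6 -1.55 t 54.45
shift cm [ 0.25 40.2   2.41] len 40.28
roll deg -5.18  alt 174.82
[ 0.75265692  0.25747781 -0.80297393]
```

View pics/w33.png

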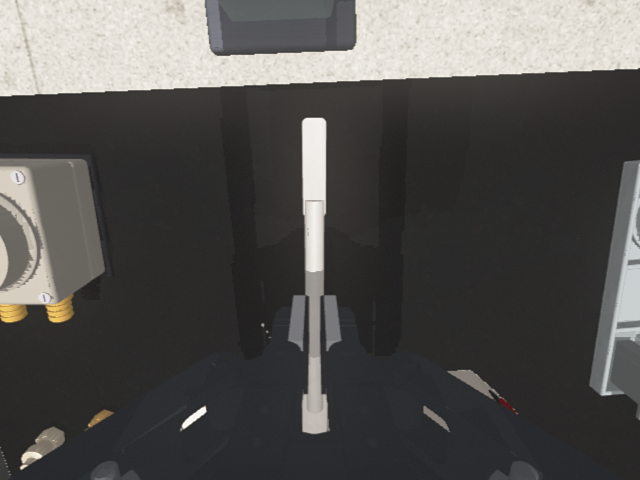

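Emit:
play_rows:
  moves:
    - {"linear": [-0.5,2.5,0],"roll": -2,"gripper": 0.0}
    - {"linear": [-0.3,4.5,0],"roll": -2,"gripper": 0.0}
    - {"linear": [0,5,0],"roll": -1,"gripper": 0.0}
    - {"linear": [0,5,0],"roll": 0,"gripper": 0.0}
    - {"linear": [0,5,0.3],"roll": 0,"gripper": 0.0}

```text
time: 55.08
eef_pos: [439.6, 273.4, 122.4]
tool_rot: [-0.006, 0.719, 0.017, 0.694]
ft_force: [1.4, -0.8, 0.3]
grip_width: 4.7
```

Run:
```python
from h import *
settle(1);go([484.5,452,115],92.7);print(env.state()['ft_force'])
```

```text
pos [439.1 278.7 122.6] yaw_y 92.0 xaxis [-0.036  0.019 -0.999] grip 4.9 j6 -1.17 t 55.12
shift cm [ 0.92 17.14  5.17] len 17.93
roll deg -0.72  alt 179.28
[-4.08539688  2.28345478  1.01833034]
```

Emit:
play_rows:
  moves:
    - {"linear": [0,3,1],"roll": -0.6,"gripper": 0.0}
    - {"linear": [0,4,1.2],"roll": 0,"gripper": 0.0}
    - {"linear": [0,4,1.2],"roll": 0,"gripper": 0.0}
    - {"linear": [0,3.5,1],"roll": 0,"gripper": 0.0}
    - {"linear": [0,1.5,0.4],"roll": 0,"gripper": 0.0}

```text
time: 55.75
eef_pos: [476.4, 444.4, 114.2]
tool_rot: [-0.01, 0.723, 0.019, 0.691]
ft_force: [0.2, -0.6, 0.5]
grip_width: 4.9
```

Run:
```python
from h import *
settle(2);p,d,K,T=shot('wrist','w34.png');go([484.5,452,60],92.7);print(env.state()['ft_force'])
```

```text
pos [476.2 442.9 114.3] yaw_y 92.4 xaxis [-0.046  0.011 -0.999] grip 4.6 j6 -0.97 t 55.9
shift cm [5.4  0.8  1.11] len 5.57
roll deg -0.33  alt 179.67
[-0.14798048 -0.16085964 -0.1958161 ]
```

View pics/w34.png

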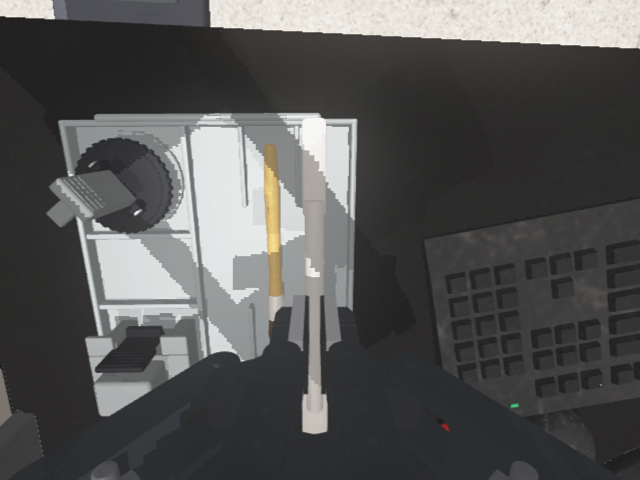

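Emit:
play_rows:
  moves:
    - {"linear": [1.5,0.4,0.5],"roll": -0.3,"gripper": 0.0}
    - {"linear": [1.5,0.3,0.4],"roll": 0,"gripper": 0.0}
    - {"linear": [1.5,0,0.1],"roll": 0,"gripper": 0.0}
    - {"linear": [1.5,0,0],"roll": 0,"gripper": 0.0}
    - {"linear": [1,0,0],"roll": 0,"gripper": 0.0}

```text
time: 56.52
eef_pos: [482.4, 448.3, 37.3]
tool_rot: [-0.012, 0.724, 0.019, 0.69]
ft_force: [-0.4, -0.6, -0.4]
grip_width: 4.5
```

Run:
```python
from h import *
settle(2);p,d,K,T=shot('wrist','w35.png');go([484.5,452,12],92.7);print(env.state()['ft_force'])
```

```text
pos [482.5 448.5  38.2] yaw_y 92.5 xaxis [-0.048  0.009 -0.999] grip 4.6 j6 -0.98 t 56.67
shift cm [2.61 0.31 0.34] len 2.65
roll deg -0.18  alt 179.82
[-0.22841116  0.00587982  0.1964941 ]
```

View pics/w35.png

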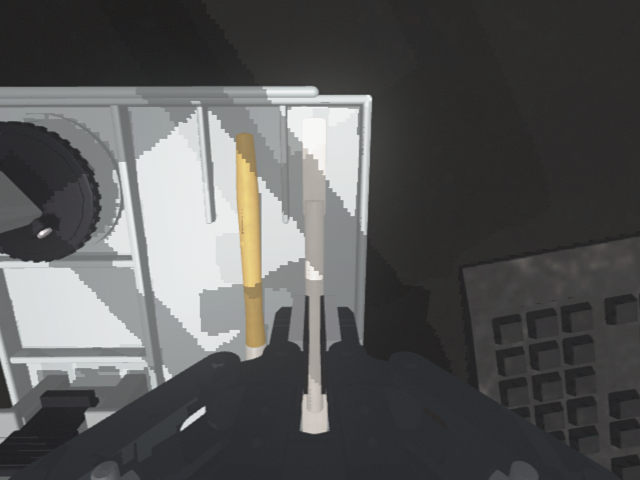

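Emit:
play_rows:
  moves:
    - {"linear": [1.2,0.1,0.2],"roll": -0.2,"gripper": 0.0}
    - {"linear": [1,0.1,0.1],"roll": 0,"gripper": 0.0}

```text
time: 56.92
eef_pos: [486.0, 452.1, 17.4]
tool_rot: [-0.012, 0.722, 0.022, 0.691]
ft_force: [-0.5, -1.0, 0.7]
grip_width: 4.8
```

Run:
```python
from h import *
settle(2);go([484.5,451.5,10],92.7);print(env.state()['ft_force'])
```

```text
pos [485.2 451.6  16.4] yaw_y 92.7 xaxis [-0.046  0.011 -0.999] grip 4.7 j6 -0.98 t 57.02
shift cm [ 0.65 -0.02 -0.04] len 0.65
roll deg 0.03  alt -179.97
[-0.79042186 -0.83745874 -0.32875821]
```

Emit:
play_rows:
  moves:
    - {"linear": [0.4,0,0],"roll": 0,"gripper": 0.0}
    - {"linear": [0.2,0,0],"roll": 0,"gripper": 0.0}

```text
time: 57.28
eef_pos: [485.1, 451.9, 10.4]
tool_rot: [-0.013, 0.723, 0.021, 0.691]
ft_force: [-0.0, 0.0, -0.8]
grip_width: 4.5
```

Emit:
play_rows:
  moves:
    - {"linear": [0,0,0],"roll": 0,"gripper": 0.2}
    - {"linear": [0,0,0],"roll": 0,"gripper": 0.2}
    - {"linear": [0,0,0],"roll": 0,"gripper": 0.2}

```text
time: 57.65
eef_pos: [485.4, 452.1, 11.0]
tool_rot: [-0.013, 0.723, 0.021, 0.691]
ft_force: [-0.7, -1.1, 0.1]
grip_width: 17.0
```

Emit:
play_rows:
  moves:
    - {"linear": [-1,0,0],"roll": 0,"gripper": 0.2}
    - {"linear": [-2,0,0],"roll": 0,"gripper": 0.25}
    - {"linear": [-3,0,0],"roll": 0,"gripper": 0.4}
    - {"linear": [-4,0,0],"roll": 0,"gripper": 0.5}

```text
time: 58.15
eef_pos: [488.5, 449.7, 113.5]
tool_rot: [-0.014, 0.724, 0.02, 0.689]
ft_force: [-0.1, 0.7, -0.3]
grip_width: 42.7
```

```bash
python3 - <<'E'
from h import *
settle(2);p,d,K,T=shot('wrist','w36.png');go([440,29,120],82)
E
python3 tool.py w36 spatula_mid 7;python3 tool.py w36 brush_mid 9
```

```text
pos [491.3 451.9 117.7] yaw_y 92.7 xaxis [-0.042  0.014 -0.999] grip 42.7 j6 -0.98 t 58.3
shift cm [ -0.61 -41.99  -7.18] len 42.6
roll deg 10.74  alt -169.26
spatula_mid 0.64 ctr [485.4 452.4] size [164.3  11.9] ang 2.7 2657
brush_mid 0.91 ctr [487.  417.1] size [161.5  12.8] ang 3.1 2872
```

View pics/w36.png

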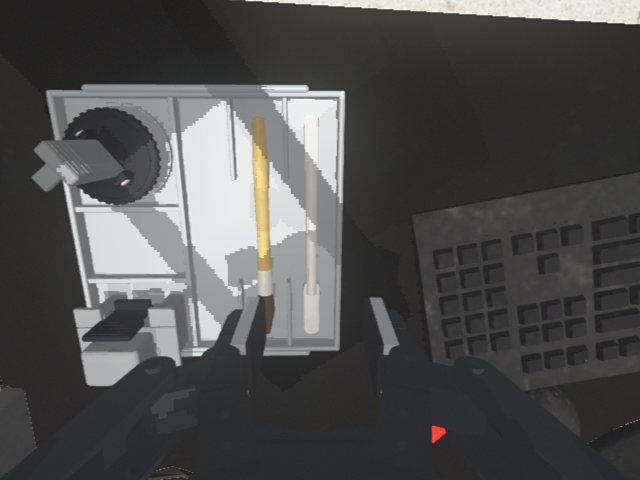

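Emit:
play_rows:
  moves:
    - {"linear": [-3,0,-3],"roll": 0,"gripper": 0.5}
    - {"linear": [-4,0,-4],"roll": 0,"gripper": 0.5}
    - {"linear": [-4,0,-4],"roll": 0,"gripper": 0.5}
    - {"linear": [-3,0,-3],"roll": 0,"gripper": 0.5}

```text
time: 58.9
eef_pos: [350.4, 438.1, 253.7]
tool_rot: [-0.016, 0.728, 0.016, 0.685]
ft_force: [-0.1, -0.1, -0.4]
grip_width: 42.8
```

Run:
```python
from h import *
settle(2)
for n in ['top','side']:
    p,d,K,T=shot(n,n+'9.png')
    for t in ['tweezers_mid','spatula_mid','brush_mid','cap_mid','cassette_grip']:
        for r in env.cut_out(n,t)[:2]:
            P=back(d,K,T,r['mask']); m=np.median(P,0) if len(P) else None; print(n,t,round(r['score'],2),[int(v) for v in r['centre']],r['mask'].sum(),None if m is None else m.round())
p=cv2.imread('pics/top9.png'); cv2.imwrite('pics/top9z.png',cv2.resize(p[120:330,0:560],None,fx=1.42,fy=1.42,interpolation=cv2.INTER_CUBIC))
cv2.imwrite('pics/top9y.png',cv2.resize(p[215:325,140:480],None,fx=2.35,fy=2.35,interpolation=cv2.INTER_CUBIC))
```

```text
top tweezers_mid 0.38 [262, 186] 2753 [486. 389.   5.]
top spatula_mid 0.58 [258, 165] 164 [491. 450.  10.]
top brush_mid 0.63 [264, 181] 199 [473. 414.  11.]
top cap_mid 0.67 [277, 203] 311 [432. 316.  29.]
top cassette_grip 0.75 [238, 201] 358 [554. 326.  44.]
side tweezers_mid 0.37 [230, 245] 990 [485. 352.   9.]
side spatula_mid 0.4 [212, 242] 9 [515. 450.  11.]
side brush_mid 0.58 [217, 244] 70 [508. 415.  14.]
side brush_mid 0.33 [221, 231] 98 [438. 315.  61.]
side cap_mid 0.72 [228, 233] 299 [436. 312.  31.]
side cassette_grip 0.79 [216, 272] 400 [556. 311.  42.]
```

View pics/top9z.png

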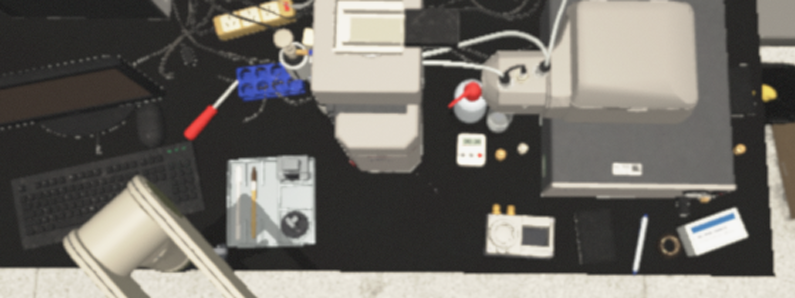

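View pics/side9.png

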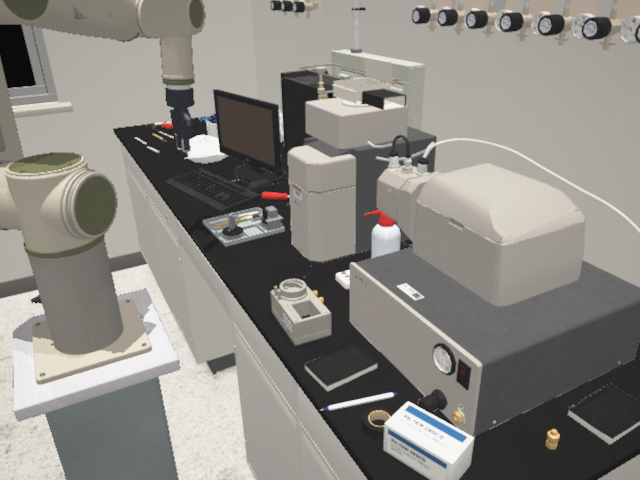

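Run:
```python
from h import *
z=np.load('pics/side0.npz'); 
for c in [(140,141),(152,149),(165,137),(180,140),(165,125)]:
    d=z['d'][c[1],c[0]]; K,T=z['K'],z['T']; print(c,d,(T[:3,:3]@np.array([(c[0]-K[0,2])/K[0,0]*d,(c[1]-K[1,2])/K[1,1]*d,d])+T[:3,3]).round())
p=cv2.imread('pics/side0.png');cv2.imwrite('pics/side0f.png',cv2.resize(p[100:180,110:250],None,fx=5,fy=5,interpolation=cv2.INTER_CUBIC))
```

```text
(140, 141) 2576.2073 [ 411. 1570.    4.]
(152, 149) 2440.5642 [ 430. 1392.    6.]
(165, 137) 2628.3643 [ 531. 1574.    5.]
(180, 140) 2422.9531 [ 547. 1330.   44.]
(165, 125) 2807.8464 [ 581. 1778.   15.]
```

View pics/side0f.png

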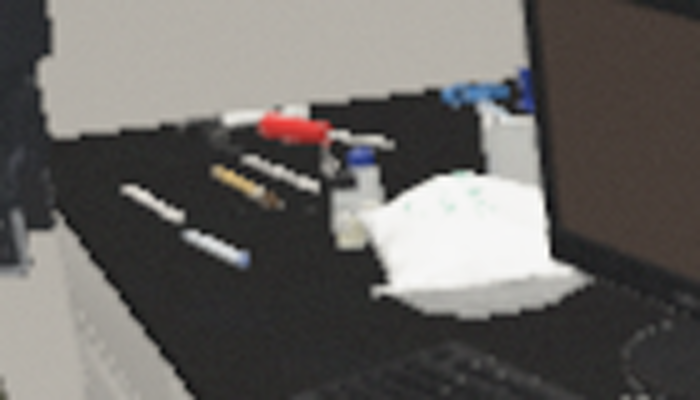

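Run:
```python
from h import *
settle(3); s=env.state(); print(s['time'],s['ft_force'],s['eef_pos']); print(env.finish_job())
```

```text
59.75 [-0.58556935 -0.15990487  0.26382236] [352.19239248 438.47368269 252.99934233]
the job is handed in; nothing more can be done
None
```

The job is done and handed in at about 60 s, with the arm clear of everything.

**What I did, in order**
- **Cap:** I raised the tab about 70° by gripping it; the grip then slipped off. I pushed it to its upright stop with the closed fingers. I turned the cap about 2.35 rad anticlockwise in one grip, lifted it off and set it in the round-rimmed bay.
- **Cassette:** I pinched the grip along its x, which pressed the latch in, lifted the cassette out and stood it in the far rectangular bay with its long side along the bay's.
- **Tools:** The brush went in the middle long compartment. The spatula, which had been knocked about 25 mm aside during the run, went in the third compartment, at the tray's left side. I saw no tweezers within reach. There are some tool-like things at the far end of the bench, about 1.4 m to the left and out of reach, and I left them.

**Last checks**
- **Cap:** It stands level on the bay floor, within about 2 mm of the bay's centre.
- **Cassette:** It stands level on the floor, turned less than 1° from the bay. It sits about 5 mm toward the tray's far end but inside the bay. While carried it tilted at most about 3°.
- **Tools:** The brush and spatula lie along their compartments, each within about 2 mm of where I aimed.
- **Forces:** The highest wrist force I saw was about 35 N, when the tab jammed between the pads.

**What disagreed:** The networks gave a low-score tweezers hit (0.38) on the tray itself, which the pictures did not support. Successive measurements of the tray's position differed by 1 to 2 mm.

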